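Fit the drive pulley and load the jar mill

TASK

Get the bench jar mill ready to run. Drop the loose key into the slot on top of its drive shaft, slide the toothed pulley onto the shaft over the key until it is fully home against the collar, then lay every jar from the rack gently in the valley between the two rollers, in one line and lying still, and last slide the retaining bolt across the open end all the way into its keeper. Leave the other things on the bench alone.

Things in the scene. Friction and masses are not known exactly. Their poses are not given: they have to be found in the camera images.
- mill: bench jar mill, fixed: grey base 132 x 368 mm, 62 mm high. Origin at the centre of its underside; x across the rollers (away from the robot), y along them towards the shaft end (robot's left), z up. Stop plate for the jars at y = +172 to +184 mm, 122 mm high; the plate at the open end, y = -172 to -184 mm, is 106 mm high
- mill_bed (a point): where the centre of a jar lies in the middle of the roller valley; axes as mill. Two dark rubber rollers along y, 40 mm diameter, 344 mm long, axes 58 mm apart and 40.7 mm below this point, tops 20.7 mm below it. The roller nearer the robot is braked and does not turn, the other is a free idler. Jar centres may lie from -145 to +136 mm along y; four fit 82 to 86 mm apart
- mill_keyseat (a point): centre of the floor of the key slot in the top of the drive shaft; axes as mill. Slot 12 mm wide, 62 mm long along y, open upwards, closed at both ends; floor 9 mm above the shaft axis, edges 4.7 mm above the floor. A seated key's origin is 5 mm above this point. The shaft falls away round on both sides of the slot
- mill_hub_home (a point): where the pulley's origin is when it is fully home, on the axis of the drive shaft (92 mm above the bench); axes as mill. Level shaft, 30 mm diameter, from a collar (40 mm diameter, face at y = -30 mm from here) to its tapered tip at y = +44 mm. The pulley comes on along -y, meeting the tip with its origin at y = +74 mm. Play 1.2 mm all round
- bolt (a joint): retaining bolt, m: 0 fully withdrawn towards the robot, 0.045 fully home in its keeper (end stop). Slides along +x of mill against about 2 N of friction, stays where left. Steel rod 12 mm in diameter, 124 mm above the bench, across the open end of the bed at y = -187 mm of the mill
- bolt_post (a point): centre of the top of the bolt's upright square finger post, 14 x 14 mm, which moves with the bolt; its upper 30 mm stand free; top 167 mm above the bench. Axes as mill
- pulley: aluminium toothed pulley, drum 62 mm in diameter (12 flats, two of them upright at the sides), 60 mm long, 0.36 kg, bore 32.4 mm, keyway 14 mm wide right through, cut to 22 mm from the axis. Origin at its centre, axis along its y, z towards the keyway. Starts in the cradle, axis level, keyway uppermost. Both ends alike: it also fits turned half round about z
- cradle: grey V cradle, fixed, base 72 x 64 mm; origin at the centre of its underside, the pulley's axis lies along its y, 52 mm above the bench; the V stands up to 30 mm above the bench
- key: steel key with round ends, 10 mm wide (x), 10 mm high (z), 60 mm long (y), 46 g; origin at its centre. Starts lying on the grey mat (3 mm thick)
- mat: grey rubber mat 120 x 110 x 3 mm, fixed; origin at the centre of its underside
- rack: white ribbed jar rack, fixed, 132 x 344 mm; four round ribs along its y at x = -54, -18, 18 and 54 mm with tops at 19.5 mm; jars lie in the troughs between ribs, their axes along y, 44.7 mm above the bench. Origin at the centre of its underside
- jar0: closed white ceramic milling jar with a rubber tyre round each end, all jars alike: 60 mm in diameter over the tyres, 70 mm long, the bare barrel between the tyres 56 mm in diameter and 46 mm long, 0.32 kg. Origin at its centre, axis along its y (it may have rolled about it; either end may face either way). Starts lying in the middle trough of the rack; may be absent
- jar1: closed white ceramic milling jar with a rubber tyre round each end, all jars alike: 60 mm in diameter over the tyres, 70 mm long, the bare barrel between the tyres 56 mm in diameter and 46 mm long, 0.32 kg. Origin at its centre, axis along its y (it may have rolled about it; either end may face either way). Starts lying in the middle trough of the rack; may be absent
- jar2: closed white ceramic milling jar with a rubber tyre round each end, all jars alike: 60 mm in diameter over the tyres, 70 mm long, the bare barrel between the tyres 56 mm in diameter and 46 mm long, 0.32 kg. Origin at its centre, axis along its y (it may have rolled about it; either end may face either way). Starts lying in the middle trough of the rack; may be absent
- jar3: closed white ceramic milling jar with a rubber tyre round each end, all jars alike: 60 mm in diameter over the tyres, 70 mm long, the bare barrel between the tyres 56 mm in diameter and 46 mm long, 0.32 kg. Origin at its centre, axis along its y (it may have rolled about it; either end may face either way). Starts lying in the middle trough of the rack; may be absent

How it is judged:
On the way, in this order (a step that is already met when the one before it is completed fails the run):
1. the key lies in the slot of the drive shaft (x of key in the frame of mill_keyseat between -0.003 and 0.003 m and y of key in the frame of mill_keyseat between -0.005 and 0.005 m and z of key in the frame of mill_keyseat between 0.0025 and 0.0075 m and angle between the y axis of key and the y axis of mill, either way round below 0.1 rad), for 0.3 s.
2. the pulley is on the shaft over the key, fully home against the collar (all of step 1 and x of pulley in the frame of mill_hub_home between -0.0035 and 0.0035 m and y of pulley in the frame of mill_hub_home between -0.004 and 0.004 m and z of pulley in the frame of mill_hub_home between -0.0035 and 0.0035 m and angle between the y axis of pulley and the y axis of mill, either way round below 0.08 rad), for 0.3 s.
3. every jar lies on the rollers, still (x of jar0 in the frame of mill_bed between -0.006 and 0.006 m and y of jar0 in the frame of mill_bed between -0.147 and 0.138 m and z of jar0 in the frame of mill_bed between -0.005 and 0.005 m and angle between the y axis of each of jar0, jar1, jar2, jar3 and the y axis of mill, either way round below 0.1 rad and linear speed of each of jar0, jar1, jar2, jar3 below 0.02 m/s and angular speed of each of jar0, jar1, jar2, jar3 below 0.4 rad/s and x of jar1 in the frame of mill_bed between -0.006 and 0.006 m and y of jar1 in the frame of mill_bed between -0.147 and 0.138 m and z of jar1 in the frame of mill_bed between -0.005 and 0.005 m and x of jar2 in the frame of mill_bed between -0.006 and 0.006 m and y of jar2 in the frame of mill_bed between -0.147 and 0.138 m and z of jar2 in the frame of mill_bed between -0.005 and 0.005 m and x of jar3 in the frame of mill_bed between -0.006 and 0.006 m and y of jar3 in the frame of mill_bed between -0.147 and 0.138 m and z of jar3 in the frame of mill_bed between -0.005 and 0.005 m), for 0.3 s.
4. the retaining bolt is home in its keeper (value of joint bolt above 0.042 m), for 0.2 s.
At the end, for the whole second after the job is handed in: Key in the shaft slot (3 mm across, 5 mm along); pulley over it, within 4 mm of home and 3.5 mm of the shaft axis; every jar present in the roller valley, within 6 mm of its centre line, 0.1 rad of its direction, between end plate and bolt; bolt within 3 mm of its end; all released (all of step 2 and x of jar0 in the frame of mill_bed between -0.006 and 0.006 m and y of jar0 in the frame of mill_bed between -0.147 and 0.138 m and z of jar0 in the frame of mill_bed between -0.005 and 0.005 m and angle between the y axis of each of jar0, jar1, jar2, jar3 and the y axis of mill, either way round below 0.1 rad and x of jar1 in the frame of mill_bed between -0.006 and 0.006 m and y of jar1 in the frame of mill_bed between -0.147 and 0.138 m and z of jar1 in the frame of mill_bed between -0.005 and 0.005 m and x of jar2 in the frame of mill_bed between -0.006 and 0.006 m and y of jar2 in the frame of mill_bed between -0.147 and 0.138 m and z of jar2 in the frame of mill_bed between -0.005 and 0.005 m and x of jar3 in the frame of mill_bed between -0.006 and 0.006 m and y of jar3 in the frame of mill_bed between -0.147 and 0.138 m and z of jar3 in the frame of mill_bed between -0.005 and 0.005 m and value of joint bolt above 0.042 m); the robot touches nothing.
It fails at once if a jar is let fall onto the rollers from more than 2 cm above its place there ((x of jar0 in the frame of mill_bed between -0.03 and 0.03 m and y of jar0 in the frame of mill_bed between -0.17 and 0.17 m and z of jar0 in the frame of mill_bed between 0.013 and 0.15 m and contact force between jar0 and the fingers below 0.05 N and linear speed of jar0 above 0.25 m/s) or (x of jar1 in the frame of mill_bed between -0.03 and 0.03 m and y of jar1 in the frame of mill_bed between -0.17 and 0.17 m and z of jar1 in the frame of mill_bed between 0.013 and 0.15 m and contact force between jar1 and the fingers below 0.05 N and linear speed of jar1 above 0.25 m/s) or (x of jar2 in the frame of mill_bed between -0.03 and 0.03 m and y of jar2 in the frame of mill_bed between -0.17 and 0.17 m and z of jar2 in the frame of mill_bed between 0.013 and 0.15 m and contact force between jar2 and the fingers below 0.05 N and linear speed of jar2 above 0.25 m/s) or (x of jar3 in the frame of mill_bed between -0.03 and 0.03 m and y of jar3 in the frame of mill_bed between -0.17 and 0.17 m and z of jar3 in the frame of mill_bed between 0.013 and 0.15 m and contact force between jar3 and the fingers below 0.05 N and linear speed of jar3 above 0.25 m/s)).
It fails at once if another thing on the bench is pushed more than 4 cm (distance of any of beaker, reagent, dishes, wrench, slidebox, washer, petri from where it was at the start of the episode above 0.04 m).
Of jar0, jar1, jar2, jar3 only 3 to 4 are there at a start; the rules pass over those that are not, and their reading is None.
At some moment in a run one of key may be knocked a few centimetres aside while the robot is not near it.
It also fails if it takes over 192 s, if anything falls off the work surface, if the arm or the gripper's body presses on something with over 40 N, if the wrist force passes 120 N, or if a joint passes its speed limit or range.

ROBOT

A 6-joint arm with a two-finger parallel gripper is mounted at the origin on the work surface. World frame = base frame: x ahead of the robot, y to its left, z up, the work surface at z = 0. Lengths are in m, angles in rad, forces in N, time in s.
With the tool pointing down it reaches from about 0.3 to 0.875 m from the base axis. Payload 6.4 kg.
Tool frame: the origin (TCP) lies on the centre line of the jaws, within the pads' length; the fingertips stand 22 mm ahead of it and the grasp point (between the pads) lies 3 mm ahead of it; x points along the fingers, y is the direction in which the jaws open and shut, and the axes are right-handed (so a half turn about x gives the same grasp; the last joint's range is limited). The gripper opens to 85 mm and grips with 20 to 120 N. Pads are 22 mm wide; open, the fingers measure 114 mm over their backs; the gripper's body (76 mm by 85 mm) begins 54 mm behind the grasp point. The pads swing forward as they close: fully open they stand 13 mm farther back than shut.
Start: joints at [0.922, 0.181, 1.607, -0, 1.354, -0.206], TCP at [0.246, 0.52, 0.253] pointing down, gripper open.
Joint ranges: [-2.99, 2.99], [-0.89, 2.07], [0.3, 2.58], [-1.14, 4.28], [0, 2.63], [-3.12, 3.12]. Speed limits (rad/s): [2.57, 2.57, 3.01, 3.14, 3.14, 3.14].

INTERFACE

Orientations are given as a rotation vector (axis times angle).
In Python, from rig import manip gives the robot as it stands. The module is installed in compiled form; this text tells all that it offers.
- The arm moves only by the tool move_arm, never from a script. Its argument "series" is a list of rows, each an object with "gripper": the opening, from -1 (shut) to 1 (fully open), so that 0 is half open; "linear": the shift along the tool's x, y, z in cm, a list of three; "turn": the turn, a rotation vector about the tool's x, y, z in degrees, a list of three. A call has 1 to 5 rows; each row shifts and turns the commanded pose from where the row before left it, along the tool's axes as they then stand; what a row does not reach is not made up. A row lasts 1/12 s, in which the tool goes at most 41.7 mm and 7.16 degrees, less where a joint would pass 70% of its speed; a pose out of reach is approached as far as the arm can. A call is refused whole if a number of a shift passes 4.17 or a number of a turn 7.16, either way. A call with a gripper value outside its range is refused whole. The fingers move at their own pace and stop on an object; "grip_force" is the grip in N (left out, the last holds). Time passes only in rows, so rows that do not move let the fingers close. It gives the time, the measured TCP pose, the force and the opening at its end, in the units of the state.
- manip.sense(): the state, without advancing time (a new reading comes with each control period).
- manip.grab_frame(name): name is "scene" or "top"; returns a dict with "color" (480x640x3 uint8, blue, green, red), "fx", "fy", "cx", "cy" (pixels), "R" (3x3) and "t" (3): a world point X has camera coordinates R X + t. Camera axes: x right, y down, z forward; pixel columns grow to the right and rows downward; lengths in m; the calibration is good to about 2 mm. A picture is of the moment at which its call begins. There is no depth.
- manip.finish_job(): hands the job in, once; it reports no verdict.
The state is a dict: "time": time; "q": joint angles; "joint_velocities": joint speeds; "tau": joint torques, N m; "tcp_pos": TCP position; "tcp_rot": TCP orientation; "force": force on the tool from outside, world axes, zero at the start; "wrist_torque": the same for the moment, N m; "width": opening from 0.0 (shut) to 1.0 (fully open).
Only numpy, scipy, OpenCV 4.12 (cv2) and the standard library are available. Lean on these libraries where they do the work, as an engineer would, in place of code of your own. Each camera call takes 0.05 s, during which the arm holds its last target.

## Working session

There is one attempt and no reset: what is moved stays moved. The work goes in short steps, Python scripts to look and compute and a tool call to move; the robot and the scene stay as the last step left them, time stands still between calls to the robot, and variables do not carry over. Pictures are saved under pics/ and viewed, and the job is handed in when it is done.

Besides the shell and the picture viewer there is one more tool, called after "Request:" by a JSON object that holds its "name" and its "arguments". move_arm: Moves the arm, as the interface text tells. Its arguments: {"type":"object","properties":{"series":{"type":"array","items":{"type":"object","properties":{"gripper":{"type":"number"},"linear":{"type":"array","items":{"type":"number"}},"turn":{"type":"array","items":{"type":"number"}}}}},"grip_force":{"type":"number"}},"required":["series"]}

```bash
mkdir -p pics; cat > h.py <<'E'
import numpy as np,cv2
from rig import manip
def grab(name,fn=None):
    f=manip.grab_frame(name)
    if fn: cv2.imwrite('pics/'+fn,f['color'])
    return f
def crop(f,fn,u0,u1,v0,v1):
    im=f['color'][v0:v1,u0:u1]; s=min(800/(u1-u0),600/(v1-v0)); im=cv2.resize(im,None,fx=s,fy=s,interpolation=cv2.INTER_CUBIC)
    cv2.imwrite('pics/'+fn,im); return s
def proj(f,X):
    X=np.atleast_2d(X); c=X@np.array(f['R']).T+np.array(f['t']); return np.c_[f['fx']*c[:,0]/c[:,2]+f['cx'],f['fy']*c[:,1]/c[:,2]+f['cy']]
def back(f,u,v,z):
    R=np.array(f['R']);t=np.array(f['t']); C=-R.T@t; d=R.T@np.array([(u-f['cx'])/f['fx'],(v-f['cy'])/f['fy'],1]); return C+d*(z-C[2])/d[2]
E
python3 - <<'E'
from h import *
for n in('scene','top'):
    f=grab(n,n+'0.png'); print(n,f['fx'],f['cx'],f['cy'],-np.array(f['R']).T@f['t'],np.round(f['R'],3).tolist())
print(manip.sense())
E
```

```text
scene 455.80247323337494 320.319253254946 233.4550843598797 [1.20279725 0.07205608 0.72910818] [[-0.089, 0.996, -0.01], [0.672, 0.052, -0.739], [-0.735, -0.073, -0.674]]
top 554.3263289637916 311.1686375252788 241.5312022062222 [ 0.31404092 -0.0267997   1.39581834] [[0.016, -1.0, -0.025], [-0.988, -0.012, -0.152], [0.152, 0.027, -0.988]]
{'time': 0.1, 'q': array([ 9.21671018e-01,  1.81512510e-01,  1.60791911e+00, -1.40640355e-05,
        1.35379467e+00, -2.06271737e-01]), 'joint_velocities': array([-6.18833107e-04, -2.07292967e-03, -2.61519993e-03,  6.80838273e-05,
       -7.80746378e-04,  7.37850776e-04]), 'tau': array([ 4.86034423e-04, -4.45875120e+01, -3.52237272e+01, -3.31791416e-04,
        4.02592370e-03, -2.58945471e-05]), 'tcp_pos': array([0.24608199, 0.51916173, 0.25244311]), 'tcp_rot': array([ 0.34615068,  1.54341913, -0.34851056]), 'force': array([-0.23399804, -0.32127296, -0.60848026]), 'wrist_torque': array([ 0.03498822,  0.06668569, -0.04955676]), 'width': 0.9986639615134418}
```

View pics/scene0.png

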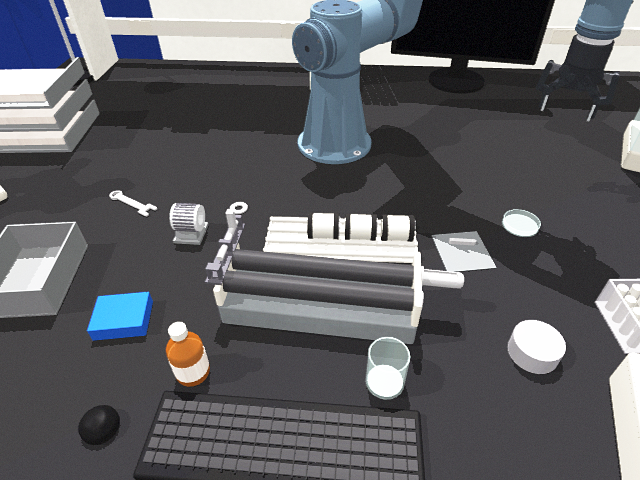

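View pics/top0.png

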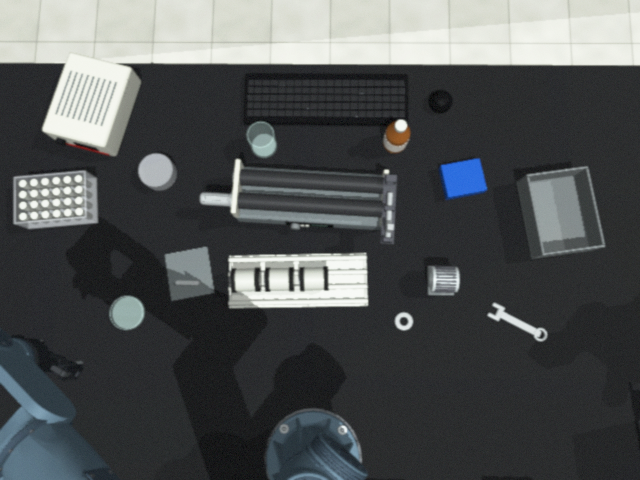

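```bash
python3 - <<'E'
from h import *
f=grab('top'); 
print(crop(f,'t_mill.png',190,410,150,315))
print(crop(f,'t_key.png',155,235,235,315))
print(crop(f,'t_pul.png',410,480,250,305))
f=grab('scene'); print(crop(f,'s_mill.png',195,475,190,345)); print(crop(f,'s_key.png',425,505,220,280)); print(crop(f,'s_pul.png',160,260,190,260))
E
```

```text
3.6363636363636362
7.5
10.909090909090908
2.857142857142857
10.0
8.0
```

View pics/t_mill.png

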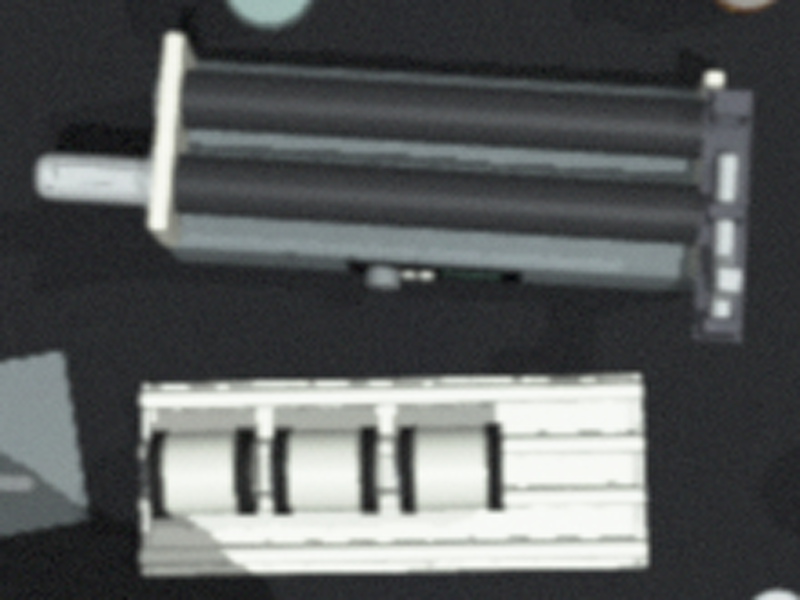

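View pics/t_key.png

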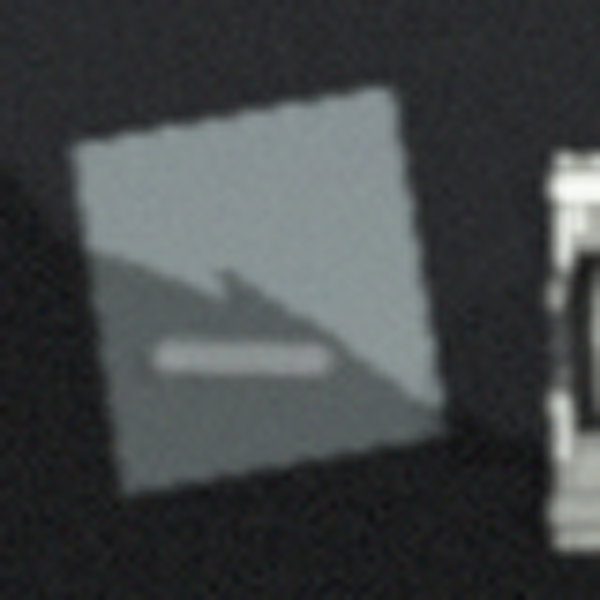

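View pics/t_pul.png

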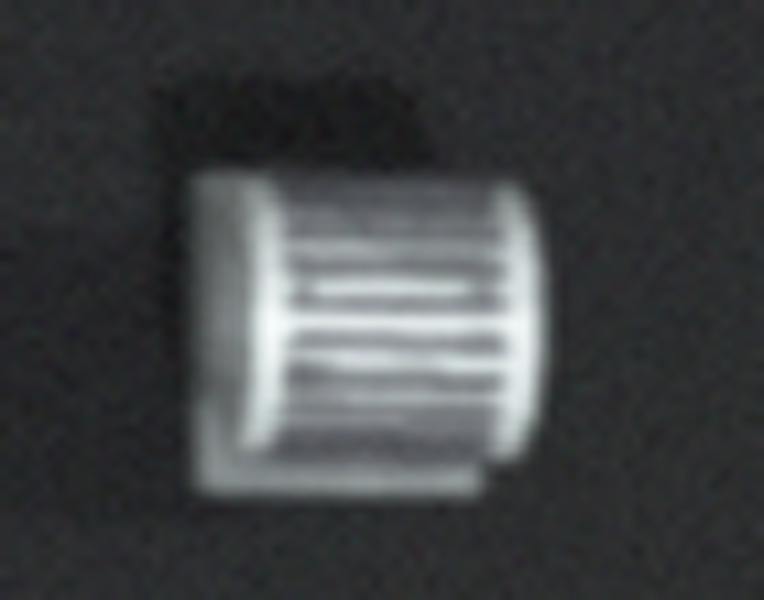

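View pics/s_mill.png

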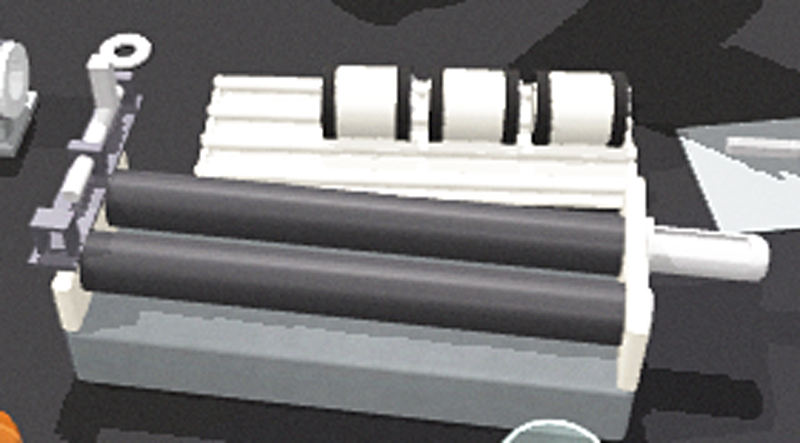

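View pics/s_key.png

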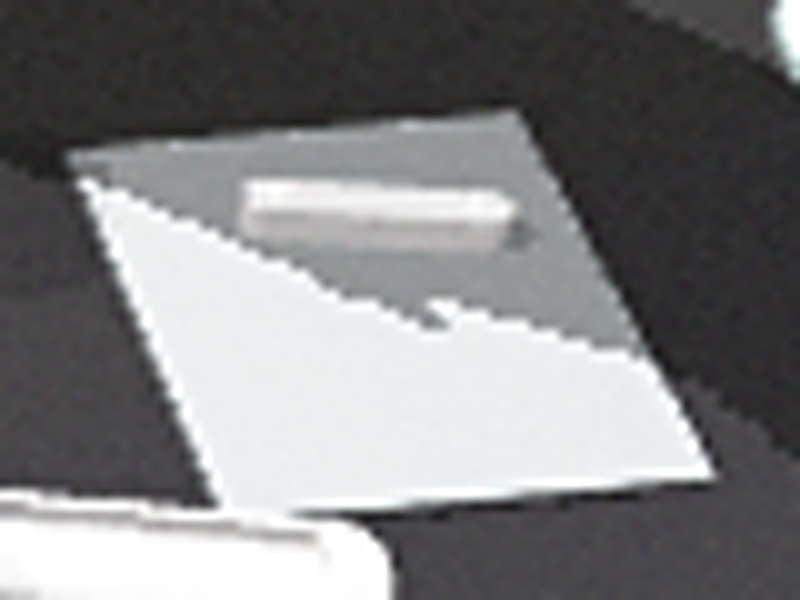

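View pics/s_pul.png

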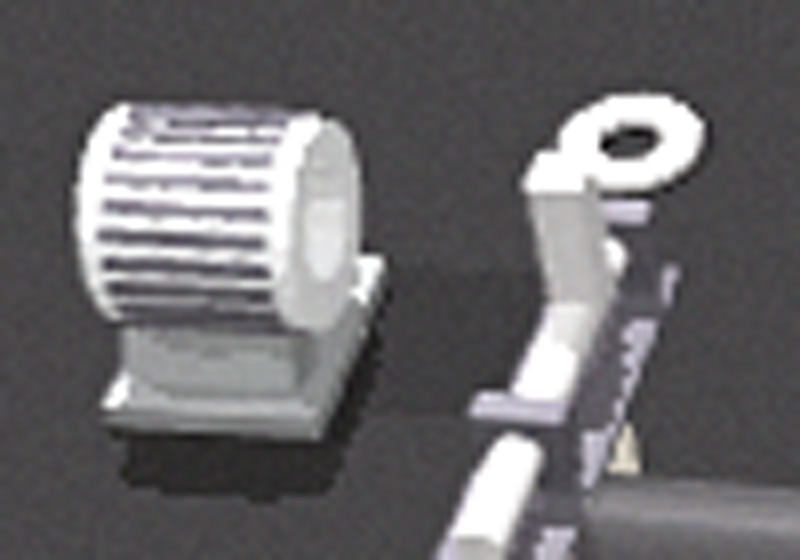

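```bash
cat >> h.py <<'E'
def avg(name,n=8):
    f=manip.grab_frame(name); a=f['color'].astype(float)
    for i in range(n-1): a+=manip.grab_frame(name)['color']
    f['color']=np.clip(a/n,0,255); return f
def cropc(f,fn,u0,u1,v0,v1,lo=0,hi=255,marks=[]):
    im=f['color'][v0:v1,u0:u1].astype(float); im=np.clip((im-lo)/(hi-lo)*255,0,255).astype(np.uint8)
    s=min(800/(u1-u0),600/(v1-v0)); im=cv2.resize(im,None,fx=s,fy=s,interpolation=cv2.INTER_CUBIC)
    for (a,b) in marks: cv2.circle(im,(int((a-u0+.5)*s),int((b-v0+.5)*s)),3,(0,0,255),1)
    cv2.imwrite('pics/'+fn,im); return s
E
python3 - <<'E'
from h import *
f=avg('top',8); np.save('top0.npy',f,allow_pickle=True)
cropc(f,'a1.png',192,242,155,215,20,255)
cropc(f,'a2.png',375,415,160,250,20,255)
f=avg('scene',8); np.save('scene0.npy',f,allow_pickle=True)
cropc(f,'a3.png',400,470,250,345,20,255)
cropc(f,'a4.png',200,255,200,330,20,255)
E
```

```text
(no output)
```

View pics/a1.png

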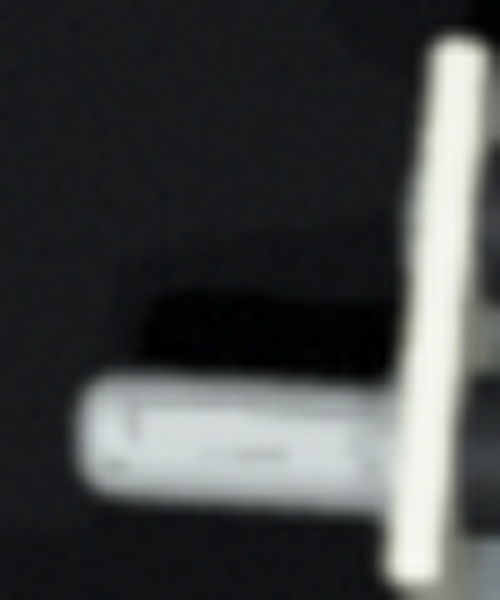

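View pics/a2.png

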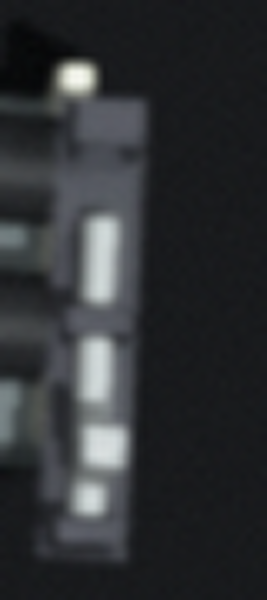

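View pics/a3.png

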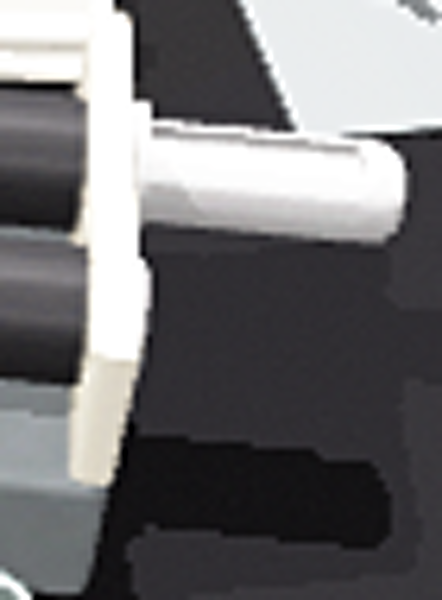

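View pics/a4.png

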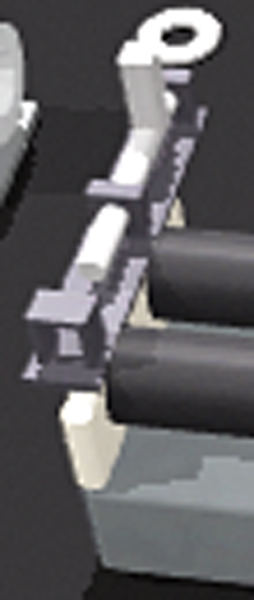

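```bash
python3 - <<'E'
from h import *
T=np.load('top0.npy',allow_pickle=True).item(); S=np.load('scene0.npy',allow_pickle=True).item()
def edges(col,thr):
    c=np.array(col); out=[]
    for i in range(len(c)-1):
        if (c[i]-thr)*(c[i+1]-thr)<0: out.append(round(i+(thr-c[i])/(c[i+1]-c[i]),2))
    return out
g=T['color'].mean(2)
pts=[]
for u in range(202,230,3):
    e=edges(g[180:215,u],110); print('T',u,[round(180+x,2) for x in e], back(T,u,180+(e[0]+e[-1])/2,.092).round(4))
for v in (197,198,199,200): print('Ttip',v,[190+x for x in edges(g[v,190:210],110)])
print('tip',back(T,199.3,198,.092))
g=S['color'].mean(2)
for u in range(428,462,4):
    e=edges(g[262:300,u],130); print('S',u,[round(262+x,2) for x in e], back(S,u,262+(e[0]+e[-1])/2,.092).round(4), back(S,u,262+(e[-2]+e[-1])/2,.092).round(4) if len(e)>1 else '')
for v in (277,279,281,283): print('Stip',v,[450+x for x in edges(g[v,450:475],130)],back(S,450+edges(g[v,450:475],130)[-1],v,.092))
E
```

```text
T 202 [np.float64(192.46), np.float64(203.68)] [0.6176 0.2753 0.092 ]
T 205 [np.float64(192.28), np.float64(204.21)] [0.6172 0.268  0.092 ]
T 208 [np.float64(192.33), np.float64(204.46)] [0.6169 0.2607 0.092 ]
T 211 [np.float64(192.54), np.float64(204.59)] [0.6166 0.2534 0.092 ]
T 214 [np.float64(192.65), np.float64(204.71)] [0.6164 0.2461 0.092 ]
T 217 [np.float64(192.77), np.float64(204.91)] [0.6161 0.2387 0.092 ]
T 220 [np.float64(193.09), np.float64(205.14)] [0.6155 0.2314 0.092 ]
T 223 [np.float64(193.27), np.float64(205.31)] [0.6151 0.2241 0.092 ]
T 226 [np.float64(193.46), np.float64(205.5)] [0.6147 0.2168 0.092 ]
T 229 [np.float64(193.79), np.float64(205.94)] [0.6138 0.2095 0.092 ]
Ttip 197 [np.float64(199.27)]
Ttip 198 [np.float64(199.25)]
Ttip 199 [np.float64(199.28)]
Ttip 200 [np.float64(199.35)]
tip [0.61770041 0.28190124 0.092     ]
S 428 [np.float64(268.35), np.float64(285.1)] [0.6119 0.215  0.092 ] [0.6119 0.215  0.092 ]
S 432 [np.float64(269.27), np.float64(285.36)] [0.6128 0.2223 0.092 ] [0.6128 0.2223 0.092 ]
S 436 [np.float64(269.24), np.float64(285.65)] [0.6126 0.2297 0.092 ] [0.6126 0.2297 0.092 ]
S 440 [np.float64(269.71), np.float64(286.15)] [0.6132 0.237  0.092 ] [0.6132 0.237  0.092 ]
S 444 [np.float64(264.99), np.float64(270.23), np.float64(286.49)] [0.607 0.245 0.092] [0.6137 0.2443 0.092 ]
S 448 [np.float64(287.09)] [0.6348 0.2492 0.092 ] 
S 452 [np.float64(287.34)] [0.6348 0.2564 0.092 ] 
S 456 [np.float64(270.93), np.float64(271.07), np.float64(287.47)] [0.614  0.2663 0.092 ] [0.6142 0.2662 0.092 ]
S 460 [np.float64(270.64), np.float64(271.74), np.float64(287.64)] [0.6133 0.2737 0.092 ] [0.6147 0.2735 0.092 ]
Stip 277 [np.float64(463.95)] [0.60728006 0.28172654 0.092     ]
Stip 279 [np.float64(463.89)] [0.6123602 0.2809059 0.092    ]
Stip 281 [np.float64(463.82)] [0.61739818 0.28007392 0.092     ]
Stip 283 [np.float64(463.3)] [0.62245916 0.27842487 0.092     ]
```

```bash
cat >> h.py <<'E'
from scipy.spatial.transform import Rotation as Ro
def st():
    s=manip.sense(); R=Ro.from_rotvec(s['tcp_rot']).as_matrix()
    return s,np.array(s['tcp_pos']),R
def plan(pos,jaw,zofs=0):
    """target grasp point? pos = TCP pos; jaw = yaw angle of tool y axis in world. prints total shift (tool axes cm) & turn about x deg"""
    s,p,R=st()
    y=np.array([np.cos(jaw),np.sin(jaw),0]); x=np.array([0,0,-1.]); z=np.cross(x,y); Rt=np.c_[x,y,z]
    rv=Ro.from_matrix(R.T@Rt).as_rotvec(degrees=True)
    d=R.T@(np.array(pos)-p)*100
    print('turn tool deg',rv.round(2),' shift in CURRENT tool cm',d.round(2),' in TARGET tool cm',(Rt.T@(np.array(pos)-p)*100).round(2),'t',round(s['time'],2),'F',np.round(s['force'],1),'w',round(s['width'],3))
E
python3 - <<'E'
from h import *
s,p,R=st(); print(p,R.round(3))
T=np.load('top0.npy',allow_pickle=True).item(); S=np.load('scene0.npy',allow_pickle=True).item()
# key ends, from crops (top: s=7.5 u0=155 v0=235; scene s=10 u0=425 v0=220)
for a in((152,357),(333,360)): print('Tkey',back(T,155+(a[0]+.5)/7.5-.5,235+(a[1]+.5)/7.5-.5,.012))
for a in((243,194),(520,212)): print('Skey top',back(S,425+(a[0]+.5)/10-.5,220+(a[1]+.5)/10-.5,.013))
# mat corners
for a in((72,145),(392,88),(445,430),(125,495)): print('Tmat',back(T,155+(a[0]+.5)/7.5-.5,235+(a[1]+.5)/7.5-.5,.003).round(4))
for a in((68,152),(518,110),(715,478),(220,518)): print('Smat',back(S,425+(a[0]+.5)/10-.5,220+(a[1]+.5)/10-.5,.003).round(4))
E
```

```text
[0.24634928 0.51956586 0.25329625] [[-0.     0.428  0.904]
 [ 0.     0.904 -0.428]
 [-1.     0.    -0.   ]]
Tkey [0.41908916 0.35248932 0.012     ]
Tkey [0.41894931 0.2914497  0.012     ]
Skey top [0.41742056 0.29001375 0.013     ]
Skey top [0.41859735 0.35198228 0.013     ]
Tmat [0.4915 0.3862 0.003 ]
Tmat [0.5124 0.2777 0.003 ]
Tmat [0.3967 0.2546 0.003 ]
Tmat [0.3733 0.3616 0.003 ]
Smat [0.395 0.254 0.003]
Smat [0.3719 0.3611 0.003 ]
Smat [0.49   0.3843 0.003 ]
Smat [0.5105 0.2761 0.003 ]
```

Request:
{"name": "move_arm", "arguments": {"series": [{"turn":[6.5,0,0],"linear":[0,0,0],"gripper":1},{"turn":[6.5,0,0],"linear":[0,0,0],"gripper":1},{"turn":[6.5,0,0],"linear":[0,0,0],"gripper":1},{"turn":[6.5,0,0],"linear":[0,0,0],"gripper":1},{"turn":[6.5,0,0],"linear":[0,0,0],"gripper":0}], "grip_force": 40}}

```text
time: 1.42
tcp_pos: [0.2464, 0.5196, 0.2533]
tcp_rot: [0.791, 1.422, -0.791]
force: [-0.1, 0.3, -0.3]
width: 0.884
```

Request:
{"name": "move_arm", "arguments": {"series": [{"turn":[6.5,0,0],"linear":[0,0,0],"gripper":0},{"turn":[6.5,0,0],"linear":[0,0,0],"gripper":0},{"turn":[6.5,0,0],"linear":[0,0,0],"gripper":0},{"turn":[6.5,0,0],"linear":[0,0,0],"gripper":0},{"turn":[6.5,0,0],"linear":[0,0,0],"gripper":-0.2}]}}

```text
time: 1.83
tcp_pos: [0.2464, 0.5196, 0.2533]
tcp_rot: [1.218, 1.203, -1.218]
force: [-0.5, -0.0, 0.3]
width: 0.402
```

```bash
python3 - <<'E'
from h import *
plan([.4185,.3215,.12],np.radians(-.5))
E
```

```text
turn tool deg [-0.19  0.    0.  ]  shift in CURRENT tool cm [13.33 17.45 19.6 ]  in TARGET tool cm [13.33 17.39 19.66] t 1.83 F [-0.5 -0.   0.3] w 0.402
```

Request:
{"name": "move_arm", "arguments": {"series": [{"turn":[0,0,0],"linear":[1.67,2.18,2.46],"gripper":-0.2},{"turn":[0,0,0],"linear":[1.67,2.18,2.46],"gripper":-0.2},{"turn":[0,0,0],"linear":[1.67,2.18,2.46],"gripper":-0.2},{"turn":[0,0,0],"linear":[1.67,2.18,2.46],"gripper":-0.2}]}}

```text
time: 2.17
tcp_pos: [0.3335, 0.4197, 0.186]
tcp_rot: [1.214, 1.206, -1.212]
force: [0.4, 0.3, 0.6]
width: 0.4
```

Request:
{"name": "move_arm", "arguments": {"series": [{"turn":[0,0,0],"linear":[1.67,2.18,2.46],"gripper":-0.2},{"turn":[0,0,0],"linear":[1.67,2.18,2.46],"gripper":-0.2},{"turn":[0,0,0],"linear":[1.67,2.18,2.46],"gripper":-0.2},{"turn":[0,0,0],"linear":[1.67,2.18,2.46],"gripper":-0.2}]}}

```text
time: 2.5
tcp_pos: [0.4205, 0.3204, 0.1192]
tcp_rot: [1.214, 1.206, -1.213]
force: [0.9, -0.1, -0.2]
width: 0.4
```

```bash
python3 - <<'E'
from h import *
plan([.4185,.3215,.08],np.radians(-.5))
f=avg('scene',3); cropc(f,'b1.png',400,520,150,290)
f=avg('top',3); cropc(f,'b2.png',140,260,230,330)
s,p,R=st();print(p)
E
```

```text
turn tool deg [ 0.13 -0.02 -0.04]  shift in CURRENT tool cm [ 3.92 -0.2  -0.11]  in TARGET tool cm [ 3.92 -0.2  -0.11] t 2.5 F [ 0.9 -0.1 -0.2] w 0.4
[0.41938362 0.3224621  0.12033766]
```

View pics/b1.png

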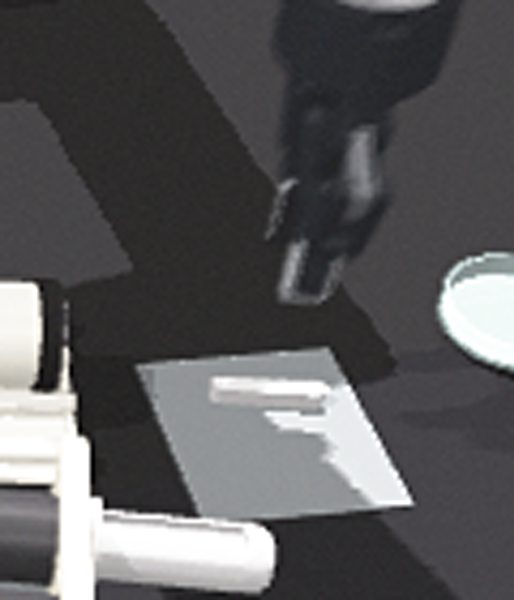

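View pics/b2.png

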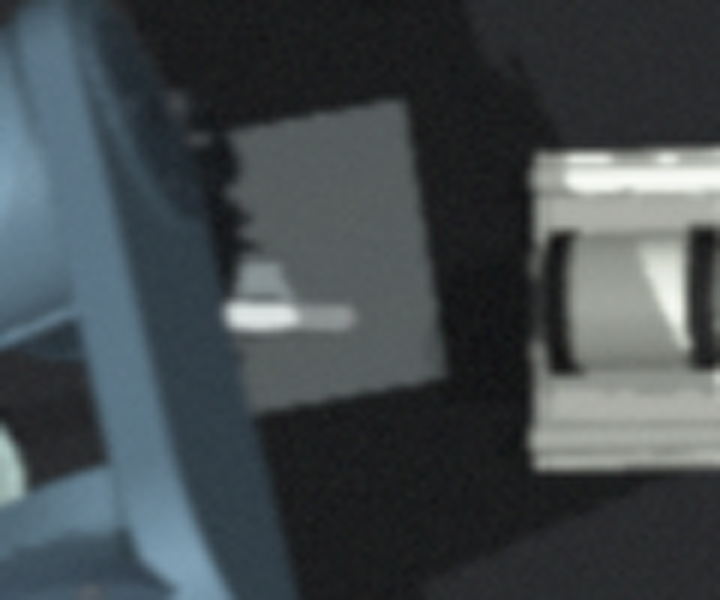

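Request:
{"name": "move_arm", "arguments": {"series": [{"turn":[0,0,0],"linear":[3,-0.09,0.1],"gripper":-0.4},{"turn":[0,0,0],"linear":[3,0,0],"gripper":-0.4},{"turn":[0,0,0],"linear":[0,0,0],"gripper":-0.4}]}}

```text
time: 3.05
tcp_pos: [0.4145, 0.3203, 0.0557]
tcp_rot: [1.207, 1.21, -1.219]
force: [-1.8, -1.3, -0.9]
width: 0.3
```

```bash
python3 - <<'E'
from h import *
f=avg('scene',4); plan([.4185,.3215,.03],np.radians(-.5))
s,p,R=st()
m=[proj(f,p+np.array(o))[0] for o in ([0,0,-.022],[0,-.011,-.022],[0,.011,-.022])]
m+=[proj(f,np.array(o))[0] for o in([.4185,.2915,.013],[.4185,.3515,.013])]
print(cropc(f,'b3.png',430,490,200,260,marks=m),m)
s,p,R=st();print(p)
E
```

```text
turn tool deg [ 0.2  -0.08 -0.15]  shift in CURRENT tool cm [ 3.17 -0.1   0.05]  in TARGET tool cm [ 3.17 -0.09  0.04] t 3.25 F [0.1 0.  0.6] w 0.299
10.0 [array([465.55774571, 231.63051414]), array([460.56360492, 231.37520547]), array([470.55971033, 231.88622278]), array([449.56581987, 239.30570559]), array([476.32702383, 240.70946262])]
[0.41944258 0.32192919 0.06168508]
```

View pics/b3.png

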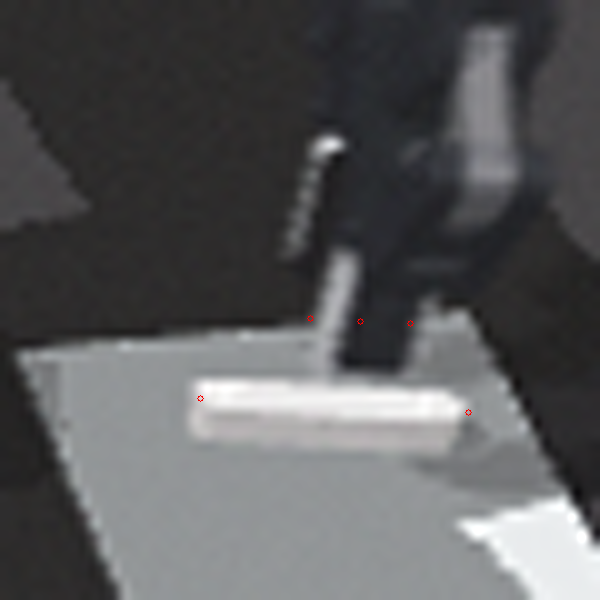

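Request:
{"name": "move_arm", "arguments": {"series": [{"turn":[0.2,0,0],"linear":[1.5,-0.1,0.04],"gripper":-0.5},{"turn":[0,0,0],"linear":[1.2,0,0],"gripper":-0.5},{"turn":[0,0,0],"linear":[0.47,0,0],"gripper":-0.5},{"turn":[0,0,0],"linear":[0,0,0],"gripper":-0.5},{"turn":[0,0,0],"linear":[0,0,0],"gripper":-0.5}]}}

```text
time: 3.67
tcp_pos: [0.4177, 0.3204, 0.0283]
tcp_rot: [1.216, 1.205, -1.217]
force: [0.0, -0.4, 0.5]
width: 0.251
```

```bash
python3 - <<'E'
from h import *
f=avg('scene',4); plan([.4185,.3215,.03],np.radians(-.5))
s,p,R=st();w=s['width']*.0425
m=[proj(f,p+np.array(o))[0] for o in ([w,-.011,-.022],[w,.011,-.022],[w+.0145,-.011,-.022],[w+.0145,.011,-.022])]
print(cropc(f,'b4.png',430,490,200,260,marks=m))
s,p,R=st();print(p)
E
```

```text
turn tool deg [-0.07 -0.03 -0.05]  shift in CURRENT tool cm [-0.14  0.04 -0.1 ]  in TARGET tool cm [-0.14  0.04 -0.1 ] t 3.87 F [ 0.  -0.1 -0. ] w 0.25
10.0
[0.41805829 0.3204561  0.0286171 ]
```

View pics/b4.png

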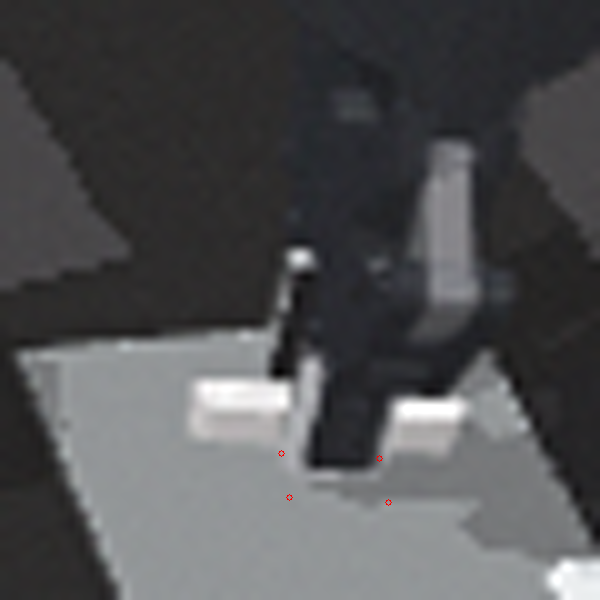

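Request:
{"name": "move_arm", "arguments": {"series": [{"turn":[0,0,0],"linear":[-0.14,0.04,-0.1],"gripper":-0.5},{"turn":[0,0,0],"linear":[0,0,0],"gripper":-1},{"turn":[0,0,0],"linear":[0,0,0],"gripper":-1},{"turn":[0,0,0],"linear":[0,0,0],"gripper":-1},{"turn":[0,0,0],"linear":[0,0,0],"gripper":-1}], "grip_force": 60}}

```text
time: 4.28
tcp_pos: [0.4185, 0.3216, 0.0302]
tcp_rot: [1.217, 1.204, -1.215]
force: [-0.3, -0.3, 5.9]
width: 0.088
```

```bash
python3 - <<'E'
from h import *
f=avg('scene',4); s,p,R=st(); print(p,s['width'],s['force'],R.round(3).tolist())
print(cropc(f,'b5.png',435,485,210,250))
E
```

```text
[0.41853824 0.32157594 0.03015872] 0.08987400619506648 [-1.23263161 -1.02533159  5.17103615] [[0.001, 1.0, -0.01], [0.001, -0.01, -1.0], [-1.0, 0.001, -0.001]]
15.0
```

View pics/b5.png

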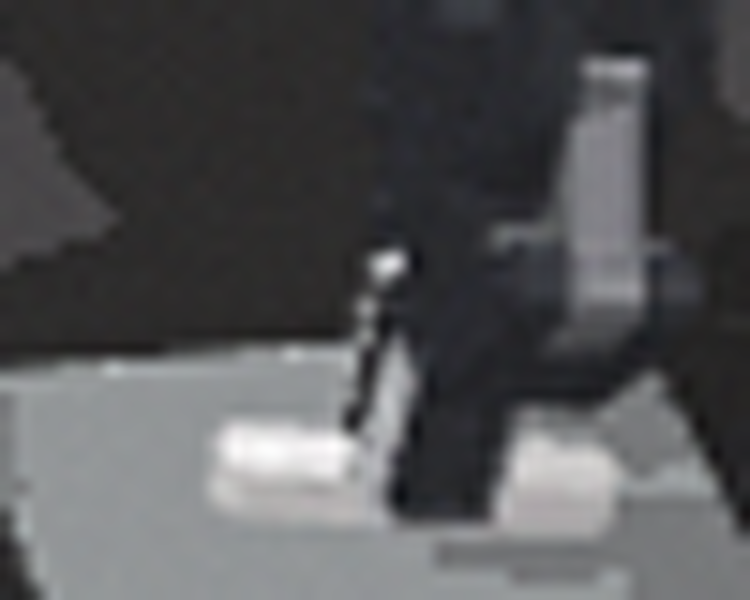

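Request:
{"name": "move_arm", "arguments": {"series": [{"turn":[0,0,0],"linear":[-1,0,0],"gripper":-1},{"turn":[0,0,0],"linear":[-3,0,0],"gripper":-1},{"turn":[0,0,0],"linear":[-4,0,0],"gripper":-1},{"turn":[0,0,0],"linear":[-4,0,0],"gripper":-1},{"turn":[0,0,0],"linear":[0,0,0],"gripper":-1}]}}

```text
time: 4.9
tcp_pos: [0.4224, 0.3235, 0.1581]
tcp_rot: [1.226, 1.2, -1.204]
force: [1.4, 0.6, 0.9]
width: 0.088
```

```bash
python3 - <<'E'
from h import *
f=avg('scene',4); s,p,R=st(); print(p,s['width'],s['force'],R.round(3).tolist())
print(cropc(f,'b6.png',435,495,155,205))
print(proj(f,p))
f=avg('top',4);cropc(f,'b7.png',150,230,240,300)
E
```

```text
[0.41715585 0.32086178 0.14864111] 0.08469621313832387 [-0.13447672 -0.43896744 -1.21176142] [[-0.001, 1.0, -0.01], [-0.001, -0.01, -1.0], [-1.0, -0.001, 0.001]]
12.0
[[475.55401025 192.14277685]]
```

View pics/b6.png

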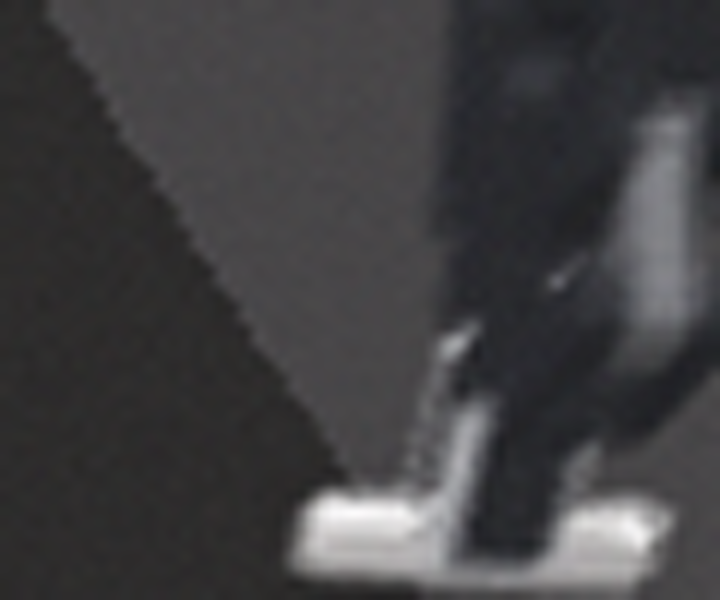

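View pics/b7.png

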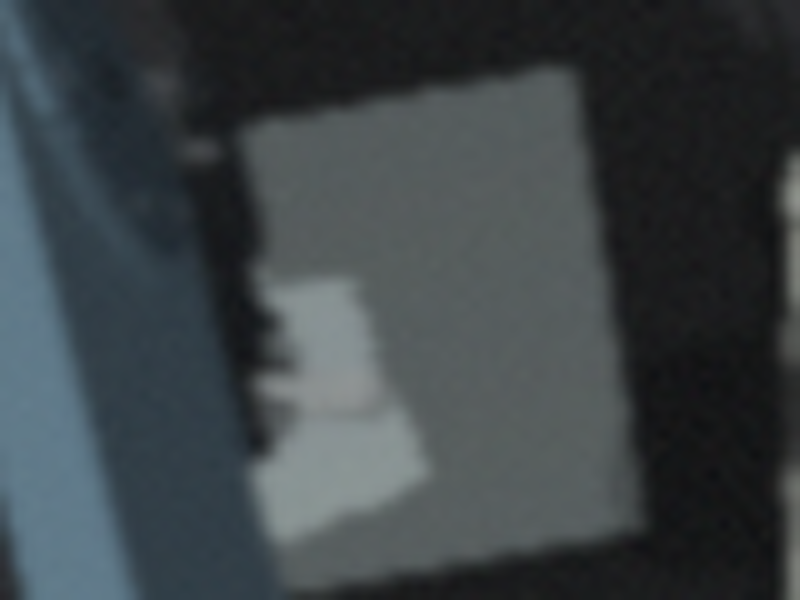

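```bash
python3 - <<'E'
from h import *
T=np.load('top0.npy',allow_pickle=True).item(); S=np.load('scene0.npy',allow_pickle=True).item()
print(cropc(T,'c1.png',195,235,185,210,140,230)); print(cropc(S,'c2.png',418,468,262,292,150,260))
E
```

```text
20.0
16.0
```

View pics/c1.png

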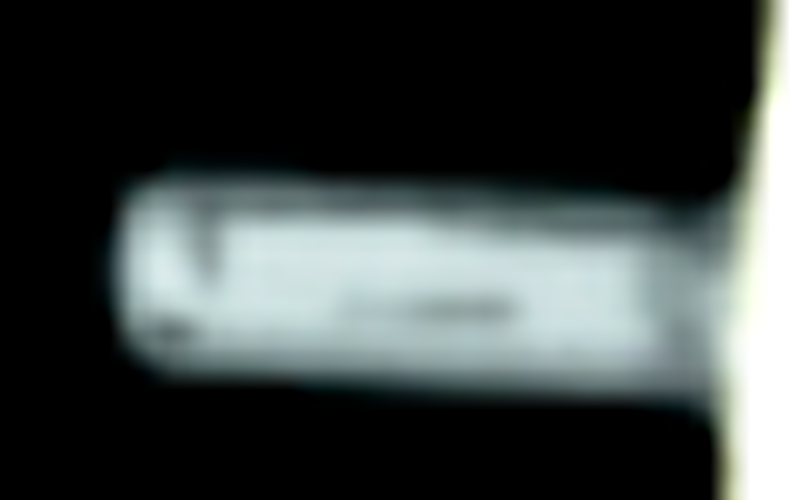

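View pics/c2.png

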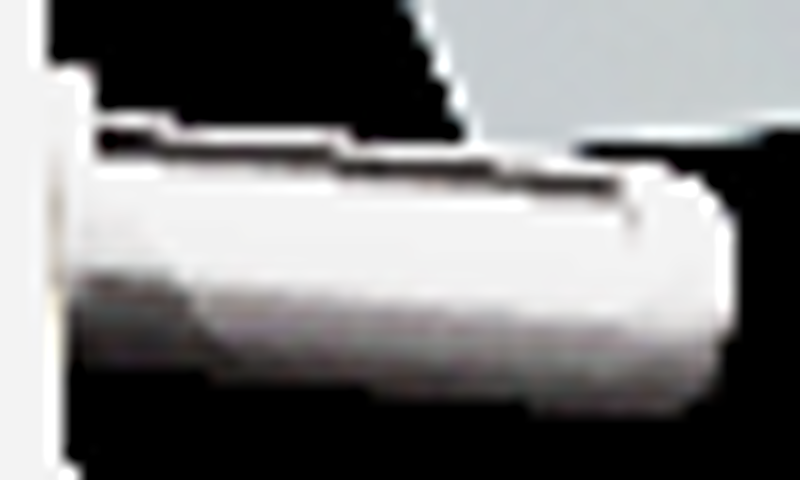

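```bash
python3 - <<'E'
from h import *
T=np.load('top0.npy',allow_pickle=True).item(); S=np.load('scene0.npy',allow_pickle=True).item()
print('T slot end',back(T,204.8,198,.1057)); print('S slot end edge -x',back(S,456.4,272.5,.1057), back(S,457.2,275.5,.101))
# scene robot-side slot edge line; upper edge of dark wall
for a in((200,147),(400,163),(560,178)): print(back(S,418+(a[0]+.5)/16-.5,262+(a[1]+.5)/16-.5,.1057))
# edge of collar / plate
print('T collar-ish', back(T,195+650/20,198.5,.1057))
# stop plate top outer edge: a1 pts (433,40)...(388,575)
for a in((432,60),(388,560),(484,60),(438,560)): print('plate',back(T,192+(a[0]+.5)/10-.5,155+(a[1]+.5)/10-.5,.122))
E
```

```text
T slot end [0.6146458  0.26540612 0.1057    ]
S slot end edge -x [0.60986604 0.26495943 0.1057    ] [0.61290393 0.26690504 0.101     ]
[0.60919683 0.21695295 0.1057    ]
[0.60991096 0.23972459 0.1057    ]
[0.61082852 0.25781491 0.1057    ]
T collar-ish [0.61398175 0.21073757 0.1057    ]
plate [0.7031345  0.19399395 0.122     ]
plate [0.58121532 0.19985703 0.122     ]
plate [0.70324015 0.18153167 0.122     ]
plate [0.58134374 0.18803868 0.122     ]
```

```bash
python3 - <<'E'
from h import *
plan([.6158,.2355,.16],np.radians(-2.78))
E
```

```text
turn tool deg [2.21 0.08 0.16]  shift in CURRENT tool cm [-1.26 19.96  8.33]  in TARGET tool cm [-1.22 20.27  7.55] t 5.3 F [-0.4 -0.4 -0.2] w 0.084
```

Request:
{"name": "move_arm", "arguments": {"series": [{"turn":[0,0,0],"linear":[-0.5,3.3,1.39],"gripper":-1},{"turn":[0,0,0],"linear":[-0.5,3.3,1.39],"gripper":-1},{"turn":[0,0,0],"linear":[-0.2,3.3,1.39],"gripper":-1},{"turn":[0,0,0],"linear":[0,3.3,1.39],"gripper":-1},{"turn":[0,0,0],"linear":[0,3.3,1.39],"gripper":-1}]}}

```text
time: 5.72
tcp_pos: [0.5833, 0.2492, 0.1604]
tcp_rot: [1.215, 1.205, -1.218]
force: [-0.8, -0.7, 0.2]
width: 0.089
```

Request:
{"name": "move_arm", "arguments": {"series": [{"turn":[0,0,0],"linear":[0,2.0,0.9],"gripper":-1},{"turn":[2.2,0,0],"linear":[0,1.4,0.4],"gripper":-1},{"turn":[0,0,0],"linear":[0,0,0],"gripper":-1},{"turn":[0,0,0],"linear":[0,0,0],"gripper":-1},{"turn":[0,0,0],"linear":[0,0,0],"gripper":-1}]}}

```text
time: 6.13
tcp_pos: [0.6148, 0.2371, 0.1602]
tcp_rot: [1.242, 1.188, -1.246]
force: [0.0, -0.9, -0.6]
width: 0.086
```

```bash
python3 - <<'E'
from h import *
plan([.6158,.2355,.15],np.radians(-2.78))
f=avg('scene',4); s,p,R=st(); print(p)
cropc(f,'d1.png',410,480,215,300)
plan([.6158,.2355,.15],np.radians(-2.78))
E
```

```text
turn tool deg [0.08 0.02 0.15]  shift in CURRENT tool cm [1.02 0.11 0.15]  in TARGET tool cm [1.02 0.11 0.15] t 6.13 F [ 0.  -0.9 -0.6] w 0.086
[0.61520664 0.23752032 0.16139561]
turn tool deg [0.1  0.   0.02]  shift in CURRENT tool cm [1.14 0.07 0.2 ]  in TARGET tool cm [1.14 0.07 0.2 ] t 6.33 F [-0.3 -0.6 -0.1] w 0.086
```

View pics/d1.png

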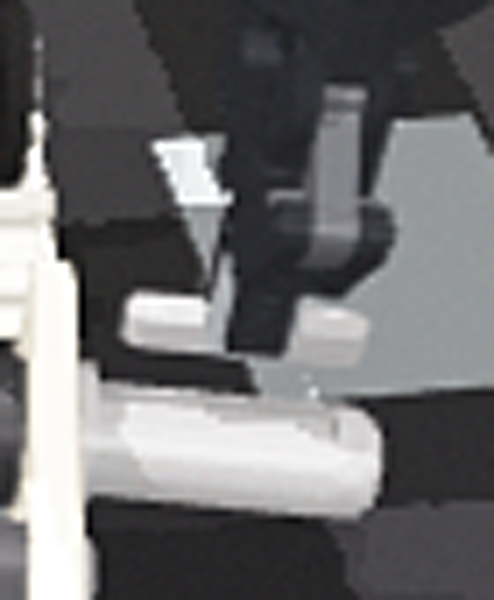

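```bash
python3 - <<'E'
from h import *
f=manip.grab_frame('scene')
s=600/85
def B(a,z): return back(f,410+(a[0]+.5)/s-.5,215+(a[1]+.5)/s-.5,z).round(4)
print('key R',B((370,330),.139),'key L',B((121,318),.139))
print('slot end',B((337,412),.1057),B((335,432),.101))
print('slot near collar',B((100,388),.1057))
s_,p,R=st(); print(p)
E
```

```text
key R [0.6132 0.2681 0.139 ] key L [0.6139 0.2057 0.139 ]
slot end [0.6108 0.2665 0.1057] [0.6136 0.2665 0.101 ]
slot near collar [0.6071 0.2056 0.1057]
[0.61542996 0.23742761 0.1615318 ]
```

Request:
{"name": "move_arm", "arguments": {"series": [{"turn":[0,0,0],"linear":[1.2,0.05,0.12],"gripper":-1},{"turn":[0,0,0],"linear":[1.1,0,0],"gripper":-1},{"turn":[0,0,0],"linear":[0,0,0],"gripper":-1},{"turn":[0,0,0],"linear":[0,0,0],"gripper":-1},{"turn":[0,0,0],"linear":[0,0,0],"gripper":-1}]}}

```text
time: 6.8
tcp_pos: [0.6164, 0.2355, 0.1379]
tcp_rot: [1.244, 1.186, -1.245]
force: [-0.7, 0.3, 0.4]
width: 0.088
```

```bash
python3 - <<'E'
from h import *
f=avg('scene',6); s,p,R=st(); print(p)
cropc(f,'d2.png',415,470,240,295)
plan([.616,.2362,.133],np.radians(-2.78))
f=avg('top',4); cropc(f,'d3.png',190,250,170,220)
E
```

```text
[0.61686397 0.23557531 0.13879906]
turn tool deg [ 0.01 -0.01 -0.04]  shift in CURRENT tool cm [ 0.58 -0.09 -0.06]  in TARGET tool cm [ 0.58 -0.09 -0.06] t 7.1 F [ 0.2 -0.8 -0.2] w 0.088
```

View pics/d2.png

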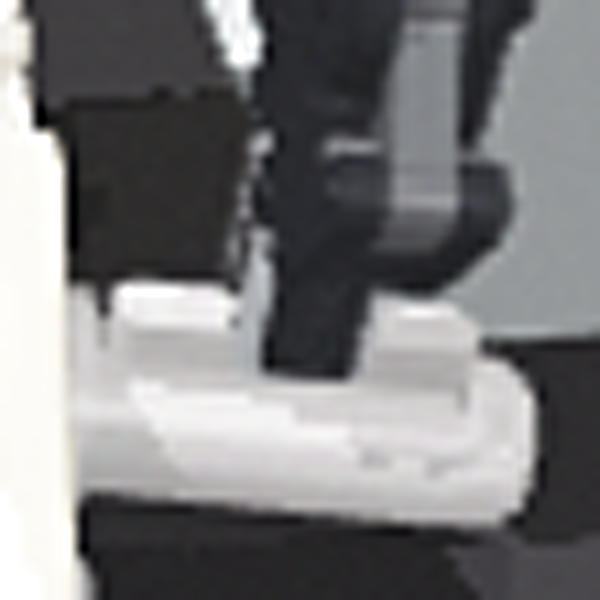

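View pics/d3.png

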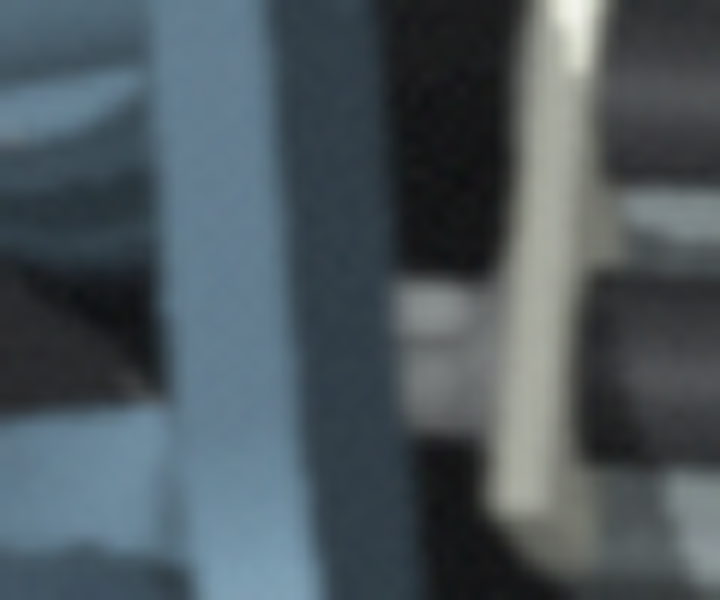

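Request:
{"name": "move_arm", "arguments": {"series": [{"turn":[0,0,0],"linear":[0.4,0,0],"gripper":-1},{"turn":[0,0,0],"linear":[0,0,0],"gripper":-1},{"turn":[0,0,0],"linear":[0.2,0,0],"gripper":-1},{"turn":[0,0,0],"linear":[0,0,0],"gripper":-1},{"turn":[0,0,0],"linear":[0,0,0],"gripper":-1}]}}

```text
time: 7.72
tcp_pos: [0.6166, 0.2355, 0.1327]
tcp_rot: [1.245, 1.186, -1.245]
force: [-1.8, -0.1, 3.6]
width: 0.088
```

```bash
python3 - <<'E'
from h import *
plan([.6165,.2357,.1305],np.radians(-2.78)); print(st()[1])
E
```

```text
turn tool deg [0.01 0.   0.  ]  shift in CURRENT tool cm [ 0.22 -0.01 -0.01]  in TARGET tool cm [ 0.22 -0.01 -0.01] t 7.72 F [-1.8 -0.1  3.6] w 0.088
[0.61658485 0.23554842 0.13274383]
```

Request:
{"name": "move_arm", "arguments": {"series": [{"turn":[0,0,0],"linear":[0.05,-0.05,0],"gripper":-1},{"turn":[0,0,0],"linear":[0,0,0],"gripper":-1},{"turn":[0,0,0],"linear":[0,0,0],"gripper":-1}]}}

```text
time: 7.97
tcp_pos: [0.6165, 0.2356, 0.1326]
tcp_rot: [1.245, 1.185, -1.244]
force: [-1.9, -1.7, 5.8]
width: 0.089
```

Request:
{"name": "move_arm", "arguments": {"series": [{"turn":[0,0,0],"linear":[0.0,-0.06,0],"gripper":-1},{"turn":[0,0,0],"linear":[0,0,0],"gripper":-1},{"turn":[0,0,0],"linear":[0,0,0],"gripper":-1}]}}

```text
time: 8.22
tcp_pos: [0.6164, 0.2356, 0.1326]
tcp_rot: [1.246, 1.184, -1.243]
force: [1.2, -1.0, 5.4]
width: 0.087
```

Request:
{"name": "move_arm", "arguments": {"series": [{"turn":[0,0,0],"linear":[0.0,-0.06,0],"gripper":-1},{"turn":[0,0,0],"linear":[0,0,0],"gripper":-1},{"turn":[0,0,0],"linear":[0,-0.06,0],"gripper":-1},{"turn":[0,0,0],"linear":[0,0,0],"gripper":-1},{"turn":[0,0,0],"linear":[0,0,0],"gripper":-1}]}}

```text
time: 8.63
tcp_pos: [0.6151, 0.2357, 0.1326]
tcp_rot: [1.246, 1.185, -1.243]
force: [2.7, -0.4, 5.7]
width: 0.09
```

```bash
python3 - <<'E'
from h import *
f=avg('scene',6); s,p,R=st(); print(p,s['force'],s['wrist_torque'])
cropc(f,'d4.png',415,470,240,295)
E
```

```text
[0.61519264 0.23568204 0.13257456] [ 4.6546433  -1.06940582  5.665079  ] [-0.07878057 -0.46803031 -0.01872154]
```

View pics/d4.png

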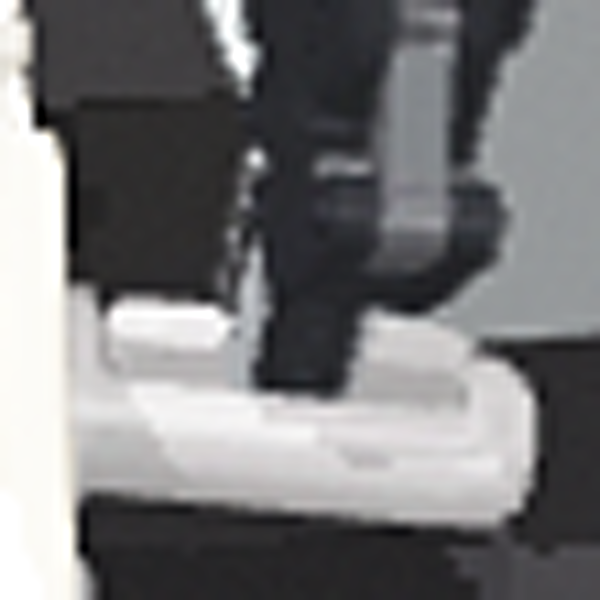

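Request:
{"name": "move_arm", "arguments": {"series": [{"turn":[0,0,0],"linear":[0.0,0.04,0.06],"gripper":-1},{"turn":[0,0,0],"linear":[0,0,0],"gripper":-1},{"turn":[0,0,0],"linear":[0,0,0.06],"gripper":-1},{"turn":[0,0,0],"linear":[0,0,0],"gripper":-1},{"turn":[0,0,0],"linear":[0,0,0],"gripper":-1}]}}

```text
time: 9.35
tcp_pos: [0.615, 0.2353, 0.1325]
tcp_rot: [1.246, 1.186, -1.243]
force: [1.2, 2.8, 5.9]
width: 0.089
```

Request:
{"name": "move_arm", "arguments": {"series": [{"turn":[0,0,0],"linear":[0.0,0,0.06],"gripper":-1},{"turn":[0,0,0],"linear":[0,0,0],"gripper":-1},{"turn":[0,0,0],"linear":[0,0,0.06],"gripper":-1},{"turn":[0,0,0],"linear":[0,0,0],"gripper":-1},{"turn":[0,0,0],"linear":[0,0,0],"gripper":-1}]}}

```text
time: 9.77
tcp_pos: [0.6139, 0.2342, 0.1313]
tcp_rot: [1.245, 1.188, -1.245]
force: [-0.2, 4.9, 0.8]
width: 0.09
```

Request:
{"name": "move_arm", "arguments": {"series": [{"turn":[0,0,0],"linear":[0.0,0.06,0],"gripper":-1},{"turn":[0,0,0],"linear":[0,0,0],"gripper":-1},{"turn":[0,0,0],"linear":[0,0.06,0],"gripper":-1},{"turn":[0,0,0],"linear":[0,0,0],"gripper":-1},{"turn":[0,0,0],"linear":[0,0,0],"gripper":-1}]}}

```text
time: 10.18
tcp_pos: [0.6146, 0.2341, 0.131]
tcp_rot: [1.244, 1.189, -1.246]
force: [-0.2, 5.0, 1.4]
width: 0.089
```

```bash
python3 - <<'E'
from h import *
f=avg('scene',6); s,p,R=st(); print(p,s['force'],s['wrist_torque'])
cropc(f,'d5.png',415,470,240,295)
E
```

```text
[0.61451447 0.23413912 0.13097536] [-0.46825822  5.31123577  1.30963654] [ 0.86531006  0.19947416 -0.10406639]
```

View pics/d5.png

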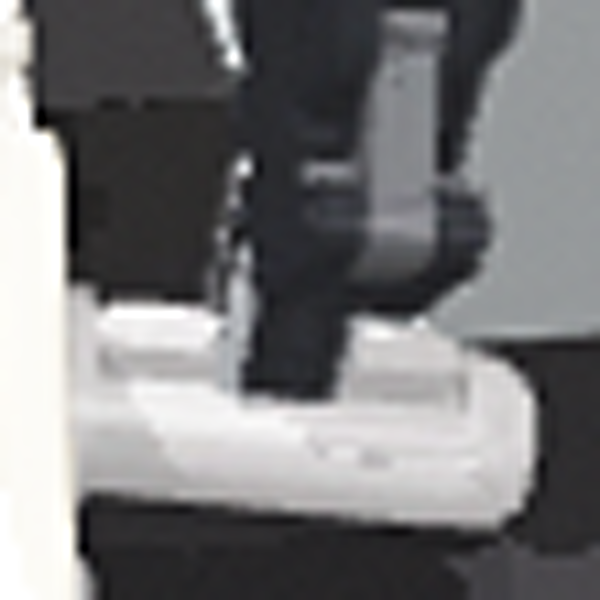

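Request:
{"name": "move_arm", "arguments": {"series": [{"turn":[0,0,0],"linear":[0.0,0,-0.1],"gripper":-1},{"turn":[0,0,0],"linear":[0,0,0],"gripper":-1},{"turn":[0,0,0],"linear":[0.05,0,-0.06],"gripper":-1},{"turn":[0,0,0],"linear":[0,0,0],"gripper":-1},{"turn":[0,0,0],"linear":[0,0,0],"gripper":-1}]}}

```text
time: 10.9
tcp_pos: [0.6148, 0.2344, 0.1305]
tcp_rot: [1.243, 1.187, -1.247]
force: [-3.4, 0.3, -0.8]
width: 0.087
```

Request:
{"name": "move_arm", "arguments": {"series": [{"turn":[0,0,0],"linear":[0.05,0,-0.06],"gripper":-1},{"turn":[0,0,0],"linear":[0,0,0],"gripper":-1},{"turn":[0,0,0],"linear":[0,0,0],"gripper":-1}]}}

```text
time: 11.15
tcp_pos: [0.6149, 0.2348, 0.1302]
tcp_rot: [1.243, 1.187, -1.247]
force: [-5.4, -1.6, 0.0]
width: 0.088
```

Request:
{"name": "move_arm", "arguments": {"series": [{"turn":[0,0,0],"linear":[0.05,-0.08,0],"gripper":-1},{"turn":[0,0,0],"linear":[0,0,0],"gripper":-1},{"turn":[0,0,0],"linear":[0.05,-0.05,0],"gripper":-1},{"turn":[0,0,0],"linear":[0,0,0],"gripper":-1},{"turn":[0,0,0],"linear":[0,0,0],"gripper":-1}]}}

```text
time: 11.57
tcp_pos: [0.6148, 0.2354, 0.1299]
tcp_rot: [1.245, 1.186, -1.244]
force: [-2.6, -1.0, -1.5]
width: 0.087
```

```bash
python3 - <<'E'
from h import *
f=avg('scene',6); s,p,R=st(); print(p,s['force'],s['wrist_torque'])
cropc(f,'d6.png',415,470,240,295)
E
```

```text
[0.6147628  0.23549325 0.12997623] [-1.39931066 -2.09412109 -1.00935932] [-0.09337033  0.29495548 -0.01183201]
```

View pics/d6.png

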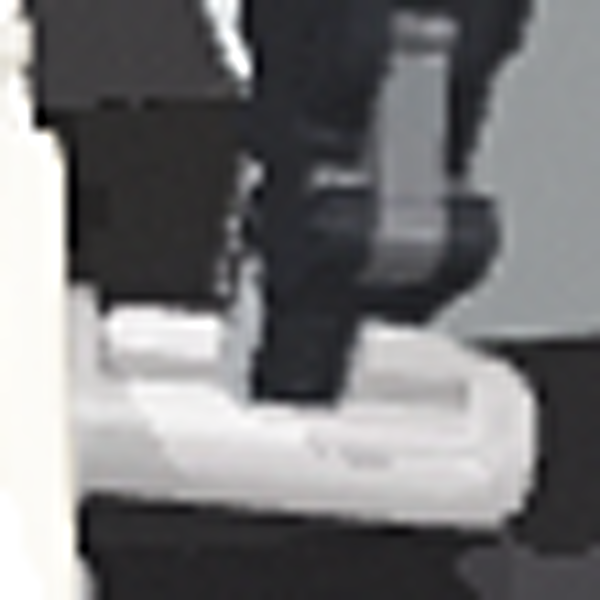

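Request:
{"name": "move_arm", "arguments": {"series": [{"turn":[0,0,0],"linear":[0.1,0,0],"gripper":-1},{"turn":[0,0,0],"linear":[0,0,0],"gripper":-1},{"turn":[0,0,0],"linear":[0.1,0,0],"gripper":-1},{"turn":[0,0,0],"linear":[0,0,0],"gripper":-1},{"turn":[0,0,0],"linear":[0,0,0],"gripper":-1}]}}

```text
time: 12.28
tcp_pos: [0.6148, 0.2356, 0.1282]
tcp_rot: [1.245, 1.186, -1.244]
force: [-2.3, 1.0, 3.0]
width: 0.087
```

```bash
python3 - <<'E'
from h import *
f=avg('scene',6); s,p,R=st(); print(p,s['force'],s['wrist_torque'])
cropc(f,'d7.png',415,470,240,295)
E
```

```text
[0.61476461 0.23561755 0.12818017] [-2.13484394  0.53973304  3.15844803] [ 0.19611639  0.36994259 -0.04988525]
```

View pics/d7.png

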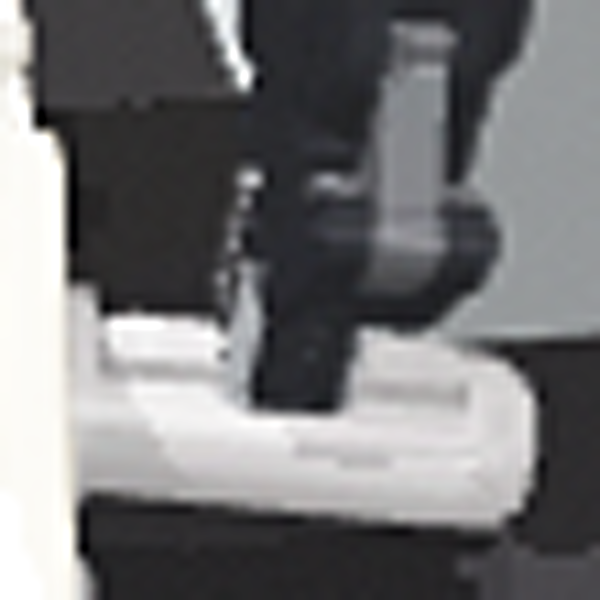

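Request:
{"name": "move_arm", "arguments": {"series": [{"turn":[0,0,0],"linear":[-0.05,-0.03,0],"gripper":-1},{"turn":[0,0,0],"linear":[0,0,0],"gripper":-0.8},{"turn":[0,0,0],"linear":[0,0,0],"gripper":-0.6},{"turn":[0,0,0],"linear":[-0.2,0,0],"gripper":-0.5},{"turn":[0,0,0],"linear":[-1,0,0],"gripper":-0.4}]}}

```text
time: 13.0
tcp_pos: [0.6131, 0.235, 0.1387]
tcp_rot: [1.243, 1.188, -1.248]
force: [-0.5, 0.2, -0.1]
width: 0.301
```

Request:
{"name": "move_arm", "arguments": {"series": [{"turn":[0,0,0],"linear":[-3,0,0],"gripper":0},{"turn":[0,0,0],"linear":[-4,0,0],"gripper":1},{"turn":[0,0,0],"linear":[-3,-3,0],"gripper":1},{"turn":[0,0,0],"linear":[0,-4,0],"gripper":1},{"turn":[0,0,0],"linear":[0,-4,0],"gripper":1}]}}

```text
time: 13.42
tcp_pos: [0.5059, 0.2408, 0.2435]
tcp_rot: [1.25, 1.182, -1.24]
force: [-0.4, -0.3, -0.8]
width: 0.98
```

```bash
python3 - <<'E'
from h import *
f=avg('scene',6); s,p,R=st(); print(p,s['force'],s['width'])
cropc(f,'e1.png',415,470,240,295)
f=avg('top',6); np.save('top1.npy',f,allow_pickle=True); cropc(f,'e2.png',190,250,170,220)
E
```

```text
[0.50643935 0.24080273 0.24104931] [ 0.57498641 -0.06600686  0.76932051] 1.0018134551920663
```

View pics/e1.png

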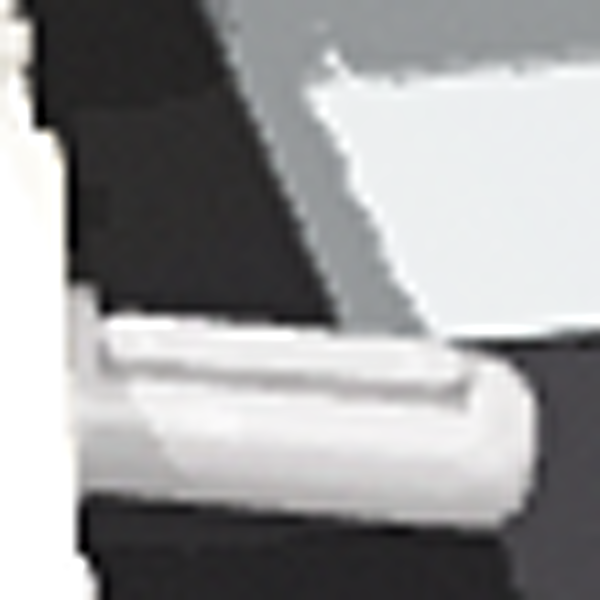

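View pics/e2.png

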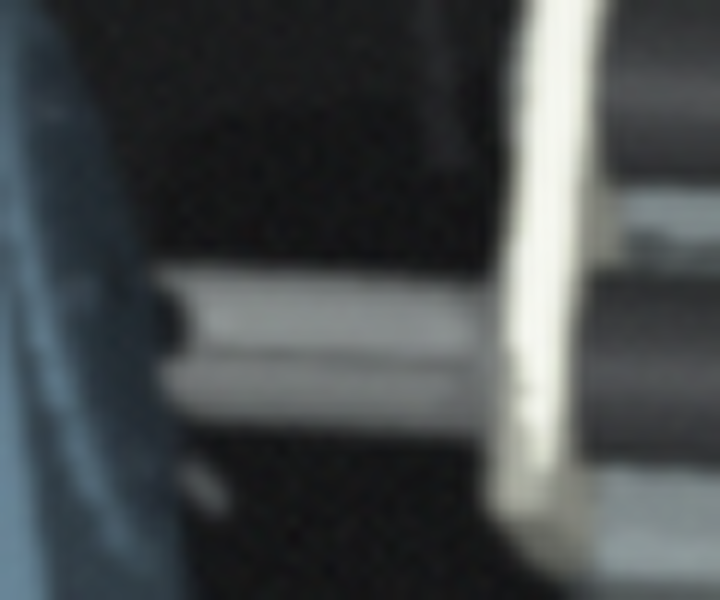

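```bash
python3 - <<'E'
from h import *
T=np.load('top0.npy',allow_pickle=True).item(); S=np.load('scene0.npy',allow_pickle=True).item()
print(cropc(T,'f1.png',420,470,255,300)); print(cropc(S,'f2.png',160,220,195,255))
E
```

```text
13.333333333333334
10.0
```

View pics/f1.png

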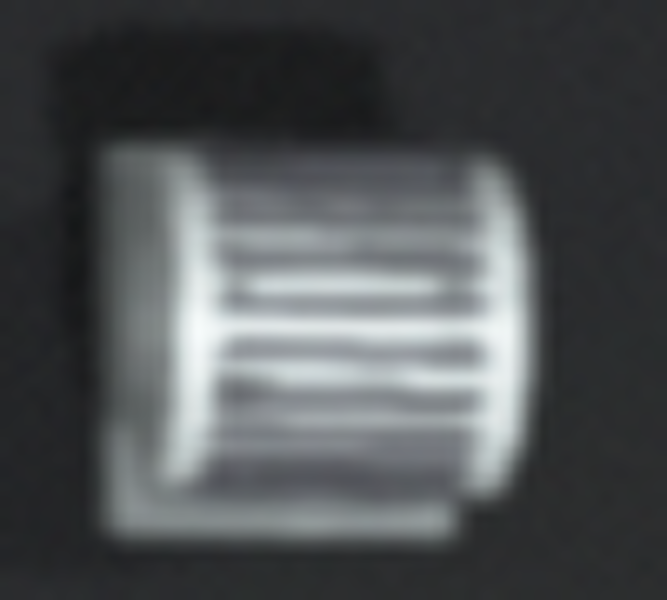

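View pics/f2.png

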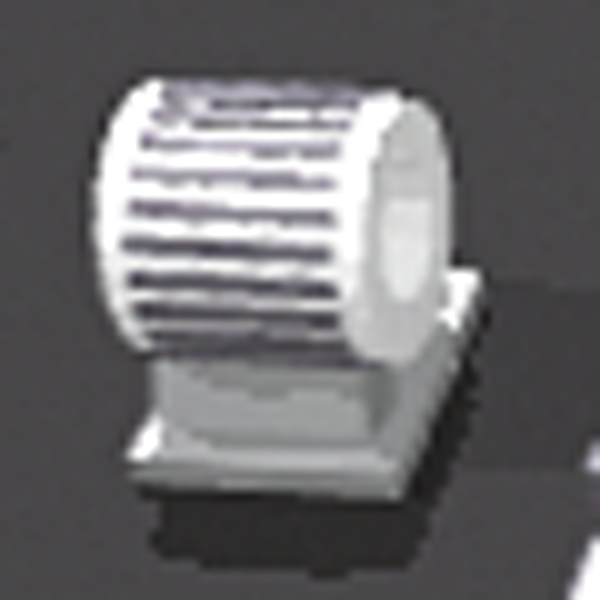

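```bash
cat > pul.py <<'E'
from h import *
from scipy.optimize import least_squares
T=np.load('top0.npy',allow_pickle=True).item(); S=np.load('scene0.npy',allow_pickle=True).item()
print('T apex L/R',back(T,432.9,279.3,.083),back(T,459.4,279.8,.083)); print('S end face centre +y',back(S,199.35,217.4,.052))
def hull(f,x,y,a,z=.052):
    t=np.linspace(0,2*np.pi,72); d=np.array([np.sin(-a),np.cos(a),0]); e=np.array([np.cos(a),np.sin(a),0])
    P=[np.array([x,y,z])+s*.03*d+.031*(np.cos(u)*e+np.sin(u)*np.array([0,0,1])) for s in(-1,1) for u in t]
    return cv2.convexHull(proj(f,np.array(P)).astype(np.float32))[:,0]
def show(f,fn,h,u0,u1,v0,v1):
    im=np.clip(f['color'][v0:v1,u0:u1],0,255).astype(np.uint8); s=min(800/(u1-u0),600/(v1-v0)); im=cv2.resize(im,None,fx=s,fy=s,interpolation=cv2.INTER_CUBIC)
    q=((h-[u0,v0]+.5)*s).astype(np.int32); cv2.polylines(im,[q],True,(0,0,255),1); cv2.imwrite('pics/'+fn,im)
E
python3 - <<'E'
from pul import *
h=hull(T,.4265,-.26,0);print(h.min(0),h.max(0))
h=hull(S,.4265,-.26,0);print(h.min(0),h.max(0))
E
```

```text
T apex L/R [ 0.42914489 -0.27932164  0.083     ] [ 0.42883712 -0.34140564  0.083     ]
S end face centre +y [ 0.43127263 -0.28361501  0.052     ]
[408.03098 268.35266] [437.48386 294.44916]
[192.46066 202.50417] [226.50041 230.66042]
```

```bash
python3 - <<'E'
from pul import *
for f,o,n in((T,[432.9,265.75,459.4,291.8],'T'),(S,[169.25,202.25,204.75,230.75],'S')):
    def r(p):
        h=hull(f,p[0],p[1],-.0); return np.r_[h.min(0),h.max(0)]-o
    s=least_squares(r,[.43,-.31],diff_step=1e-3); print(n,s.x,r(s.x).round(2))
    show(f,'g%s.png'%n,hull(f,*s.x,0),*((420,470,255,300) if n=='T' else (160,220,195,255)))
E
```

```text
T apex L/R [ 0.42914489 -0.27932164  0.083     ] [ 0.42883712 -0.34140564  0.083     ]
S end face centre +y [ 0.43127263 -0.28361501  0.052     ]
T [ 0.43365411 -0.31613061] [-2.08 -0.03  1.99  0.01]
S [ 0.430259   -0.31198584] [ 0.14  0.2  -0.14 -0.17]
```

View pics/gT.png

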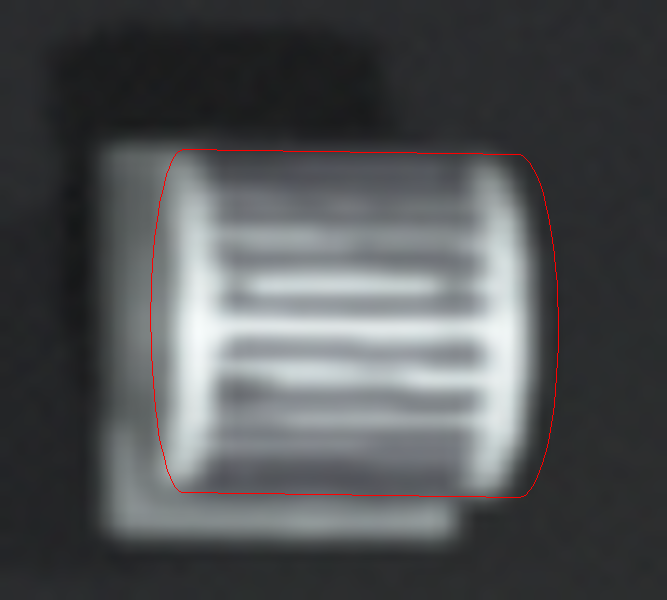

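View pics/gS.png

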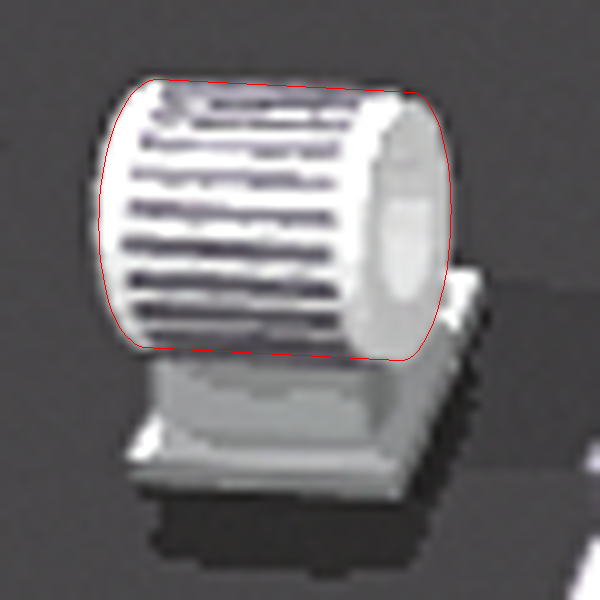

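Request:
{"name": "move_arm", "arguments": {"series": [{"turn":[-2.8,0,0],"linear":[0,-0.8,4],"gripper":1},{"turn":[0,0,0],"linear":[0,-0.5,4.1],"gripper":1},{"turn":[0,0,0],"linear":[0,-0.5,4.1],"gripper":1},{"turn":[0,0,0],"linear":[0,-0.5,4.1],"gripper":1},{"turn":[0,0,0],"linear":[0,-0.5,4.1],"gripper":1}]}}

```text
time: 14.43
tcp_pos: [0.4748, 0.0355, 0.2399]
tcp_rot: [1.208, 1.21, -1.208]
force: [0.8, -0.8, -0.6]
width: 1.001
```

Request:
{"name": "move_arm", "arguments": {"series": [{"turn":[0,0,0],"linear":[0,-0.5,4.1],"gripper":1},{"turn":[0,0,0],"linear":[0,-0.5,4.1],"gripper":1},{"turn":[0,0,0],"linear":[0,-0.5,4.1],"gripper":1},{"turn":[0,0,0],"linear":[0,-0.5,4.1],"gripper":1},{"turn":[0,0,0],"linear":[0,-0.5,4.1],"gripper":1}]}}

```text
time: 14.85
tcp_pos: [0.4498, -0.17, 0.24]
tcp_rot: [1.209, 1.209, -1.209]
force: [1.4, -0.6, -0.8]
width: 1.0
```

Request:
{"name": "move_arm", "arguments": {"series": [{"turn":[0,0,0],"linear":[1,-0.5,4],"gripper":1},{"turn":[0,0,0],"linear":[2,-0.5,3.5],"gripper":1},{"turn":[0,0,0],"linear":[3,-0.5,2],"gripper":1},{"turn":[0,0,0],"linear":[2,0,0],"gripper":1},{"turn":[0,0,0],"linear":[0,0,0],"gripper":1}]}}

```text
time: 15.27
tcp_pos: [0.4325, -0.2624, 0.1553]
tcp_rot: [1.213, 1.217, -1.213]
force: [0.1, 0.1, -0.8]
width: 0.995
```

```bash
python3 - <<'E'
from h import *
f=avg('scene',3); s,p,R=st(); print(p,s['force'],s['width'])
cropc(f,'h1.png',140,240,130,250)
plan([.432,-.3112,.09],0)
E
```

```text
[ 0.43578885 -0.26285803  0.1606869 ] [ 0.05370523  0.24473566 -0.03449101] 1.0018035411846835
turn tool deg [ 0.05  0.01 -0.03]  shift in CURRENT tool cm [ 7.07 -0.39  4.83]  in TARGET tool cm [ 7.07 -0.38  4.83] t 15.42 F [ 0.1  0.2 -0. ] w 1.002
```

View pics/h1.png

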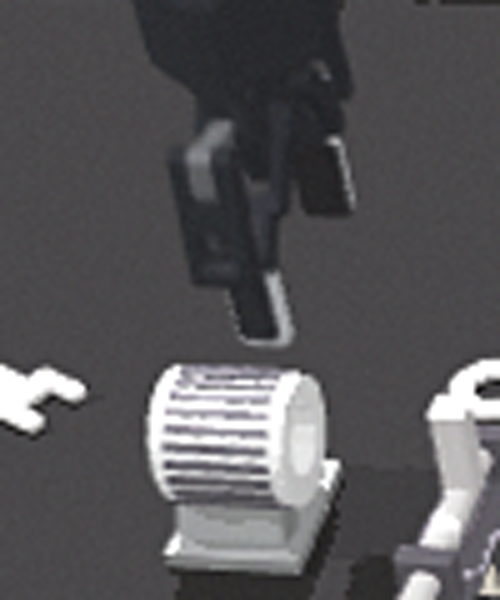

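Request:
{"name": "move_arm", "arguments": {"series": [{"turn":[0,0,0],"linear":[0,-0.2,2.4],"gripper":1},{"turn":[0,0,0],"linear":[0,-0.18,2.43],"gripper":1},{"turn":[0,0,0],"linear":[2,0,0],"gripper":1},{"turn":[0,0,0],"linear":[0,0,0],"gripper":1},{"turn":[0,0,0],"linear":[0,0,0],"gripper":1}]}}

```text
time: 15.83
tcp_pos: [0.4318, -0.3103, 0.1406]
tcp_rot: [1.208, 1.21, -1.208]
force: [-0.2, 0.1, 0.8]
width: 1.004
```

```bash
python3 - <<'E'
from h import *
f=avg('scene',3); s,p,R=st(); print(p)
for z in (-.022,-.015,-.009):
  print(z,proj(f,[p+np.array([.0425,.011,z]),p+np.array([.0425,-.011,z]),p+np.array([.05,.011,z])]).round(1).tolist())
print(cropc(f,'h2.png',155,215,165,225))
plan([.432,-.3112,.055],0)
E
```

```text
[ 0.4322951  -0.3107385   0.14125609]
-0.022 [[180.2, 206.2], [170.2, 205.7], [179.1, 208.4]]
-0.015 [[179.5, 203.6], [169.4, 203.1], [178.4, 205.8]]
-0.009 [[178.9, 201.4], [168.8, 200.9], [177.8, 203.6]]
10.0
turn tool deg [ 0.11  0.07 -0.07]  shift in CURRENT tool cm [ 8.63 -0.04  0.04]  in TARGET tool cm [ 8.63 -0.03  0.05] t 15.98 F [ 0.3 -0.1  0.3] w 0.999
```

View pics/h2.png

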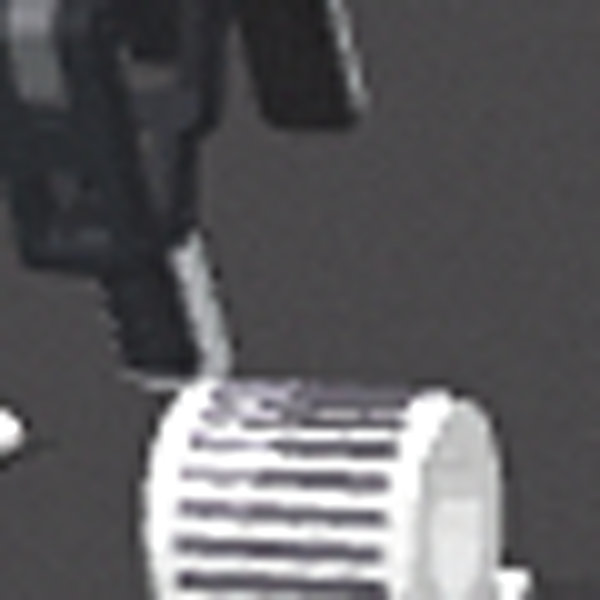

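Request:
{"name": "move_arm", "arguments": {"series": [{"turn":[0,0,0],"linear":[3,-0.03,0.05],"gripper":1},{"turn":[0,0,0],"linear":[3,0,0],"gripper":1},{"turn":[0,0,0],"linear":[2,0,0],"gripper":1},{"turn":[0,0,0],"linear":[0.8,0,0],"gripper":1},{"turn":[0,0,0],"linear":[0,0,0],"gripper":1}]}}

```text
time: 16.4
tcp_pos: [0.4306, -0.3103, 0.0507]
tcp_rot: [1.209, 1.213, -1.209]
force: [-0.1, 1.0, -0.4]
width: 0.998
```

```bash
python3 - <<'E'
from h import *
f=avg('scene',3); s,p,R=st(); print(p,s['force'])
print(cropc(f,'h3.png',155,215,195,255))
plan([.432,-.3112,.053],0)
E
```

```text
[ 0.43224748 -0.31249148  0.05358093] [ 0.33063255 -0.45597382 -0.17901405]
10.0
turn tool deg [ 0.05  0.12 -0.11]  shift in CURRENT tool cm [ 0.06 -0.02 -0.13]  in TARGET tool cm [ 0.06 -0.02 -0.13] t 16.55 F [ 0.3 -0.5 -0.2] w 0.999
```

View pics/h3.png

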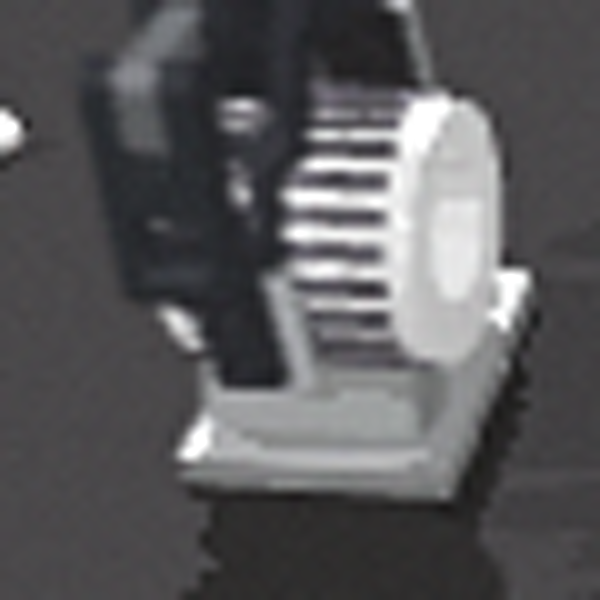

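Request:
{"name": "move_arm", "arguments": {"series": [{"turn":[0,0,0],"linear":[0.0,0,-0.12],"gripper":0.8},{"turn":[0,0,0],"linear":[0,0,0],"gripper":0.4},{"turn":[0,0,0],"linear":[0,0,0],"gripper":0},{"turn":[0,0,0],"linear":[0,0,0],"gripper":0},{"turn":[0,0,0],"linear":[0,0,0],"gripper":0}], "grip_force": 70}}

```text
time: 16.97
tcp_pos: [0.4318, -0.3111, 0.0535]
tcp_rot: [1.208, 1.207, -1.209]
force: [-1.2, 2.0, 7.5]
width: 0.713
```

```bash
python3 - <<'E'
from h import *
f=avg('scene',3); s,p,R=st(); print(p,s['force'],s['width'],s['wrist_torque'])
print(cropc(f,'h4.png',155,215,195,255))
E
```

```text
[ 0.43179374 -0.3110987   0.05351298] [-1.54728512  1.60484592  8.33057463] 0.7131910960523971 [ 0.2786321   0.214715   -0.00065495]
10.0
```

View pics/h4.png

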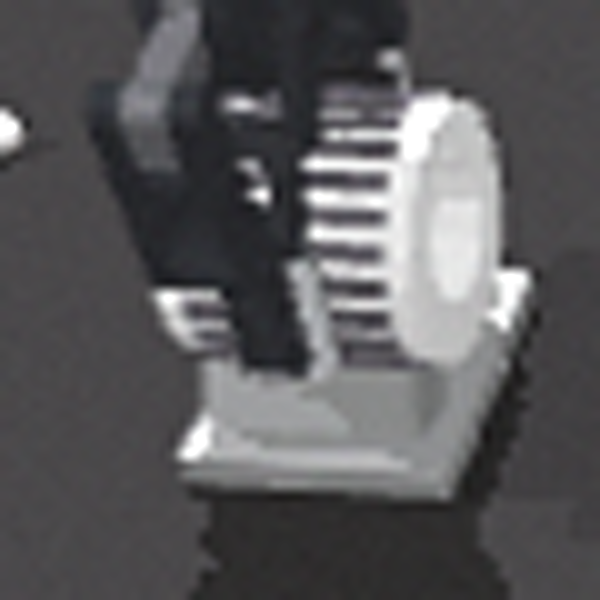

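Request:
{"name": "move_arm", "arguments": {"series": [{"turn":[0,0,0],"linear":[-1,0,0],"gripper":0},{"turn":[0,0,0],"linear":[-3,0,0],"gripper":0},{"turn":[0,0,0],"linear":[-4,0,0],"gripper":0},{"turn":[0,0,0],"linear":[-4,0,0],"gripper":0},{"turn":[0,0,0],"linear":[-4,0,0],"gripper":0}]}}

```text
time: 17.53
tcp_pos: [0.4306, -0.3097, 0.2138]
tcp_rot: [1.209, 1.211, -1.209]
force: [0.4, -1.2, -2.8]
width: 0.713
```

```bash
python3 - <<'E'
from h import *
f=avg('scene',3); s,p,R=st(); print(p,s['force'],s['width'],s['wrist_torque'])
print(cropc(f,'h5.png',140,220,125,205))
T=np.load('top0.npy',allow_pickle=True).item()
for u in((157,172),(157,190),(140,172)): print('dishes',back(T,*u,.03).round(3))
plan([.6195,.345,.18],np.radians(-2.78))
E
```

```text
[ 0.432806   -0.31216212  0.21647569] [-1.32865315  0.69941973 -3.29006269] 0.7127129402135338 [0.05291536 0.01702789 0.00166834]
7.5
dishes [0.699 0.409 0.03 ]
dishes [0.652 0.406 0.03 ]
dishes [0.699 0.453 0.03 ]
turn tool deg [ 2.82  0.37 -0.34]  shift in CURRENT tool cm [  3.33  18.69 -65.73]  in TARGET tool cm [  3.65  15.46 -66.54] t 17.68 F [-1.3  0.7 -3.3] w 0.713
```

View pics/h5.png

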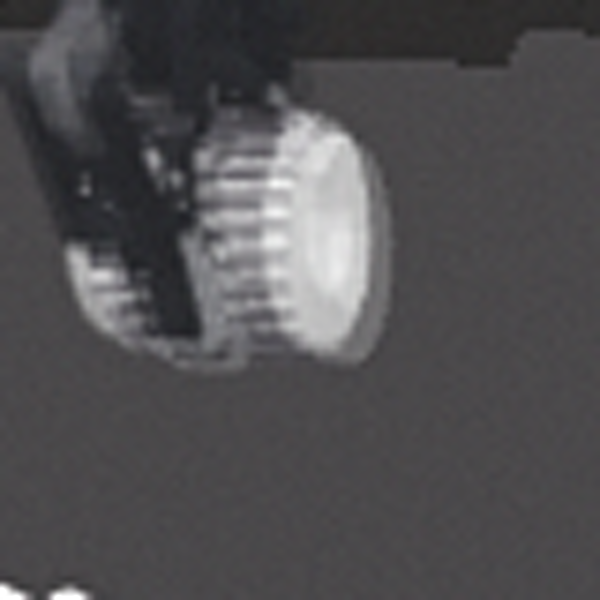

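Request:
{"name": "move_arm", "arguments": {"series": [{"turn":[0,0,0],"linear":[0,1.1,-3.87],"gripper":0},{"turn":[0,0,0],"linear":[0,1.1,-3.87],"gripper":0},{"turn":[0,0,0],"linear":[0,1.1,-3.87],"gripper":0},{"turn":[0,0,0],"linear":[0,1.1,-3.87],"gripper":0},{"turn":[0,0,0],"linear":[0,1.1,-3.87],"gripper":0}]}}

```text
time: 18.1
tcp_pos: [0.4848, -0.1146, 0.21]
tcp_rot: [1.209, 1.213, -1.211]
force: [1.2, -0.4, -3.2]
width: 0.711
```

Request:
{"name": "move_arm", "arguments": {"series": [{"turn":[0,0,0],"linear":[0,1.1,-3.87],"gripper":0},{"turn":[0,0,0],"linear":[0,1.1,-3.87],"gripper":0},{"turn":[0,0,0],"linear":[0,1.1,-3.87],"gripper":0},{"turn":[0,0,0],"linear":[0,1.1,-3.87],"gripper":0},{"turn":[0,0,0],"linear":[0,1.1,-3.87],"gripper":0}]}}

```text
time: 18.52
tcp_pos: [0.5396, 0.0788, 0.2098]
tcp_rot: [1.207, 1.212, -1.211]
force: [1.2, -1.0, -2.6]
width: 0.714
```

Request:
{"name": "move_arm", "arguments": {"series": [{"turn":[0,0,0],"linear":[0,1.1,-3.87],"gripper":0},{"turn":[0,0,0],"linear":[0,1.1,-3.87],"gripper":0},{"turn":[0,0,0],"linear":[0,1.1,-3.87],"gripper":0},{"turn":[0,0,0],"linear":[0,1.1,-3.87],"gripper":0},{"turn":[0,0,0],"linear":[0,1.1,-3.87],"gripper":0}]}}

```text
time: 18.93
tcp_pos: [0.5946, 0.2719, 0.2092]
tcp_rot: [1.206, 1.212, -1.212]
force: [1.5, -1.8, -2.1]
width: 0.715
```

Request:
{"name": "move_arm", "arguments": {"series": [{"turn":[0,0,0],"linear":[1,1.1,-3.87],"gripper":0},{"turn":[2.8,0,0],"linear":[1,1.1,-3.87],"gripper":0},{"turn":[0,0,0],"linear":[1,0,0],"gripper":0},{"turn":[0,0,0],"linear":[0,0,0],"gripper":0},{"turn":[0,0,0],"linear":[0,0,0],"gripper":0}]}}

```text
time: 19.35
tcp_pos: [0.6159, 0.3469, 0.1784]
tcp_rot: [1.239, 1.189, -1.25]
force: [0.8, 0.7, -3.0]
width: 0.716
```

```bash
python3 - <<'E'
from h import *
s,p,R=st(); print(p,s['force'],s['width'],s['wrist_torque'])
plan([.6197,.345,.0935],np.radians(-2.78))
f=avg('top',5); print(cropc(f,'i1.png',170,240,170,220)); np.save('topi.npy',f,allow_pickle=True)
f=avg('scene',3); print(cropc(f,'i2.png',410,510,190,290))
plan([.6197,.345,.0935],np.radians(-2.78))
E
```

```text
[0.61588065 0.34688797 0.17839611] [ 0.82480398  0.65385829 -2.98465474] 0.715678017597227 [ 0.01510781 -0.0217839   0.00917074]
turn tool deg [0.07 0.16 0.32]  shift in CURRENT tool cm [8.49 0.44 0.15]  in TARGET tool cm [8.49 0.39 0.17] t 19.35 F [ 0.8  0.7 -3. ] w 0.716
11.428571428571429
6.0
turn tool deg [-0.05 -0.03 -0.07]  shift in CURRENT tool cm [8.94 0.14 0.19]  in TARGET tool cm [8.94 0.15 0.18] t 19.75 F [ 0.6 -0.  -2.9] w 0.711
```

View pics/i2.png

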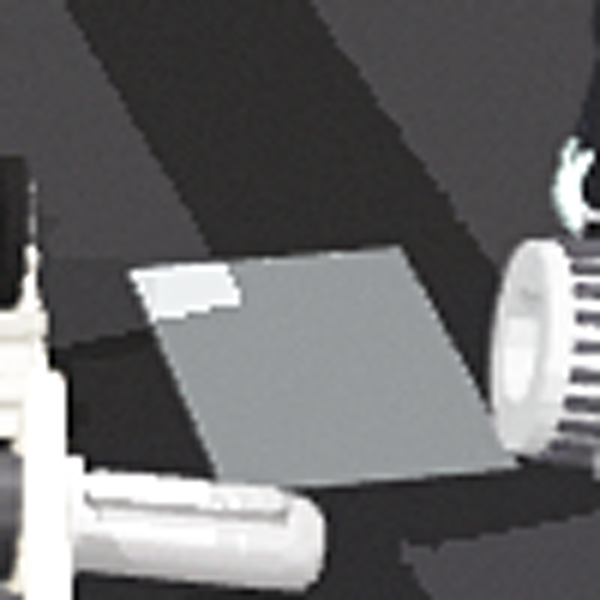

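View pics/i1.png

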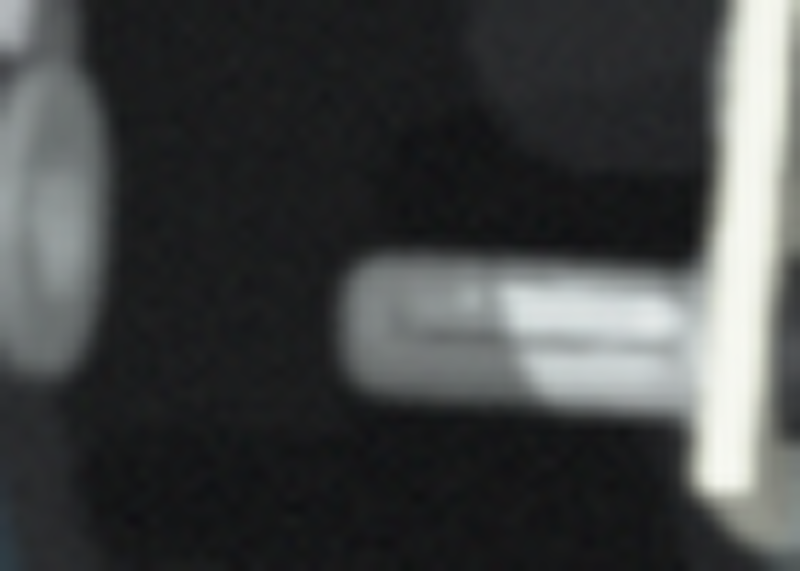

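Request:
{"name": "move_arm", "arguments": {"series": [{"turn":[0,0,0],"linear":[3,0.15,0.18],"gripper":0},{"turn":[0,0,0],"linear":[3,0,0],"gripper":0},{"turn":[0,0,0],"linear":[2.9,0,0],"gripper":0},{"turn":[0,0,0],"linear":[0,0,0],"gripper":0},{"turn":[0,0,0],"linear":[0,0,0],"gripper":0}]}}

```text
time: 20.17
tcp_pos: [0.6178, 0.3449, 0.0911]
tcp_rot: [1.242, 1.188, -1.249]
force: [0.3, -0.3, -1.9]
width: 0.711
```

```bash
python3 - <<'E'
from h import *
f=avg('scene',5); print(cropc(f,'i3.png',410,510,220,310))
plan([.6197,.345,.0935],np.radians(-2.78))
s,p,R=st(); print(p)
g=avg('top',4); print(cropc(g,'i4.png',160,230,170,220))
E
```

```text
6.666666666666667
turn tool deg [ 0.01 -0.1  -0.25]  shift in CURRENT tool cm [ 0.24 -0.12  0.14]  in TARGET tool cm [ 0.25 -0.12  0.14] t 20.42 F [-0.3  0.6 -2.9] w 0.711
[0.6209702  0.34629921 0.09595512]
11.428571428571429
```

View pics/i3.png

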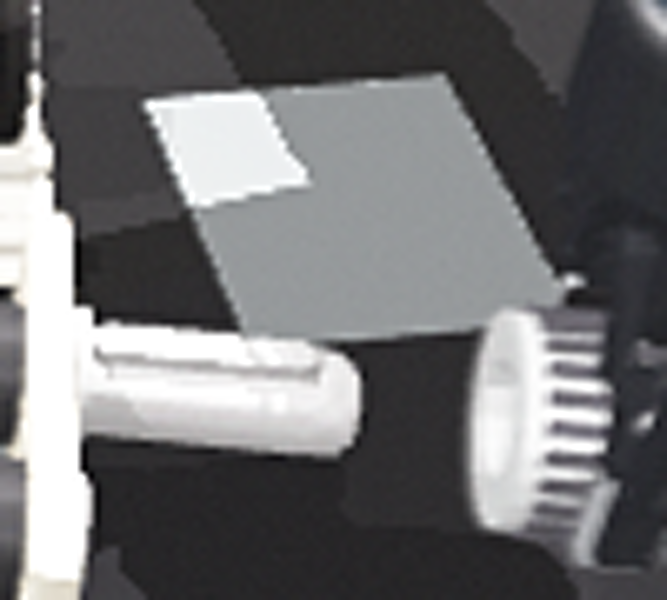

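View pics/i4.png

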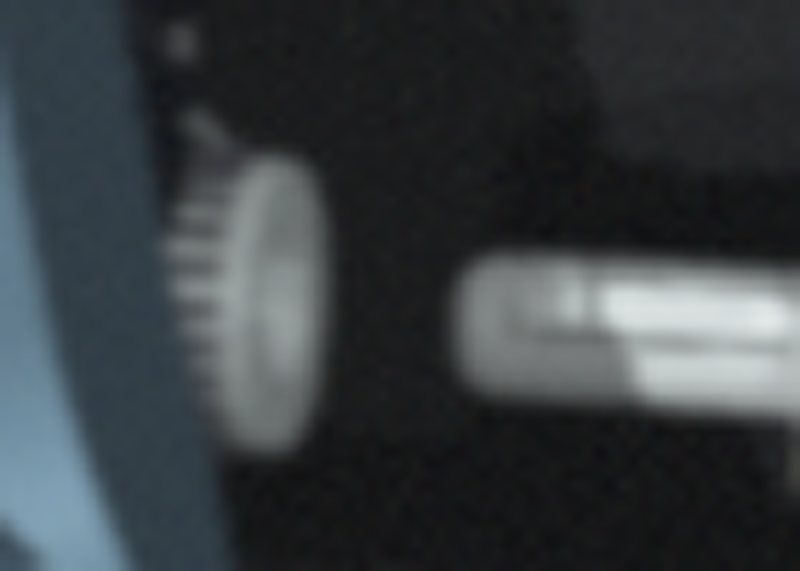

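Request:
{"name": "move_arm", "arguments": {"series": [{"turn":[0,0,0],"linear":[0,0,0],"gripper":0},{"turn":[0,0,0],"linear":[0,0,0],"gripper":0},{"turn":[0,0,0],"linear":[0,0,0],"gripper":0}]}}

```text
time: 20.87
tcp_pos: [0.6192, 0.3457, 0.0929]
tcp_rot: [1.245, 1.186, -1.245]
force: [-1.3, 0.0, -3.0]
width: 0.712
```

```bash
python3 - <<'E'
from h import *
plan([.6197,.345,.0935],np.radians(-2.78)); print(st()[1])
E
```

```text
turn tool deg [0.01 0.   0.  ]  shift in CURRENT tool cm [-0.06  0.05  0.06]  in TARGET tool cm [-0.06  0.05  0.06] t 20.87 F [-1.3  0.  -3. ] w 0.712
[0.61924252 0.34566808 0.09285396]
```

Request:
{"name": "move_arm", "arguments": {"series": [{"turn":[0,0,0],"linear":[-0.06,0.05,1.5],"gripper":0},{"turn":[0,0,0],"linear":[0,0,1.4],"gripper":0},{"turn":[0,0,0],"linear":[0,0,0],"gripper":0},{"turn":[0,0,0],"linear":[0,0,0],"gripper":0},{"turn":[0,0,0],"linear":[0,0,0],"gripper":0}]}}

```text
time: 21.28
tcp_pos: [0.6186, 0.3161, 0.0936]
tcp_rot: [1.246, 1.186, -1.245]
force: [-0.7, 0.0, -3.1]
width: 0.712
```

```bash
python3 - <<'E'
from h import *
plan([.6144+.0485*(.3157-.2356),.3157,.0935],np.radians(-2.78)); print(st()[1])
f=avg('scene',5); print(cropc(f,'i5.png',430,500,245,305))
E
```

```text
turn tool deg [-0.05 -0.01 -0.  ]  shift in CURRENT tool cm [ 0.01 -0.03  0.04]  in TARGET tool cm [ 0.01 -0.03  0.04] t 21.28 F [-0.7  0.  -3.1] w 0.712
[0.61856844 0.31607782 0.09357714]
10.0
```

View pics/i5.png

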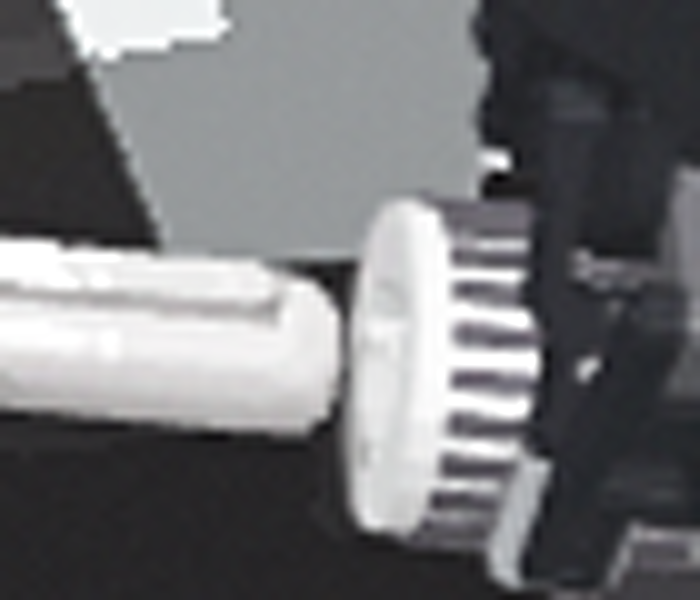

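Request:
{"name": "move_arm", "arguments": {"series": [{"turn":[0,0,0],"linear":[0,-0.03,0.5],"gripper":0},{"turn":[0,0,0],"linear":[0,0,0.5],"gripper":0},{"turn":[0,0,0],"linear":[0,0,0],"gripper":0},{"turn":[0,0,0],"linear":[0,0,0],"gripper":0}]}}

```text
time: 21.87
tcp_pos: [0.6176, 0.3062, 0.0934]
tcp_rot: [1.245, 1.186, -1.245]
force: [-0.4, 1.4, -2.2]
width: 0.712
```

Request:
{"name": "move_arm", "arguments": {"series": [{"turn":[0,0,0],"linear":[0,0,0.5],"gripper":0},{"turn":[0,0,0],"linear":[0,0,0.5],"gripper":0},{"turn":[0,0,0],"linear":[0,0,0],"gripper":0},{"turn":[0,0,0],"linear":[0,0,0],"gripper":0}]}}

```text
time: 22.2
tcp_pos: [0.6172, 0.2963, 0.0935]
tcp_rot: [1.245, 1.186, -1.245]
force: [-0.2, -0.5, -2.6]
width: 0.711
```

Request:
{"name": "move_arm", "arguments": {"series": [{"turn":[0,0,0],"linear":[0,0,0.5],"gripper":0},{"turn":[0,0,0],"linear":[0,0,0.5],"gripper":0},{"turn":[0,0,0],"linear":[0,0,0.5],"gripper":0},{"turn":[0,0,0],"linear":[0,0,0],"gripper":0}]}}

```text
time: 22.53
tcp_pos: [0.6164, 0.2805, 0.0934]
tcp_rot: [1.245, 1.185, -1.246]
force: [0.4, 0.4, -3.9]
width: 0.713
```

Request:
{"name": "move_arm", "arguments": {"series": [{"turn":[0,0,0],"linear":[0,0,0.5],"gripper":0},{"turn":[0,0,0],"linear":[0,0,0.5],"gripper":0},{"turn":[0,0,0],"linear":[0,0,0.5],"gripper":0},{"turn":[0,0,0],"linear":[0,0,0],"gripper":0}]}}

```text
time: 22.87
tcp_pos: [0.6157, 0.2656, 0.0934]
tcp_rot: [1.245, 1.185, -1.246]
force: [0.4, 0.1, -3.0]
width: 0.708
```

Request:
{"name": "move_arm", "arguments": {"series": [{"turn":[0,0,0],"linear":[0,0,0.5],"gripper":0},{"turn":[0,0,0],"linear":[0,0,0.5],"gripper":0},{"turn":[0,0,0],"linear":[0,0,0.5],"gripper":0},{"turn":[0,0,0],"linear":[0,0,0],"gripper":0},{"turn":[0,0,0],"linear":[0,0,0.5],"gripper":0}]}}

```text
time: 23.28
tcp_pos: [0.6147, 0.247, 0.0935]
tcp_rot: [1.245, 1.186, -1.244]
force: [0.2, -0.6, -3.0]
width: 0.716
```

Request:
{"name": "move_arm", "arguments": {"series": [{"turn":[0,0,0],"linear":[0,0,0.3],"gripper":0},{"turn":[0,0,0],"linear":[0,0,0.3],"gripper":0},{"turn":[0,0,0],"linear":[0,0,0.2],"gripper":0},{"turn":[0,0,0],"linear":[0,0,0],"gripper":0}]}}

```text
time: 23.62
tcp_pos: [0.6143, 0.2383, 0.0935]
tcp_rot: [1.245, 1.186, -1.245]
force: [-0.3, -0.5, -3.0]
width: 0.715
```

Request:
{"name": "move_arm", "arguments": {"series": [{"turn":[0,0,0],"linear":[0,0,0.2],"gripper":0},{"turn":[0,0,0],"linear":[0,0,0.2],"gripper":0},{"turn":[0,0,0],"linear":[0,0,0],"gripper":0},{"turn":[0,0,0],"linear":[0,0,0],"gripper":0}]}}

```text
time: 23.95
tcp_pos: [0.6141, 0.2348, 0.0935]
tcp_rot: [1.245, 1.186, -1.245]
force: [0.7, 0.3, -2.3]
width: 0.71
```

Request:
{"name": "move_arm", "arguments": {"series": [{"turn":[0,0,0],"linear":[0,0,0.1],"gripper":0},{"turn":[0,0,0],"linear":[0,0,0],"gripper":0},{"turn":[0,0,0],"linear":[0,0,0.1],"gripper":0},{"turn":[0,0,0],"linear":[0,0,0],"gripper":0}]}}

```text
time: 24.28
tcp_pos: [0.614, 0.2334, 0.0935]
tcp_rot: [1.246, 1.187, -1.244]
force: [-0.1, 3.6, -3.4]
width: 0.713
```

```bash
python3 - <<'E'
from h import *
print(st()[0]['force'],st()[1])
f=avg('scene',5); print(cropc(f,'i6.png',410,480,240,300))
E
```

```text
[-0.07733721  3.58759056 -3.36544912] [0.61400049 0.23344145 0.09349999]
10.0
```

View pics/i6.png

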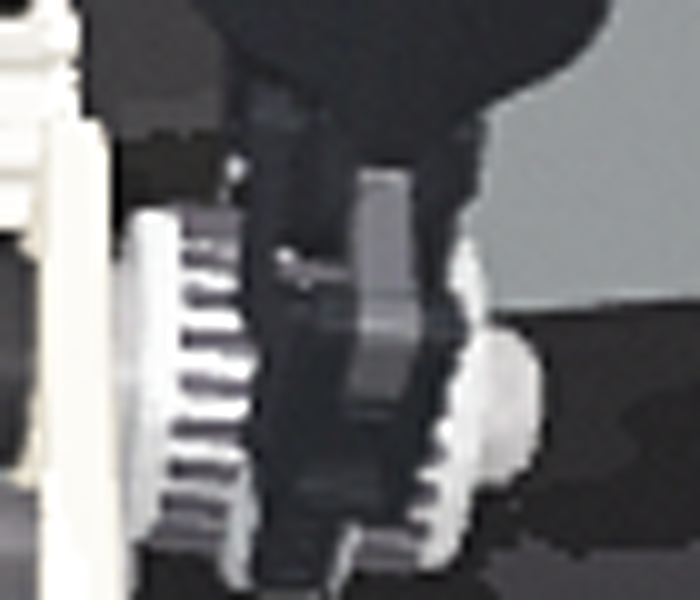

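Request:
{"name": "move_arm", "arguments": {"series": [{"turn":[0,0,0],"linear":[0,0,0.1],"gripper":0},{"turn":[0,0,0],"linear":[0,0,0],"gripper":0},{"turn":[0,0,0],"linear":[0,0,0.1],"gripper":0},{"turn":[0,0,0],"linear":[0,0,0],"gripper":0}]}}

```text
time: 24.87
tcp_pos: [0.614, 0.2333, 0.0936]
tcp_rot: [1.248, 1.188, -1.241]
force: [3.4, 12.4, -6.9]
width: 0.71
```

Request:
{"name": "move_arm", "arguments": {"series": [{"turn":[0,0,0],"linear":[0,0,-0.2],"gripper":0},{"turn":[0,0,0],"linear":[0,0,0],"gripper":0.7},{"turn":[0,0,0],"linear":[0,0,0],"gripper":0.9},{"turn":[0,0,0],"linear":[0,0,0],"gripper":1},{"turn":[0,0,0],"linear":[-1,0,0],"gripper":1}]}}

```text
time: 25.28
tcp_pos: [0.6129, 0.2319, 0.102]
tcp_rot: [1.243, 1.187, -1.248]
force: [-0.8, 0.3, -0.7]
width: 1.001
```

Request:
{"name": "move_arm", "arguments": {"series": [{"turn":[0,0,0],"linear":[-3,0,0],"gripper":1},{"turn":[0,0,0],"linear":[-4,0,0],"gripper":1},{"turn":[0,0,0],"linear":[-4,0,0],"gripper":1},{"turn":[0,0,0],"linear":[0,-4,0],"gripper":1},{"turn":[0,0,0],"linear":[0,-4,1],"gripper":1}]}}

```text
time: 25.7
tcp_pos: [0.5368, 0.2274, 0.2189]
tcp_rot: [1.252, 1.18, -1.236]
force: [-0.5, 0.3, -0.3]
width: 1.0
```

```bash
python3 - <<'E'
from h import *
print(st()[0]['force'],st()[1])
f=avg('scene',5); print(cropc(f,'j1.png',400,480,240,300))
f=avg('top',5); print(cropc(f,'j2.png',180,420,150,320))
print(cropc(f,'j3.png',190,250,170,220))
np.save('topj.npy',f,allow_pickle=True)
E
```

```text
[-0.54615564  0.3057617  -0.33247292] [0.53678424 0.22736807 0.21889506]
10.0
3.3333333333333335
12.0
```

View pics/j1.png

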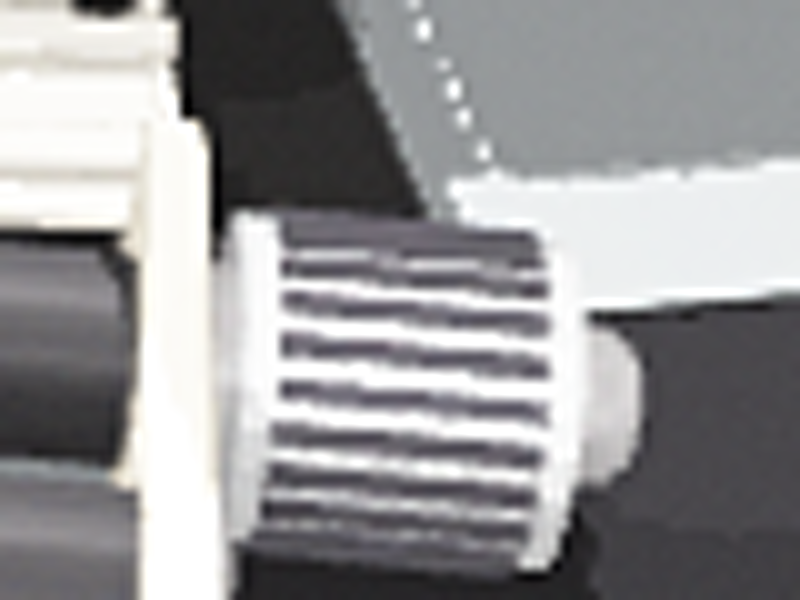

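View pics/j2.png

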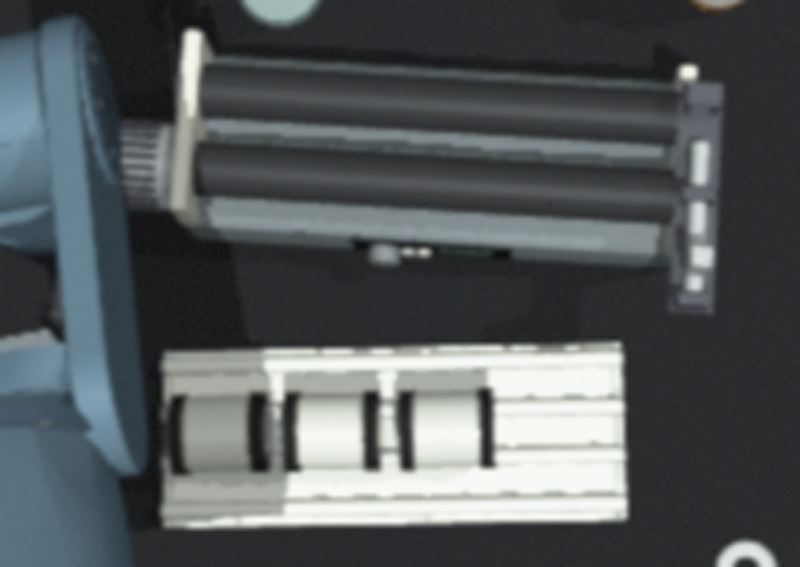

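```bash
python3 - <<'E'
from pul import *
f=avg('scene',3)
o=np.array([422.4,260.6,457.8,297.0])
print(cropc(f,'j4.png',415,465,255,305))
a=-.0485
for y in (.2315,.2335,.2355,.2375):
    h=hull(f,.6144+.0485*(y-.2356)-.0013,y-.0005,a,.092); print(y,h.min(0).round(1),h.max(0).round(1))
h=hull(f,.6143-.0013,.2333-.0005,a,.092); show(f,'j5.png',h,415,465,255,305)
E
```

```text
T apex L/R [ 0.42914489 -0.27932164  0.083     ] [ 0.42883712 -0.34140564  0.083     ]
S end face centre +y [ 0.43127263 -0.28361501  0.052     ]
12.0
0.2315 [418.2 259.6] [456.6 295.9]
0.2335 [419.2 259.7] [457.7 296. ]
0.2355 [420.3 259.8] [458.9 296.1]
0.2375 [421.3 259.9] [460.  296.2]
```

View pics/j5.png

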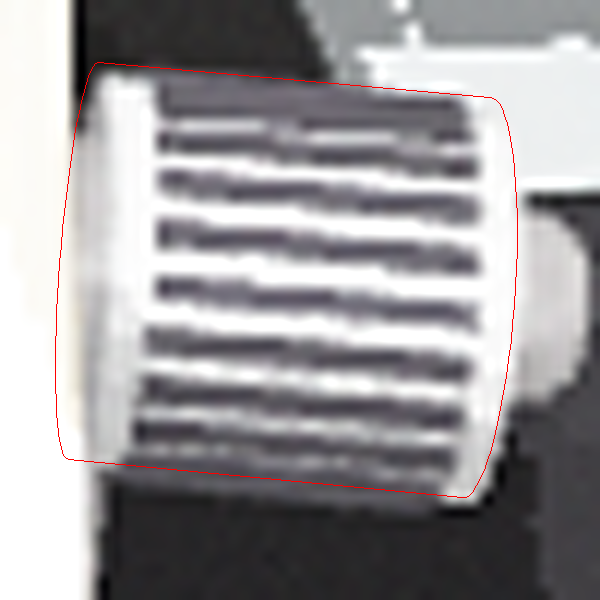

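```bash
python3 - <<'E'
from h import *
from scipy.optimize import least_squares
T=np.load('top0.npy',allow_pickle=True).item(); S=np.load('scene0.npy',allow_pickle=True).item()
cropc(T,'k1.png',228,308,160,230,15,110); cropc(T,'k2.png',320,400,160,240,15,110)
cropc(S,'k3.png',215,315,245,325,15,140); cropc(S,'k4.png',320,420,245,325,15,140)
E
```

```text
(no output)
```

View pics/k1.png

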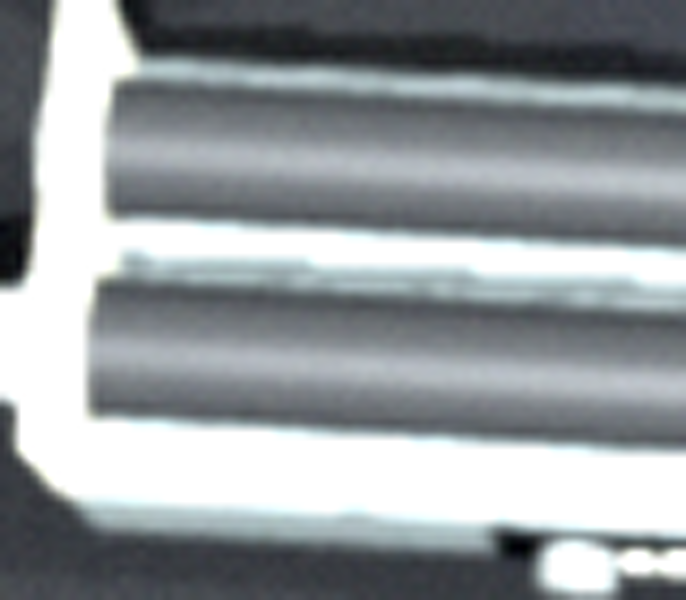

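View pics/k2.png

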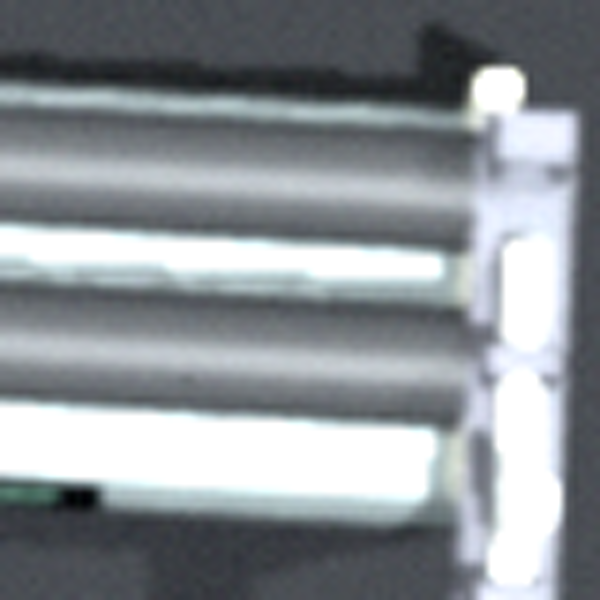

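View pics/k3.png

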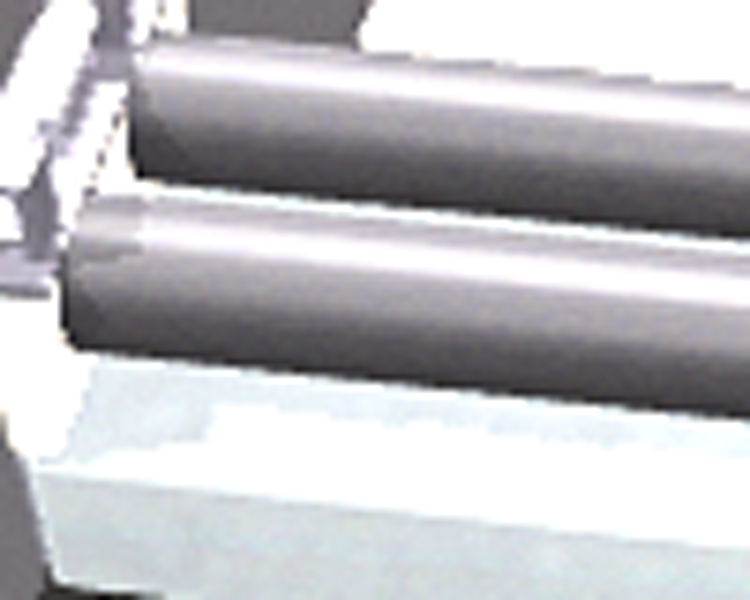

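View pics/k4.png

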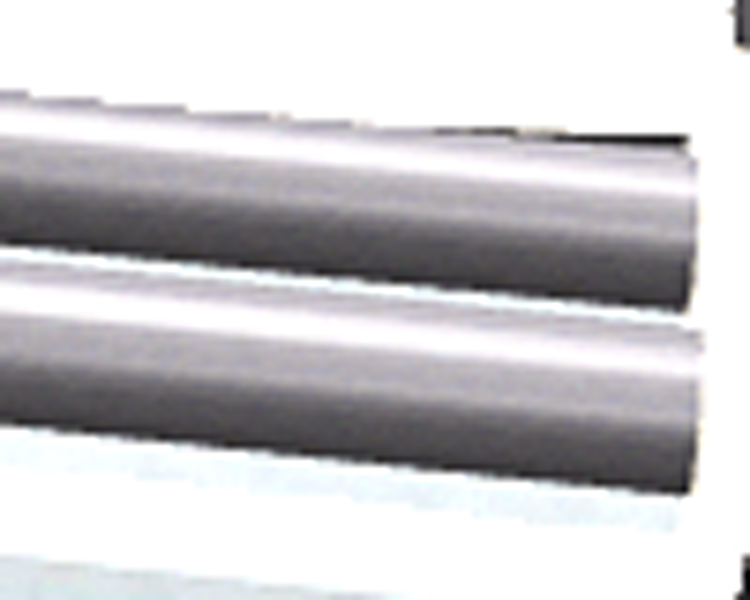

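```bash
python3 - <<'E'
from h import *
from scipy.optimize import least_squares
T=np.load('top0.npy',allow_pickle=True).item(); S=np.load('scene0.npy',allow_pickle=True).item()
obs=[]
def add(f,off,s,u0,v0,x,pairs):
    for k,(a,b) in pairs: obs.append((f,off,u0+(x+.5)/s-.5,k,v0+(a+.5)/s-.5,v0+(b+.5)/s-.5))
ot=np.array([.0016,.0005,0]);os_=np.array([-.0013,-.0005,0])
add(T,ot,8.571,228,160,300,[(1,(92,227)),(-1,(290,424))])
add(T,ot,7.5,320,160,200,[(1,(112,232)),(-1,(295,412))])
add(S,os_,7.5,215,245,400,[(-1,(52,203)),(1,(209,388))])
add(S,os_,7.5,320,245,400,[(-1,(130,283)),(1,(300,463))])
t=np.linspace(0,2*np.pi,180)
def sil(f,off,u,k,x0,z,sl):
    ys=np.linspace(-.2,.25,91); P=[]
    vmin=1e9;vmax=-1e9
    for a in t[::3]:
        X=np.c_[x0+k*.029+sl*ys+.02*np.cos(a),ys,np.full_like(ys,z+.02*np.sin(a))]+off
        q=proj(f,X); o=np.argsort(q[:,0]); v=np.interp(u,q[o,0],q[o,1]); vmin=min(vmin,v);vmax=max(vmax,v)
    return vmin,vmax
def r(p):
    out=[]
    for f,off,u,k,a,b in obs:
        m,M=sil(f,off,u,k,p[0],p[1],p[2]); out+=[m-a,M-b]
    return np.array(out)
s=least_squares(r,[.63,.08,.0485],diff_step=1e-3,x_scale=[.01,.01,.01]); print(s.x,r(s.x).round(2))
s=least_squares(lambda p:r(np.r_[p,.0485]),[.63,.08],diff_step=1e-3); print(s.x,r(np.r_[s.x,.0485]).round(2))
E
```

```text
[0.63180381 0.09201345 0.05329362] [-0.7   0.12 -0.44  0.54  0.16  0.81 -0.76  0.35 -0.24  0.31  1.25 -0.72
 -0.71  0.12 -0.35  0.38]
[0.63192148 0.0920573 ] [-0.5   0.32 -0.25  0.74 -0.04  0.62 -0.96  0.15 -0.05  0.5   1.45 -0.52
 -0.88 -0.06 -0.54  0.18]
```

```bash
python3 - <<'E'
from h import *
T=np.load('topj.npy',allow_pickle=True).item(); S=np.load('scene0.npy',allow_pickle=True).item()
print(cropc(T,'l1.png',224,374,248,312)); print(cropc(S,'l2.png',295,425,205,255,60,255))
E
```

```text
5.333333333333333
6.153846153846154
```

View pics/l1.png

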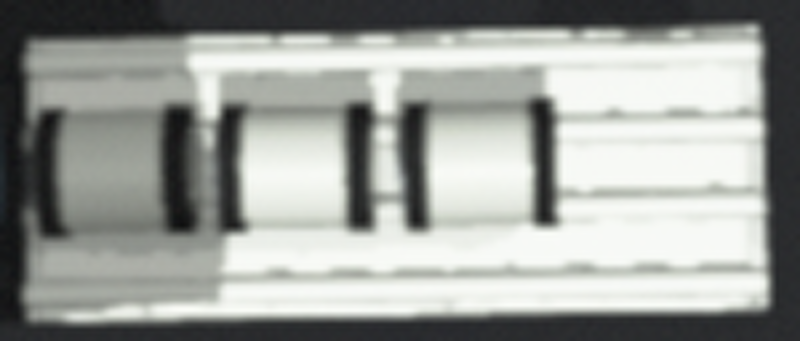

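View pics/l2.png

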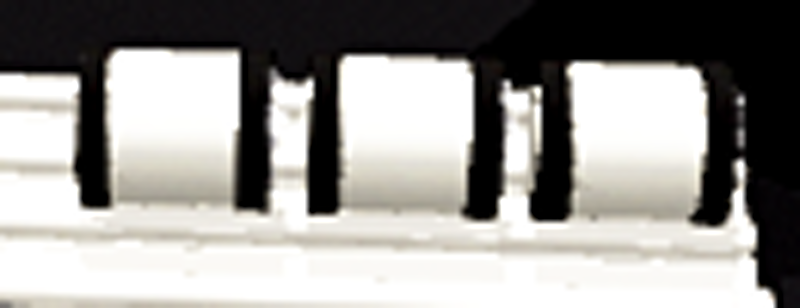

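```bash
python3 - <<'E'
from h import *
T=np.load('topj.npy',allow_pickle=True).item(); S=np.load('scene0.npy',allow_pickle=True).item()
def t(x,y,z): return back(T,224+(x+.5)/5.333-.5,248+(y+.5)/5.333-.5,z)
def s(x,y,z): return back(S,295+(x+.5)/6.154-.5,205+(y+.5)/6.154-.5,z)
for n,a,b in(('A',(111.5,170),(637,140)),('B',(295,167),(406,133)),('C',(479.5,163),(174.5,127))):
    p=t(*a,.0447); q=t(*a,.0727); r=s(*b,.0447); print(n,'T',p[0].round(4),q[1].round(4),'S',r.round(4),'avg',((p[0]+r[0])/2).round(4),((q[1]+r[1])/2).round(4))
E
```

```text
A T 0.4256 0.1681 S [0.4222 0.1712 0.0447] avg 0.4239 0.1697
B T 0.4282 0.0855 S [0.4249 0.0869 0.0447] avg 0.4266 0.0862
C T 0.4312 0.0026 S [0.4282 0.0016 0.0447] avg 0.4297 0.0021
```

```bash
python3 - <<'E'
from h import *
plan([.4239,.1697,.12],np.radians(2)); print(st()[1])
E
```

```text
turn tool deg [-4.78  0.01  0.02]  shift in CURRENT tool cm [  9.33 -10.73   6.22]  in TARGET tool cm [  9.32 -11.21   5.31] t 26.35 F [-0.2 -0.3 -0.8] w 1.0
[0.53408178 0.22663744 0.21323546]
```

Request:
{"name": "move_arm", "arguments": {"series": [{"turn":[0,0,0],"linear":[1.5,-2.7,1.55],"gripper":1},{"turn":[0,0,0],"linear":[2,-2.7,1.55],"gripper":1},{"turn":[0,0,0],"linear":[2.5,-2.7,1.55],"gripper":1},{"turn":[-4.8,0,0],"linear":[3.3,-2.63,1.57],"gripper":1},{"turn":[0,0,0],"linear":[0,0,0],"gripper":1}]}}

```text
time: 26.77
tcp_pos: [0.4142, 0.1687, 0.1152]
tcp_rot: [1.17, 1.239, -1.195]
force: [-1.9, -0.3, -1.0]
width: 1.006
```

Request:
{"name": "move_arm", "arguments": {"series": [{"turn":[0,0,0],"linear":[0,0,0],"gripper":1},{"turn":[0,0,0],"linear":[0,0,0],"gripper":1},{"turn":[0,0,0],"linear":[0,0,0],"gripper":1}]}}

```text
time: 27.02
tcp_pos: [0.4278, 0.1712, 0.1245]
tcp_rot: [1.185, 1.223, -1.18]
force: [-0.1, 0.1, 0.5]
width: 0.998
```

```bash
python3 - <<'E'
from h import *
plan([.4239,.1697,.0462],np.radians(2)); print(st()[1])
f=avg('scene',3); print(cropc(f,'m1.png',340,440,155,255))
E
```

```text
turn tool deg [ 0.01 -0.02 -0.21]  shift in CURRENT tool cm [ 7.82 -0.43  0.14]  in TARGET tool cm [ 7.83 -0.4   0.13] t 27.02 F [-0.1  0.1  0.5] w 0.998
[0.42782296 0.17117504 0.1244518 ]
6.0
```

View pics/m1.png

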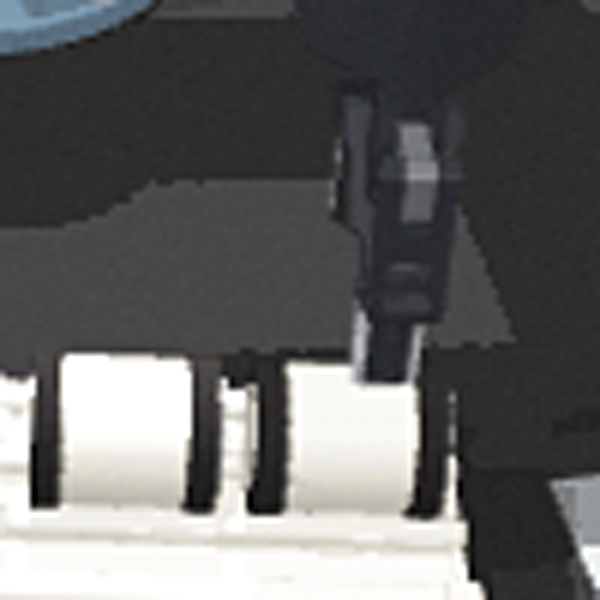

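Request:
{"name": "move_arm", "arguments": {"series": [{"turn":[0,0,0],"linear":[1,-0.25,0.14],"gripper":1},{"turn":[0,0,0],"linear":[2.5,0,0],"gripper":1},{"turn":[0,0,0],"linear":[2.5,0,0],"gripper":1},{"turn":[0,0,0],"linear":[1.8,0,0],"gripper":1},{"turn":[0,0,0],"linear":[0,0,0],"gripper":1}]}}

```text
time: 27.58
tcp_pos: [0.42, 0.1689, 0.0413]
tcp_rot: [1.179, 1.23, -1.188]
force: [-0.5, -0.3, -0.0]
width: 1.003
```

```bash
python3 - <<'E'
from h import *
f=avg('scene',4); plan([.4239,.1697,.0462],np.radians(2)); print(st()[1])
print(cropc(f,'m2.png',360,420,200,250))
E
```

```text
turn tool deg [ 0.04 -0.01 -0.1 ]  shift in CURRENT tool cm [-0.03 -0.01 -0.02]  in TARGET tool cm [-0.03 -0.01 -0.02] t 27.78 F [ 0.8 -0.2 -0.4] w 1.001
[0.42397431 0.16947336 0.04587505]
12.0
```

View pics/m2.png

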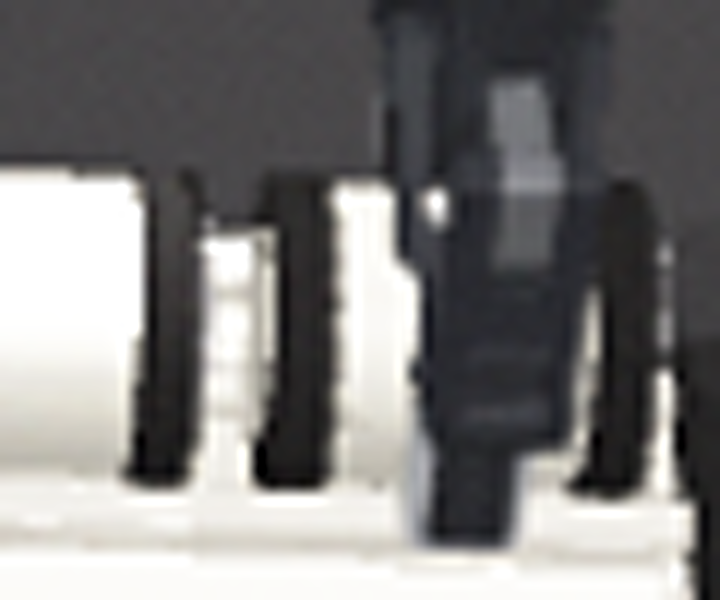

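Request:
{"name": "move_arm", "arguments": {"series": [{"turn":[0,0,0],"linear":[0,0,0],"gripper":0.7},{"turn":[0,0,0],"linear":[0,0,0],"gripper":0.3},{"turn":[0,0,0],"linear":[0,0,0],"gripper":0},{"turn":[0,0,0],"linear":[0,0,0],"gripper":0},{"turn":[0,0,0],"linear":[-1,0,0],"gripper":0}], "grip_force": 60}}

```text
time: 28.2
tcp_pos: [0.4219, 0.1691, 0.0544]
tcp_rot: [1.182, 1.227, -1.185]
force: [0.0, -0.9, -2.5]
width: 0.635
```

Request:
{"name": "move_arm", "arguments": {"series": [{"turn":[0,0,0],"linear":[-3,0,0],"gripper":0},{"turn":[0,0,0],"linear":[-4,0,0],"gripper":0},{"turn":[0,0,0],"linear":[-4,0,0],"gripper":0},{"turn":[0,0,0],"linear":[-4,0,0],"gripper":0},{"turn":[0,0,0],"linear":[0,0,0],"gripper":0}]}}

```text
time: 28.62
tcp_pos: [0.4275, 0.1701, 0.2137]
tcp_rot: [1.191, 1.216, -1.171]
force: [1.8, 0.2, -2.3]
width: 0.635
```

```bash
python3 - <<'E'
from h import *
plan([.6370,.1004,.19],np.radians(-2.78)); print(st()[1])
E
```

```text
turn tool deg [ 4.83 -0.11 -0.83]  shift in CURRENT tool cm [ 2.66 20.65  7.72]  in TARGET tool cm [ 2.37 21.27  5.94] t 28.62 F [ 1.8  0.2 -2.3] w 0.635
[0.42747115 0.170064   0.21373836]
```

Request:
{"name": "move_arm", "arguments": {"series": [{"turn":[0,0,0],"linear":[0,3.5,1.275],"gripper":0},{"turn":[0,0,0],"linear":[0,3.5,1.275],"gripper":0},{"turn":[0,0,0],"linear":[0,3.5,1.275],"gripper":0},{"turn":[0,0,0],"linear":[0,3.5,1.275],"gripper":0},{"turn":[0,0,0],"linear":[0,3.5,1.275],"gripper":0}]}}

```text
time: 29.03
tcp_pos: [0.6011, 0.1112, 0.2045]
tcp_rot: [1.183, 1.227, -1.184]
force: [-0.3, 0.6, -3.3]
width: 0.633
```

Request:
{"name": "move_arm", "arguments": {"series": [{"turn":[4.8,0,0],"linear":[0,3.5,1.275],"gripper":0},{"turn":[0,0,0],"linear":[2,0,0],"gripper":0},{"turn":[0,0,0],"linear":[0,0,0],"gripper":0},{"turn":[0,0,0],"linear":[0,0,0],"gripper":0},{"turn":[0,0,0],"linear":[0,0,0],"gripper":0}]}}

```text
time: 29.45
tcp_pos: [0.6346, 0.1006, 0.1847]
tcp_rot: [1.244, 1.187, -1.245]
force: [-0.4, 0.5, -3.0]
width: 0.643
```

```bash
python3 - <<'E'
from h import *
plan([.6370,.1004,.15],np.radians(-2.78)); print(st()[1])
f=avg('scene',3); print(cropc(f,'n1.png',330,430,190,290)); plan([.6370,.1004,.15],np.radians(-2.78))
E
```

```text
turn tool deg [ 0.04 -0.01  0.09]  shift in CURRENT tool cm [3.47 0.24 0.01]  in TARGET tool cm [3.47 0.24 0.01] t 29.45 F [-0.4  0.5 -3. ] w 0.643
[0.63464409 0.10064825 0.18472167]
6.0
turn tool deg [ 0.06 -0.   -0.08]  shift in CURRENT tool cm [3.62 0.15 0.04]  in TARGET tool cm [3.62 0.16 0.04] t 29.6 F [ 0.7 -0.1 -2.4] w 0.643
```

View pics/n1.png

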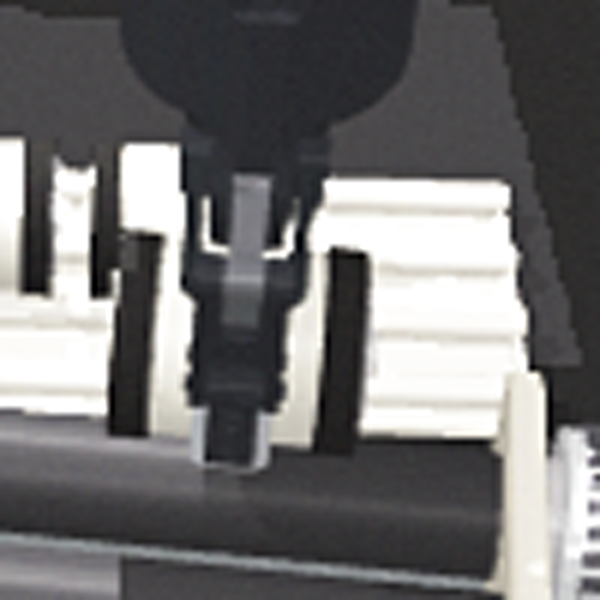

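Request:
{"name": "move_arm", "arguments": {"series": [{"turn":[0,0,0],"linear":[2.5,0.15,0],"gripper":0},{"turn":[0,0,0],"linear":[1.8,0,0],"gripper":0},{"turn":[0,0,0],"linear":[0.4,0,0],"gripper":0},{"turn":[0,0,0],"linear":[0,0,0],"gripper":0},{"turn":[0,0,0],"linear":[0,0,0],"gripper":0}]}}

```text
time: 30.02
tcp_pos: [0.6374, 0.1005, 0.139]
tcp_rot: [1.245, 1.185, -1.244]
force: [0.3, 0.4, -2.5]
width: 0.633
```

```bash
python3 - <<'E'
from h import *
plan([.6370,.1004,.1342],np.radians(-2.78)); print(st()[1])
f=avg('scene',3); print(cropc(f,'n2.png',330,430,210,310)); plan([.6370,.1004,.1342],np.radians(-2.78))
E
```

```text
turn tool deg [ 0.03 -0.   -0.06]  shift in CURRENT tool cm [ 0.48 -0.04  0.01]  in TARGET tool cm [ 0.48 -0.04  0.01] t 30.02 F [ 0.3  0.4 -2.5] w 0.633
[0.63736746 0.1004606  0.13901079]
6.0
turn tool deg [ 0.02 -0.   -0.17]  shift in CURRENT tool cm [ 0.56 -0.12 -0.  ]  in TARGET tool cm [ 0.56 -0.11 -0.  ] t 30.17 F [-0.2 -0.4 -3.6] w 0.639
```

View pics/n2.png

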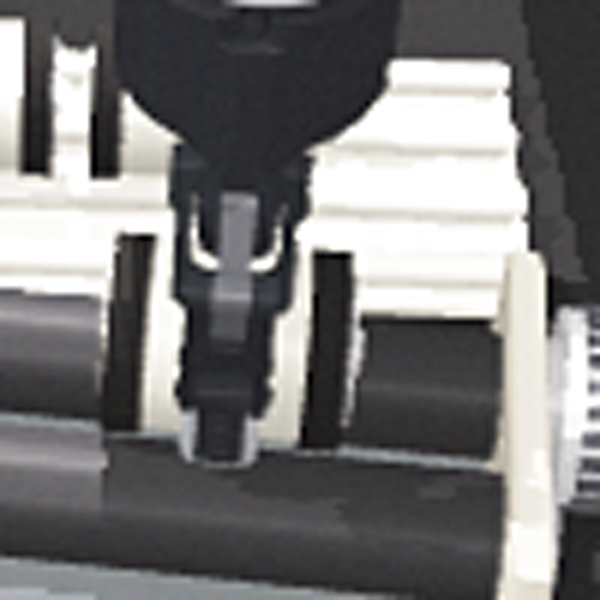

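Request:
{"name": "move_arm", "arguments": {"series": [{"turn":[0,0,0],"linear":[0.25,-0.05,0],"gripper":0},{"turn":[0,0,0],"linear":[0.15,0,0],"gripper":0},{"turn":[0,0,0],"linear":[0,0,0],"gripper":0},{"turn":[0,0,0],"linear":[0,0,0],"gripper":0}]}}

```text
time: 30.5
tcp_pos: [0.6362, 0.1004, 0.1344]
tcp_rot: [1.244, 1.187, -1.245]
force: [-5.2, 0.4, 3.6]
width: 0.642
```

Request:
{"name": "move_arm", "arguments": {"series": [{"turn":[0,0,0],"linear":[0.1,0,0],"gripper":0},{"turn":[0,0,0],"linear":[0,0,0],"gripper":0},{"turn":[0,0,0],"linear":[0,0,0],"gripper":0}]}}

```text
time: 30.75
tcp_pos: [0.6362, 0.1004, 0.1343]
tcp_rot: [1.244, 1.186, -1.245]
force: [-8.1, -0.2, 8.8]
width: 0.638
```

Request:
{"name": "move_arm", "arguments": {"series": [{"turn":[0,0,0],"linear":[-0.05,-0.1,0],"gripper":0},{"turn":[0,0,0],"linear":[0,0,0],"gripper":0},{"turn":[0,0,0],"linear":[0,-0.06,0],"gripper":0},{"turn":[0,0,0],"linear":[0,0,0],"gripper":0}]}}

```text
time: 31.08
tcp_pos: [0.636, 0.1003, 0.1343]
tcp_rot: [1.246, 1.184, -1.243]
force: [-1.0, 0.3, 5.1]
width: 0.638
```

Request:
{"name": "move_arm", "arguments": {"series": [{"turn":[0,0,0],"linear":[0,0,0],"gripper":0.4},{"turn":[0,0,0],"linear":[0,0,0],"gripper":0.5},{"turn":[0,0,0],"linear":[0,0,0],"gripper":0.7},{"turn":[0,0,0],"linear":[0,0,0],"gripper":0.9},{"turn":[0,0,0],"linear":[-0.5,0,0],"gripper":1}]}}

```text
time: 31.5
tcp_pos: [0.6341, 0.1003, 0.1371]
tcp_rot: [1.244, 1.188, -1.247]
force: [0.3, 0.6, 0.4]
width: 1.002
```

Request:
{"name": "move_arm", "arguments": {"series": [{"turn":[0,0,0],"linear":[-2,0,0],"gripper":1},{"turn":[0,0,0],"linear":[-4,0,0],"gripper":1},{"turn":[0,0,0],"linear":[-3,0,0],"gripper":1},{"turn":[0,0,0],"linear":[0,0,0],"gripper":1},{"turn":[0,0,0],"linear":[0,0,0],"gripper":1}]}}

```text
time: 31.92
tcp_pos: [0.6366, 0.1004, 0.2317]
tcp_rot: [1.247, 1.182, -1.24]
force: [-0.9, -0.5, 0.1]
width: 1.0
```

```bash
python3 - <<'E'
from h import *
plan([.4266,.0862,.13],np.radians(2)); print(st()[1])
f=avg('scene',3); print(cropc(f,'n3.png',220,440,190,320))
E
```

```text
turn tool deg [-4.76  0.01 -0.33]  shift in CURRENT tool cm [ 10.05 -20.96   2.43]  in TARGET tool cm [ 10.17 -21.03   0.68] t 31.92 F [-0.9 -0.5  0.1] w 1.0
[0.63656977 0.10035732 0.23170448]
3.6363636363636362
```

View pics/n3.png

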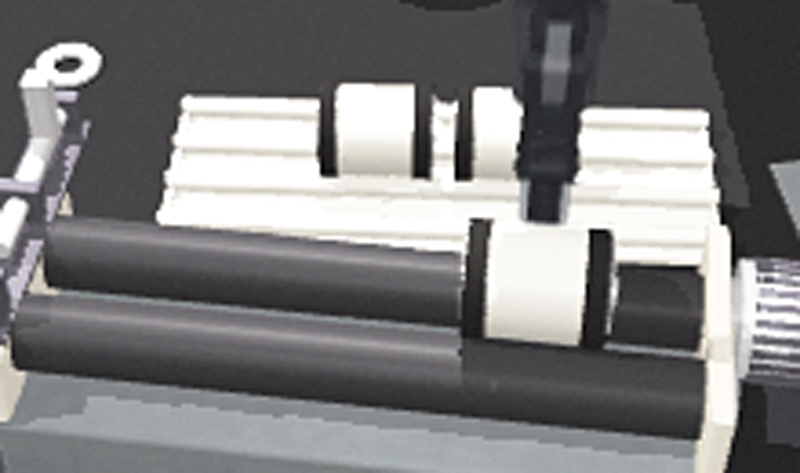

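Request:
{"name": "move_arm", "arguments": {"series": [{"turn":[0,0,0],"linear":[0,-3.48,0.4],"gripper":1},{"turn":[0,0,0],"linear":[0,-3.48,0.4],"gripper":1},{"turn":[0,0,0],"linear":[1,-3.48,0.4],"gripper":1},{"turn":[0,0,0],"linear":[3,-3.48,0.4],"gripper":1},{"turn":[0,0,0],"linear":[3,-3.48,0.4],"gripper":1}]}}

```text
time: 32.48
tcp_pos: [0.4652, 0.0892, 0.163]
tcp_rot: [1.245, 1.186, -1.245]
force: [0.1, 0.4, -0.2]
width: 0.998
```

Request:
{"name": "move_arm", "arguments": {"series": [{"turn":[-4.8,0,0],"linear":[3,-3.48,0.4],"gripper":1},{"turn":[0,0,0],"linear":[0,0,0],"gripper":1},{"turn":[0,0,0],"linear":[0,0,0],"gripper":1},{"turn":[0,0,0],"linear":[0,0,0],"gripper":1},{"turn":[0,0,0],"linear":[0,0,0],"gripper":1}]}}

```text
time: 32.9
tcp_pos: [0.4374, 0.087, 0.1381]
tcp_rot: [1.185, 1.223, -1.182]
force: [0.1, -1.0, -0.0]
width: 0.997
```

```bash
python3 - <<'E'
from h import *
plan([.4266,.0862,.0462],np.radians(2)); print(st()[1])
E
```

```text
turn tool deg [ 0.    0.02 -0.15]  shift in CURRENT tool cm [ 9.19 -1.1   0.04]  in TARGET tool cm [ 9.19 -1.08  0.04] t 32.9 F [ 0.1 -1.  -0. ] w 0.997
[0.43737664 0.0869607  0.13813146]
```

Request:
{"name": "move_arm", "arguments": {"series": [{"turn":[0,0,0],"linear":[1,-1.0,0.04],"gripper":1},{"turn":[0,0,0],"linear":[3,0,0],"gripper":1},{"turn":[0,0,0],"linear":[3,0,0],"gripper":1},{"turn":[0,0,0],"linear":[2.1,0,0],"gripper":1},{"turn":[0,0,0],"linear":[0,0,0],"gripper":1}]}}

```text
time: 33.32
tcp_pos: [0.4243, 0.0864, 0.0434]
tcp_rot: [1.181, 1.229, -1.187]
force: [-1.2, -0.2, 0.8]
width: 0.999
```

```bash
python3 - <<'E'
from h import *
f=avg('scene',4); plan([.4266,.0862,.0462],np.radians(2)); print(st()[1])
print(cropc(f,'m3.png',320,390,190,250))
E
```

```text
turn tool deg [ 0.03  0.02 -0.19]  shift in CURRENT tool cm [ 0.16 -0.1   0.  ]  in TARGET tool cm [ 0.16 -0.1   0.  ] t 33.52 F [ 0.4 -0.3 -0.5] w 0.999
[0.42758292 0.08624858 0.04780411]
10.0
```

View pics/m3.png

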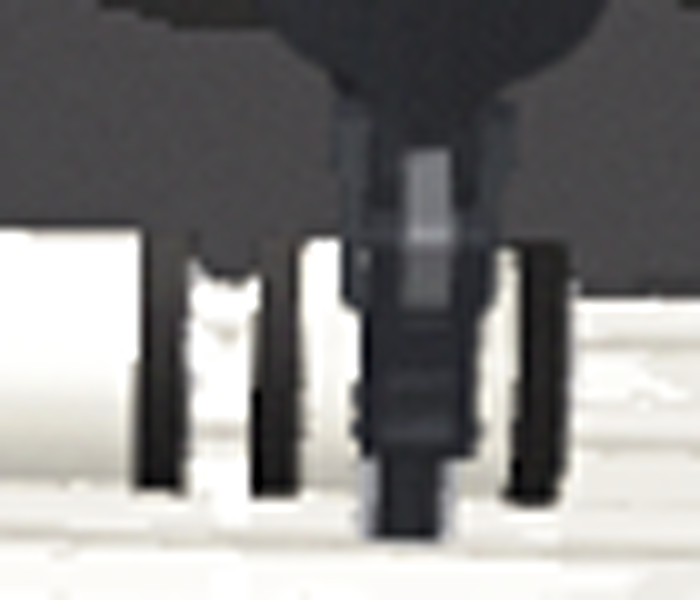

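Request:
{"name": "move_arm", "arguments": {"series": [{"turn":[0,0,0],"linear":[0.05,-0.05,0],"gripper":0.7},{"turn":[0,0,0],"linear":[0,0,0],"gripper":0.3},{"turn":[0,0,0],"linear":[0,0,0],"gripper":0},{"turn":[0,0,0],"linear":[0,0,0],"gripper":0},{"turn":[0,0,0],"linear":[-1,0,0],"gripper":0}]}}

```text
time: 33.93
tcp_pos: [0.4241, 0.0864, 0.0553]
tcp_rot: [1.182, 1.227, -1.184]
force: [-0.6, 0.4, -2.9]
width: 0.64
```

Request:
{"name": "move_arm", "arguments": {"series": [{"turn":[0,0,0],"linear":[-3,0,0],"gripper":0},{"turn":[0,0,0],"linear":[-4,0,0],"gripper":0},{"turn":[0,0,0],"linear":[-4,0,0],"gripper":0},{"turn":[0,0,0],"linear":[-4,0,0],"gripper":0},{"turn":[0,0,0],"linear":[0,0,0],"gripper":0}]}}

```text
time: 34.35
tcp_pos: [0.4293, 0.0862, 0.2143]
tcp_rot: [1.189, 1.214, -1.173]
force: [1.9, -0.5, -1.8]
width: 0.639
```

```bash
python3 - <<'E'
from h import *
plan([.6317,.0125,.19],np.radians(-2.78)); print(st()[1])
E
```

```text
turn tool deg [ 4.83  0.05 -0.83]  shift in CURRENT tool cm [ 2.73 19.92  8.09]  in TARGET tool cm [ 2.43 20.57  6.38] t 34.35 F [ 1.9 -0.5 -1.8] w 0.639
[0.42934407 0.08621523 0.21431867]
```

Request:
{"name": "move_arm", "arguments": {"series": [{"turn":[0,0,0],"linear":[0,3.37,1.35],"gripper":0},{"turn":[0,0,0],"linear":[0,3.37,1.35],"gripper":0},{"turn":[0,0,0],"linear":[0,3.37,1.35],"gripper":0},{"turn":[0,0,0],"linear":[0,3.37,1.35],"gripper":0},{"turn":[0,0,0],"linear":[0,3.37,1.35],"gripper":0}]}}

```text
time: 34.77
tcp_pos: [0.5966, 0.0243, 0.2053]
tcp_rot: [1.183, 1.226, -1.183]
force: [1.6, 0.0, -2.1]
width: 0.637
```

Request:
{"name": "move_arm", "arguments": {"series": [{"turn":[4.8,0,0],"linear":[0,3.37,1.35],"gripper":0},{"turn":[0,0,0],"linear":[2,0,0],"gripper":0},{"turn":[0,0,0],"linear":[0,0,0],"gripper":0},{"turn":[0,0,0],"linear":[0,0,0],"gripper":0},{"turn":[0,0,0],"linear":[0,0,0],"gripper":0}]}}

```text
time: 35.18
tcp_pos: [0.629, 0.013, 0.1855]
tcp_rot: [1.244, 1.187, -1.245]
force: [-0.3, -0.0, -1.7]
width: 0.638
```

```bash
python3 - <<'E'
from h import *
plan([.6317,.0125,.139],np.radians(-2.78)); print(st()[1])
f=avg('scene',3); print(cropc(f,'n4.png',270,430,170,290));plan([.6317,.0125,.139],np.radians(-2.78)); 
E
```

```text
turn tool deg [ 0.04 -0.02  0.08]  shift in CURRENT tool cm [4.65 0.28 0.03]  in TARGET tool cm [4.65 0.27 0.03] t 35.18 F [-0.3 -0.  -1.7] w 0.638
[0.62898189 0.01295229 0.18552937]
5.0
turn tool deg [ 0.05  0.01 -0.09]  shift in CURRENT tool cm [4.79 0.18 0.04]  in TARGET tool cm [4.79 0.19 0.04] t 35.33 F [-0.6  0.  -2.5] w 0.64
```

View pics/n4.png

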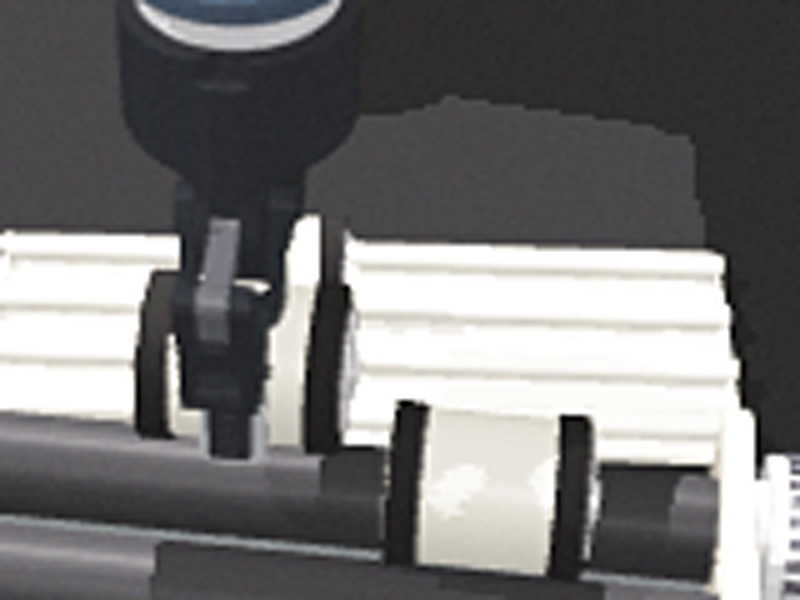

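Request:
{"name": "move_arm", "arguments": {"series": [{"turn":[0,0,0],"linear":[2.5,0.17,0],"gripper":0},{"turn":[0,0,0],"linear":[1.8,0,0],"gripper":0},{"turn":[0,0,0],"linear":[0.4,0,0],"gripper":0},{"turn":[0,0,0],"linear":[0,0,0],"gripper":0},{"turn":[0,0,0],"linear":[0,0,0],"gripper":0}]}}

```text
time: 35.75
tcp_pos: [0.632, 0.0126, 0.1398]
tcp_rot: [1.245, 1.185, -1.244]
force: [0.2, -0.4, -1.7]
width: 0.637
```

Request:
{"name": "move_arm", "arguments": {"series": [{"turn":[0,0,0],"linear":[0.25,0,0],"gripper":0},{"turn":[0,0,0],"linear":[0.1,0,0],"gripper":0},{"turn":[0,0,0],"linear":[0,0,0],"gripper":0},{"turn":[0,0,0],"linear":[0,0,0],"gripper":0}]}}

```text
time: 36.08
tcp_pos: [0.6318, 0.0125, 0.1356]
tcp_rot: [1.245, 1.185, -1.244]
force: [-0.0, 0.8, -1.5]
width: 0.639
```

Request:
{"name": "move_arm", "arguments": {"series": [{"turn":[0,0,0],"linear":[0.1,0,0],"gripper":0},{"turn":[0,0,0],"linear":[0,0,0],"gripper":0},{"turn":[0,0,0],"linear":[0.05,0,0],"gripper":0},{"turn":[0,0,0],"linear":[0,0,0],"gripper":0}]}}

```text
time: 36.42
tcp_pos: [0.6317, 0.0125, 0.1353]
tcp_rot: [1.244, 1.186, -1.244]
force: [-5.5, -0.3, 7.0]
width: 0.638
```

Request:
{"name": "move_arm", "arguments": {"series": [{"turn":[0,0,0],"linear":[0,-0.1,0],"gripper":0},{"turn":[0,0,0],"linear":[0,0,0],"gripper":0},{"turn":[0,0,0],"linear":[0,0,0],"gripper":0.4},{"turn":[0,0,0],"linear":[0,0,0],"gripper":0.5},{"turn":[0,0,0],"linear":[0,0,0],"gripper":0.7}]}}

```text
time: 36.83
tcp_pos: [0.6305, 0.0125, 0.1334]
tcp_rot: [1.245, 1.186, -1.245]
force: [-1.1, 0.0, 0.6]
width: 0.847
```

Request:
{"name": "move_arm", "arguments": {"series": [{"turn":[0,0,0],"linear":[0,0,0],"gripper":1},{"turn":[0,0,0],"linear":[-1,0,0],"gripper":1},{"turn":[0,0,0],"linear":[-4,0,0],"gripper":1},{"turn":[0,0,0],"linear":[-4,0,0],"gripper":1},{"turn":[0,0,0],"linear":[0,0,0],"gripper":1}]}}

```text
time: 37.25
tcp_pos: [0.635, 0.0119, 0.2337]
tcp_rot: [1.25, 1.174, -1.235]
force: [1.0, 0.1, 2.3]
width: 1.0
```

```bash
python3 - <<'E'
from h import *
f=avg('scene',3); print(cropc(f,'n5.png',220,440,190,320));plan([.4297,.0021,.13],np.radians(2)); print(st()[1])
E
```

```text
3.6363636363636362
turn tool deg [-4.77  0.02 -0.12]  shift in CURRENT tool cm [  9.45 -20.07   2.01]  in TARGET tool cm [  9.49 -20.15   0.33] t 37.4 F [ 0.7  0.7 -1.3] w 0.997
[0.63093663 0.0124712  0.22487647]
```

View pics/n5.png

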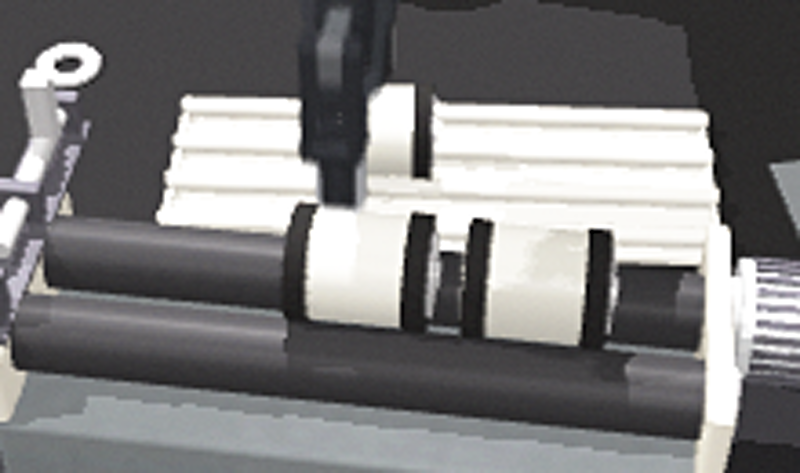

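Both jars sit in the valley, with jar C left at about (390,135) in the crop. Fetching it now.

Request:
{"name": "move_arm", "arguments": {"series": [{"turn":[0,0,0],"linear":[0,-3.34,0.34],"gripper":1},{"turn":[0,0,0],"linear":[0,-3.34,0.34],"gripper":1},{"turn":[0,0,0],"linear":[0,-3.34,0.34],"gripper":1},{"turn":[0,0,0],"linear":[2,-3.34,0.34],"gripper":1},{"turn":[0,0,0],"linear":[2,-3.34,0.34],"gripper":1}]}}

```text
time: 37.82
tcp_pos: [0.4612, 0.0037, 0.1826]
tcp_rot: [1.245, 1.186, -1.245]
force: [-0.3, -1.2, 0.4]
width: 1.002
```

Request:
{"name": "move_arm", "arguments": {"series": [{"turn":[-4.8,0,0],"linear":[2,-3.34,0.34],"gripper":1},{"turn":[0,0,0],"linear":[2,0,0],"gripper":1},{"turn":[0,0,0],"linear":[0,0,0],"gripper":1},{"turn":[0,0,0],"linear":[0,0,0],"gripper":1},{"turn":[0,0,0],"linear":[0,0,0],"gripper":1}]}}

```text
time: 38.23
tcp_pos: [0.4307, 0.0016, 0.1445]
tcp_rot: [1.184, 1.224, -1.183]
force: [0.1, -0.0, 0.1]
width: 1.001
```

```bash
python3 - <<'E'
from h import *
plan([.4297,.0021,.0462],np.radians(2)); print(st()[1])
E
```

```text
turn tool deg [ 0.    0.02 -0.07]  shift in CURRENT tool cm [ 9.83 -0.11 -0.06]  in TARGET tool cm [ 9.83 -0.1  -0.06] t 38.23 F [ 0.1 -0.   0.1] w 1.001
[0.43073032 0.00155442 0.14446943]
```

Request:
{"name": "move_arm", "arguments": {"series": [{"turn":[0,0,0],"linear":[2.5,-0.08,-0.06],"gripper":1},{"turn":[0,0,0],"linear":[3,0,0],"gripper":1},{"turn":[0,0,0],"linear":[3,0,0],"gripper":1},{"turn":[0,0,0],"linear":[1.3,0,0],"gripper":1},{"turn":[0,0,0],"linear":[0,0,0],"gripper":1}]}}

```text
time: 38.65
tcp_pos: [0.4281, 0.0027, 0.0438]
tcp_rot: [1.182, 1.229, -1.185]
force: [0.2, 0.6, 0.4]
width: 1.004
```

```bash
python3 - <<'E'
from h import *
f=avg('scene',4); plan([.4297,.0021,.0462],np.radians(2)); print(st()[1])
print(cropc(f,'m4.png',280,370,190,260))
E
```

```text
turn tool deg [ 0.04  0.06 -0.18]  shift in CURRENT tool cm [ 0.1  -0.09 -0.02]  in TARGET tool cm [ 0.1  -0.09 -0.02] t 38.85 F [-0.4 -0.6  0.5] w 1.002
[0.43063408 0.00197205 0.04723845]
8.571428571428571
```

View pics/m4.png

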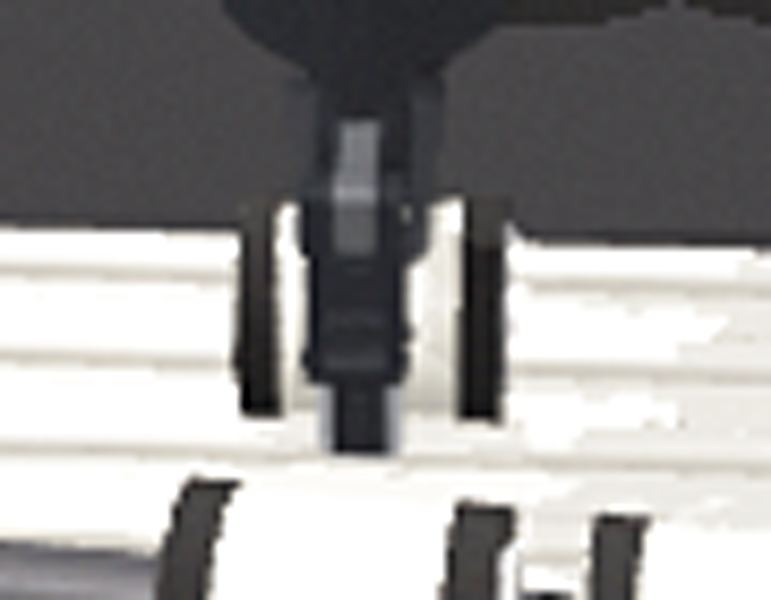

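Request:
{"name": "move_arm", "arguments": {"series": [{"turn":[0,0,0],"linear":[0.05,-0.05,-0.15],"gripper":0.7},{"turn":[0,0,0],"linear":[0,0,0],"gripper":0.3},{"turn":[0,0,0],"linear":[0,0,0],"gripper":0},{"turn":[0,0,0],"linear":[0,0,0],"gripper":0},{"turn":[0,0,0],"linear":[-1,0,0],"gripper":0}]}}

```text
time: 39.27
tcp_pos: [0.427, 0.0042, 0.0546]
tcp_rot: [1.183, 1.228, -1.184]
force: [-0.3, -0.4, -3.6]
width: 0.636
```

Request:
{"name": "move_arm", "arguments": {"series": [{"turn":[0,0,0],"linear":[-3,0,0],"gripper":0},{"turn":[0,0,0],"linear":[-4,0,0],"gripper":0},{"turn":[0,0,0],"linear":[-4,0,0],"gripper":0},{"turn":[0,0,0],"linear":[-4,0,0],"gripper":0},{"turn":[0,0,0],"linear":[0,0,0],"gripper":0}]}}

```text
time: 39.68
tcp_pos: [0.4322, 0.0029, 0.2137]
tcp_rot: [1.186, 1.213, -1.175]
force: [1.5, -0.6, -2.6]
width: 0.64
```

Request:
{"name": "move_arm", "arguments": {"series": [{"turn":[0,0,0],"linear":[0,3.24,1.42],"gripper":0},{"turn":[0,0,0],"linear":[0,3.24,1.42],"gripper":0},{"turn":[0,0,0],"linear":[0,3.24,1.42],"gripper":0},{"turn":[0,0,0],"linear":[0,3.24,1.42],"gripper":0},{"turn":[0,0,0],"linear":[0,3.24,1.42],"gripper":0}]}}

```text
time: 40.1
tcp_pos: [0.5932, -0.0617, 0.2048]
tcp_rot: [1.183, 1.227, -1.184]
force: [0.7, 0.1, -2.4]
width: 0.638
```

Request:
{"name": "move_arm", "arguments": {"series": [{"turn":[4.8,0,0],"linear":[0,3.2,1.42],"gripper":0},{"turn":[0,0,0],"linear":[2,0,0],"gripper":0},{"turn":[0,0,0],"linear":[0,0,0],"gripper":0},{"turn":[0,0,0],"linear":[0,0,0],"gripper":0},{"turn":[0,0,0],"linear":[0,0,0],"gripper":0}]}}

```text
time: 40.52
tcp_pos: [0.624, -0.0739, 0.185]
tcp_rot: [1.244, 1.188, -1.245]
force: [-0.5, 0.8, -3.0]
width: 0.637
```

```bash
python3 - <<'E'
from h import *
f=avg('scene',3); print(cropc(f,'n6.png',220,400,170,300));plan([.6270,-.0754,.139],np.radians(-2.78)); 
E
```

```text
4.444444444444445
turn tool deg [ 0.04  0.02 -0.08]  shift in CURRENT tool cm [4.74 0.21 0.12]  in TARGET tool cm [4.74 0.22 0.12] t 40.67 F [ 0.2 -0.  -2.9] w 0.637
```

View pics/n6.png

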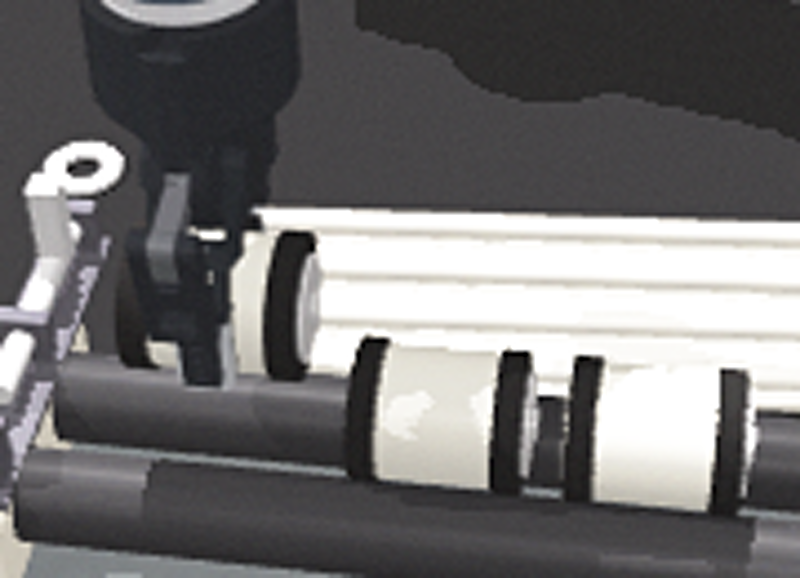

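Request:
{"name": "move_arm", "arguments": {"series": [{"turn":[0,0,0],"linear":[2.5,0.15,0.1],"gripper":0},{"turn":[0,0,0],"linear":[1.8,0,0],"gripper":0},{"turn":[0,0,0],"linear":[0.4,0,0],"gripper":0},{"turn":[0,0,0],"linear":[0,0,0],"gripper":0},{"turn":[0,0,0],"linear":[0,0,0],"gripper":0}]}}

```text
time: 41.08
tcp_pos: [0.6267, -0.0755, 0.1393]
tcp_rot: [1.245, 1.185, -1.244]
force: [-0.3, -0.1, -3.0]
width: 0.636
```

Request:
{"name": "move_arm", "arguments": {"series": [{"turn":[0,0,0],"linear":[0.25,0,0],"gripper":0},{"turn":[0,0,0],"linear":[0.1,0,0],"gripper":0},{"turn":[0,0,0],"linear":[0,0,0],"gripper":0},{"turn":[0,0,0],"linear":[0,0,0],"gripper":0}]}}

```text
time: 41.42
tcp_pos: [0.6266, -0.0755, 0.1351]
tcp_rot: [1.245, 1.185, -1.244]
force: [-0.2, -0.5, -2.4]
width: 0.641
```

Request:
{"name": "move_arm", "arguments": {"series": [{"turn":[0,0,0],"linear":[0.1,0,0],"gripper":0},{"turn":[0,0,0],"linear":[0,0,0],"gripper":0},{"turn":[0,0,0],"linear":[0.05,0,0],"gripper":0},{"turn":[0,0,0],"linear":[0,0,0],"gripper":0}]}}

```text
time: 41.75
tcp_pos: [0.6268, -0.0755, 0.1345]
tcp_rot: [1.245, 1.185, -1.244]
force: [-3.0, 0.8, 6.6]
width: 0.638
```

Request:
{"name": "move_arm", "arguments": {"series": [{"turn":[0,0,0],"linear":[0,-0.05,0],"gripper":0},{"turn":[0,0,0],"linear":[0,0,0],"gripper":0},{"turn":[0,0,0],"linear":[0,0,0],"gripper":0.4},{"turn":[0,0,0],"linear":[0,0,0],"gripper":0.5},{"turn":[0,0,0],"linear":[0,0,0],"gripper":0.7}]}}

```text
time: 42.17
tcp_pos: [0.6259, -0.0755, 0.1329]
tcp_rot: [1.245, 1.186, -1.245]
force: [0.1, -0.4, -0.4]
width: 0.85
```

Request:
{"name": "move_arm", "arguments": {"series": [{"turn":[0,0,0],"linear":[0,0,0],"gripper":1},{"turn":[0,0,0],"linear":[-1,0,0],"gripper":1},{"turn":[0,0,0],"linear":[-4,0,0],"gripper":1},{"turn":[0,0,0],"linear":[-4,0,0],"gripper":1},{"turn":[0,0,0],"linear":[0,0,0],"gripper":1}]}}

```text
time: 42.58
tcp_pos: [0.6302, -0.0767, 0.2332]
tcp_rot: [1.248, 1.173, -1.236]
force: [2.1, -0.8, 1.9]
width: 1.002
```

Request:
{"name": "move_arm", "arguments": {"series": [{"turn":[0,0,0],"linear":[-1,-4,0],"gripper":0},{"turn":[0,0,0],"linear":[0,-4,0],"gripper":-0.5},{"turn":[0,0,0],"linear":[0,-4,0],"gripper":-1},{"turn":[0,0,0],"linear":[0,-4,0],"gripper":-1},{"turn":[0,0,0],"linear":[0,0,0],"gripper":-1}]}}

```text
time: 43.0
tcp_pos: [0.4587, -0.0655, 0.2311]
tcp_rot: [1.243, 1.193, -1.249]
force: [0.5, -0.4, -0.7]
width: 0.298
```

```bash
python3 - <<'E'
from h import *
f=avg('scene',4); print(cropc(f,'o1.png',200,470,180,330)); print(cropc(f,'o3.png',195,260,195,285))
np.save('sceneo.npy',f,allow_pickle=True)
f=avg('top',4); print(cropc(f,'o2.png',180,420,150,320));print(cropc(f,'o4.png',375,415,160,250,20,255)); np.save('topo.npy',f,allow_pickle=True)
print(st()[1])
E
```

```text
2.962962962962963
6.666666666666667
3.3333333333333335
6.666666666666667
[ 0.46708976 -0.06794498  0.23332207]
```

View pics/o1.png

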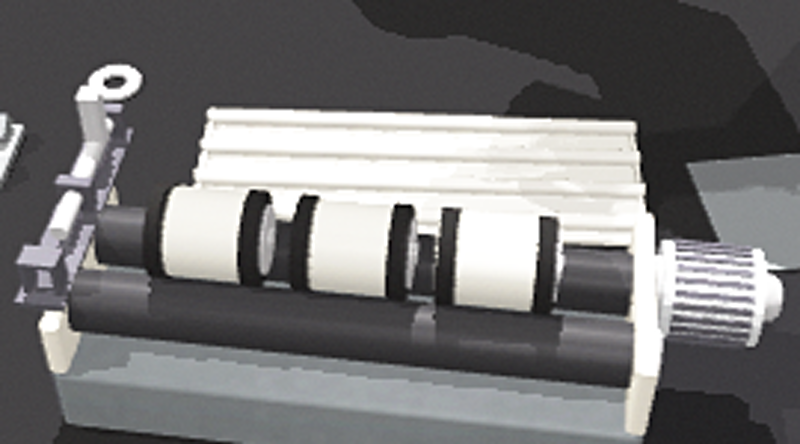

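View pics/o2.png

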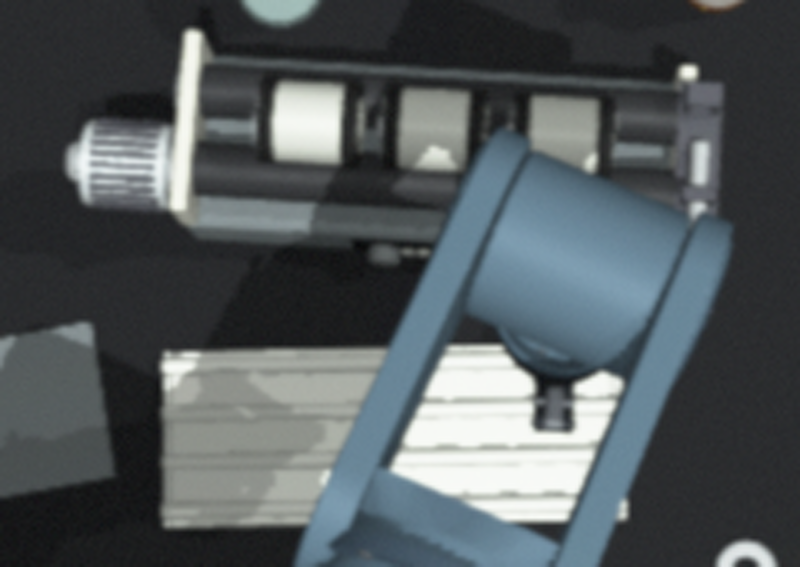

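View pics/o3.png

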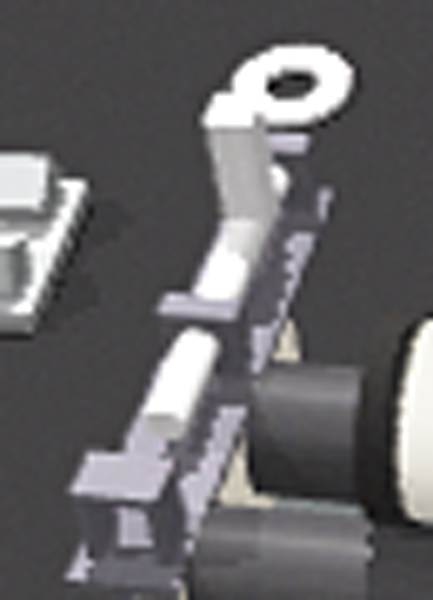

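View pics/o4.png

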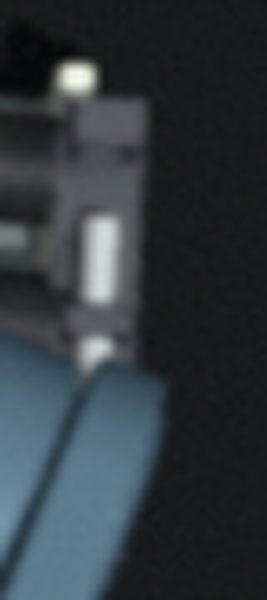

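```bash
python3 - <<'E'
from h import *
T=np.load('top0.npy',allow_pickle=True).item(); S=np.load('scene0.npy',allow_pickle=True).item()
print(back(T,390.5,226.6,.167),back(S,229.5,211.2,.167))
print('bolt line at y', np.array([.6317,.0125])-.187*np.array([.0485,.9988]))
E
```

```text
[ 0.53894239 -0.17050981  0.167     ] [ 0.53959053 -0.16994535  0.167     ]
bolt line at y [ 0.6226305 -0.1742756]
```

```bash
python3 - <<'E'
from h import *
plan([.490,-.1679,.169],np.radians(-2.78)); print(st()[1])
E
```

```text
turn tool deg [ 0.03  0.01 -0.02]  shift in CURRENT tool cm [6.43 2.77 9.87]  in TARGET tool cm [6.43 2.77 9.87] t 43.4 F [ 0.5 -0.3 -0.1] w 0.002
[ 0.46708976 -0.06794498  0.23332207]
```

Request:
{"name": "move_arm", "arguments": {"series": [{"turn":[0,0,0],"linear":[0,0.9,3.3],"gripper":-1},{"turn":[0,0,0],"linear":[0,0.9,3.3],"gripper":-1},{"turn":[0,0,0],"linear":[1,0.97,3.27],"gripper":-1},{"turn":[0,0,0],"linear":[3,0,0],"gripper":-1},{"turn":[0,0,0],"linear":[2.4,0,0],"gripper":-1}]}}

```text
time: 43.82
tcp_pos: [0.4902, -0.1701, 0.1684]
tcp_rot: [1.246, 1.183, -1.246]
force: [-0.8, 0.8, 0.4]
width: -0.0
```

```bash
python3 - <<'E'
from h import *
f=avg('scene',4); print(cropc(f,'p1.png',200,280,170,250)); print(st()[1]); plan([.490,-.1679,.169],np.radians(-2.78))
E
```

```text
7.5
[ 0.48910374 -0.16748006  0.16896833]
turn tool deg [ 0.03 -0.05  0.08]  shift in CURRENT tool cm [-0.    0.09  0.04]  in TARGET tool cm [-0.    0.09  0.04] t 44.02 F [0.2 0.3 1. ] w 0.0
```

View pics/p1.png

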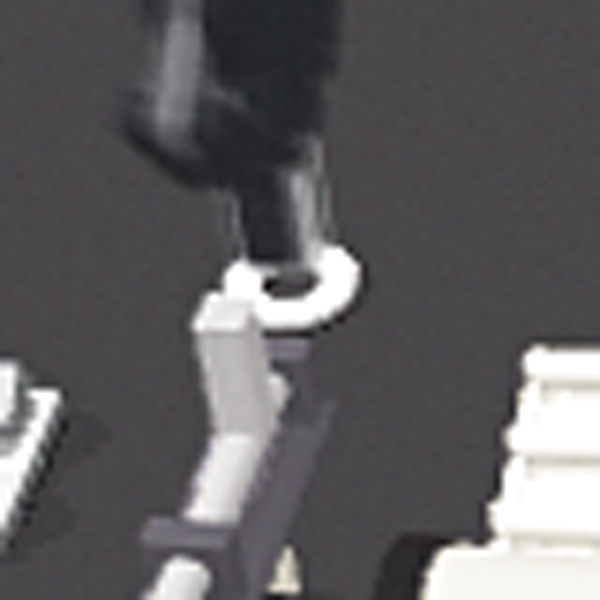

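Request:
{"name": "move_arm", "arguments": {"series": [{"turn":[0,0,0],"linear":[0,1,0.1],"gripper":-1},{"turn":[0,0,0],"linear":[0,1,0],"gripper":-1},{"turn":[0,0,0],"linear":[0,1,0],"gripper":-1},{"turn":[0,0,0],"linear":[0,0,0],"gripper":-1},{"turn":[0,0,0],"linear":[0,0,0],"gripper":-1}]}}

```text
time: 44.43
tcp_pos: [0.52, -0.17, 0.1698]
tcp_rot: [1.244, 1.185, -1.243]
force: [0.9, 0.2, 0.2]
width: 0.004
```

```bash
python3 - <<'E'
from h import *
f=avg('scene',4); print(cropc(f,'p2.png',200,280,180,260)); print(st()[1],st()[0]['force'])
E
```

```text
7.5
[ 0.51865724 -0.16992685  0.16909557] [ 0.38512295 -0.52977708 -0.63457646]
```

View pics/p2.png

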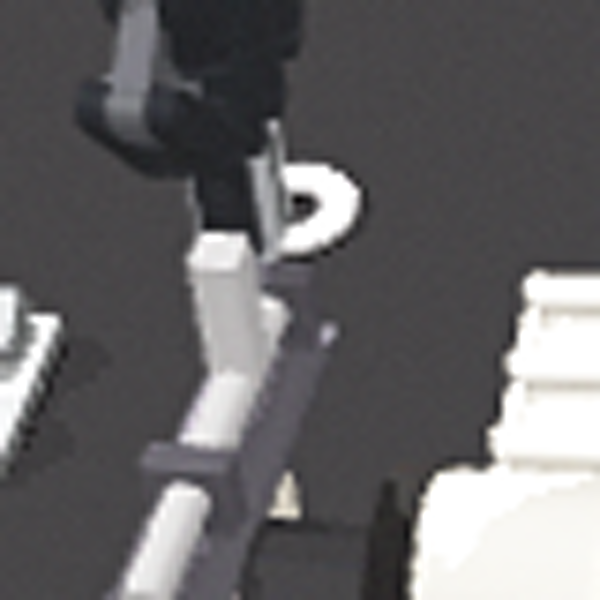

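Request:
{"name": "move_arm", "arguments": {"series": [{"turn":[0,0,0],"linear":[0,1,0],"gripper":-1},{"turn":[0,0,0],"linear":[0,0.8,0],"gripper":-1},{"turn":[0,0,0],"linear":[0,0.8,0],"gripper":-1},{"turn":[0,0,0],"linear":[0,0.8,0],"gripper":-1},{"turn":[0,0,0],"linear":[0,0.8,0],"gripper":-1}]}}

```text
time: 45.05
tcp_pos: [0.5548, -0.1715, 0.1685]
tcp_rot: [1.236, 1.202, -1.257]
force: [-61.9, 2.0, 38.6]
width: -0.002
```

Request:
{"name": "move_arm", "arguments": {"series": [{"turn":[0,0,0],"linear":[0,0.4,0],"gripper":-1},{"turn":[0,0,0],"linear":[0,0.4,0],"gripper":-1},{"turn":[0,0,0],"linear":[0,0,0],"gripper":-1}]}}

```text
time: 45.3
tcp_pos: [0.5552, -0.1716, 0.1686]
tcp_rot: [1.229, 1.217, -1.269]
force: [-70.4, 4.1, 46.1]
width: 0.004
```

```bash
python3 - <<'E'
from h import *
f=avg('scene',4); print(cropc(f,'p3.png',200,280,180,280)); print(st()[1],st()[0]['force'])
E
```

```text
6.0
[ 0.55511837 -0.17156528  0.1685925 ] [-68.76595731   4.25628936  43.94685117]
```

View pics/p3.png

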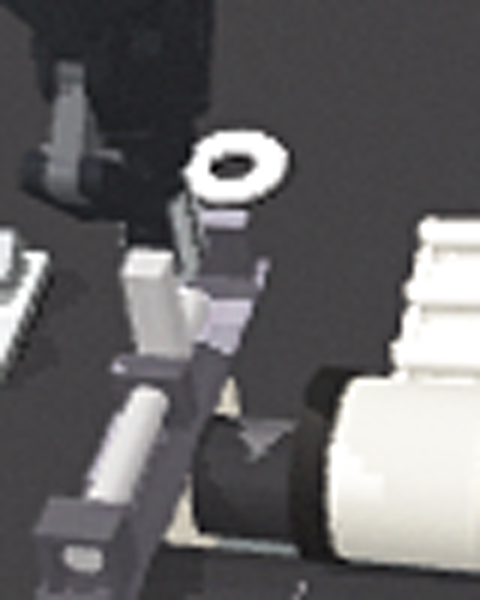

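Request:
{"name": "move_arm", "arguments": {"series": [{"turn":[0,0,0],"linear":[0,-1.0,0],"gripper":-1},{"turn":[0,0,0],"linear":[0,-0.8,0],"gripper":-1},{"turn":[0,0,0],"linear":[0,-1,0],"gripper":-1},{"turn":[0,0,0],"linear":[-1,-1,0],"gripper":-1},{"turn":[0,0,0],"linear":[-2,-1,0],"gripper":-1}]}}

```text
time: 45.92
tcp_pos: [0.5201, -0.1696, 0.1972]
tcp_rot: [1.245, 1.189, -1.246]
force: [0.6, 0.9, -0.4]
width: -0.001
```

```bash
python3 - <<'E'
from h import *
f=avg('scene',4); print(cropc(f,'p4.png',195,275,195,285)); print(st()[1],st()[0]['force'])
E
```

```text
6.666666666666667
[ 0.52219255 -0.17066404  0.19984979] [ 0.55069711 -0.2156974  -0.0794564 ]
```

View pics/p4.png

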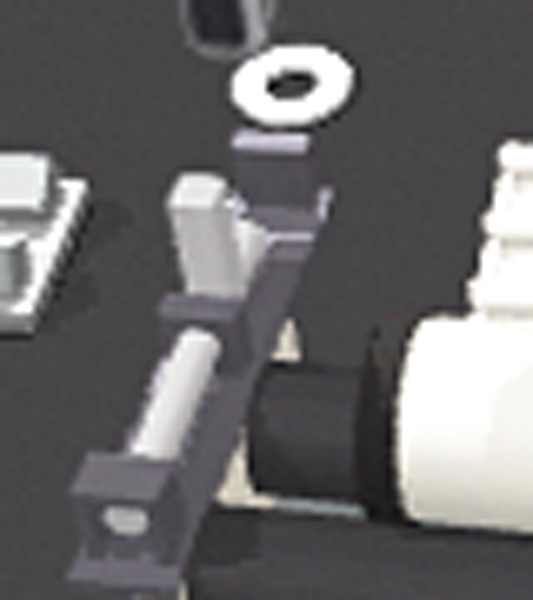

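```bash
python3 - <<'E'
from h import *
S=manip.grab_frame('scene')
a=back(S,229.5,211.2,.167);b=back(S,224.4,223.1,.167);print(a,b,(b-a)@np.array([.9988,-.0485,0]))
E
```

```text
[ 0.53959053 -0.16994535  0.167     ] [ 0.57491025 -0.1712527   0.167     ] 0.03534075045191221
```

Request:
{"name": "move_arm", "arguments": {"series": [{"turn":[0,0,0],"linear":[-2,-4,0],"gripper":-1},{"turn":[0,0,0],"linear":[0,-4,-2],"gripper":-1},{"turn":[0,0,0],"linear":[0,0,-4],"gripper":-1},{"turn":[0,0,0],"linear":[0,0,-4],"gripper":-1},{"turn":[0,0,0],"linear":[0,0,-4],"gripper":-1}]}}

```text
time: 46.58
tcp_pos: [0.4528, -0.0271, 0.217]
tcp_rot: [1.247, 1.185, -1.247]
force: [1.2, 0.1, -0.0]
width: -0.006
```

```bash
python3 - <<'E'
from h import *
f=avg('top',4); print(cropc(f,'q1.png',375,415,160,250,20,255)); print(st()[1])
E
```

```text
6.666666666666667
[ 0.45334463 -0.02707519  0.21713653]
```

View pics/q1.png

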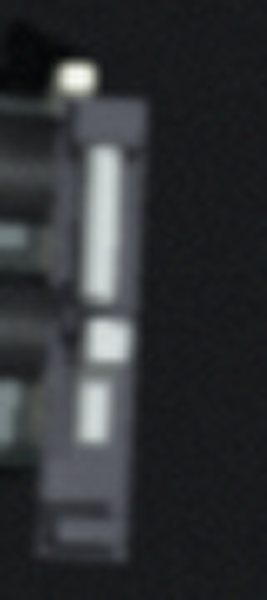

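```bash
python3 - <<'E'
from h import *
f=avg('scene',8); print(cropc(f,'r1.png',200,250,210,280)); 
g=avg('top',8); print(cropc(g,'r2.png',378,408,170,248,30,200))
# initial images
T=np.load('top0.npy',allow_pickle=True).item(); cropc(T,'r3.png',378,408,170,248,30,200)
S=np.load('scene0.npy',allow_pickle=True).item(); cropc(S,'r4.png',200,250,200,280)
E
```

```text
8.571428571428571
7.6923076923076925
```

View pics/r1.png

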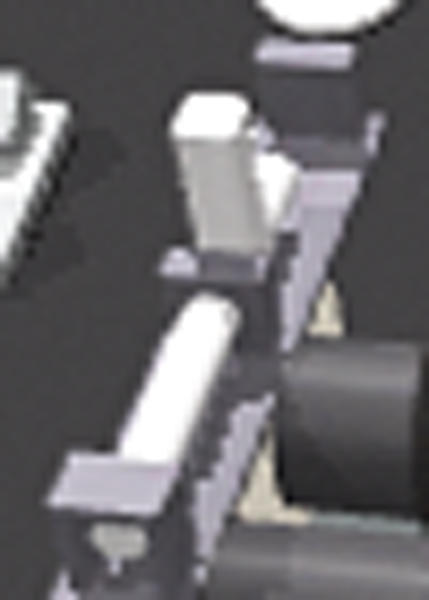

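View pics/r2.png

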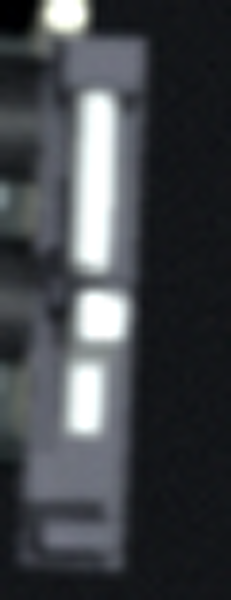

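View pics/r3.png

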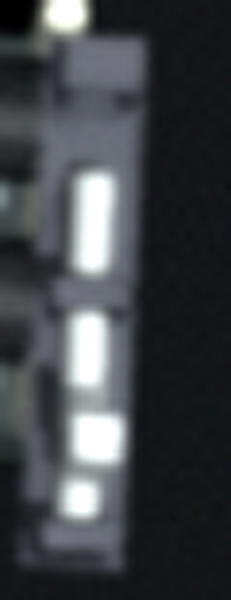

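View pics/r4.png

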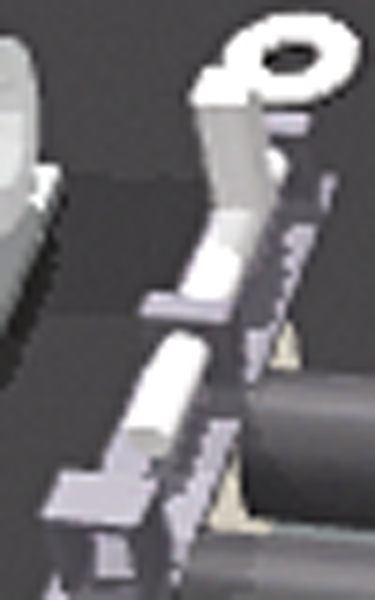

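```bash
python3 - <<'E'
from h import *
S=manip.grab_frame('scene')
r1=lambda x,y,z:back(S,200+(x+.5)/8.571-.5,210+(y+.5)/8.571-.5,z)
r4=lambda x,y,z:back(S,200+(x+.5)/7.5-.5,200+(y+.5)/7.5-.5,z)
print('post front top',r1(205,138,.167)); 
for z in(.13,.137,.143): print(z,'post base now',r1(235,247,z),'guide2 rear',r4(190,292,z),'front',r4(185,318,z),'keeper rear/front top',r4(105,470,z)[0],r4(95,515,z)[0],'rear bracket',r4(290,115,z)[0],r4(290,132,z)[0])
T=manip.grab_frame('top')
q=lambda x,y,z:back(T,378+(x+.5)/7.692-.5,170+(y+.5)/7.692-.5,z)
for z in(.13,.137,.143): print('top: guide2 front/rear',q(90,275,z)[0],q(90,310,z)[0],'keeper',q(100,40,z)[0],q(100,95,z)[0],'rear br',q(70,520,z)[0],q(70,560,z)[0])
E
```

```text
post front top [ 0.58221239 -0.17120015  0.167     ]
0.13 post base now [ 0.5774132  -0.17129386  0.13      ] guide2 rear [ 0.5780718  -0.17522399  0.13      ] front [ 0.58775744 -0.17412791  0.13      ] keeper rear/front top 0.6423404169301414 0.6572994828739406 rear bracket 0.5062543817351407 0.5133174792175667
0.137 post base now [ 0.58472021 -0.16845055  0.137     ] guide2 rear [ 0.58537111 -0.17233476  0.137     ] front [ 0.59494359 -0.17125149  0.137     ] keeper rear/front top 0.6488888132910964 0.6636730970087182 rear bracket 0.5143928118771072 0.5213733838926141
0.143 post base now [ 0.59098336 -0.16601343  0.143     ] guide2 rear [ 0.59162767 -0.16985828  0.143     ] front [ 0.60110314 -0.16878599  0.143     ] keeper rear/front top 0.6545017244576291 0.6691361948385277 rear bracket 0.52136860914165 0.5282784450426548
top: guide2 front/rear 0.5959909669322833 0.5851850406085175 keeper 0.6692912796864892 0.6520304217044399 rear br 0.520849551899587 0.5087177442998454
top: guide2 front/rear 0.5944317776830845 0.5836856083417459 keeper 0.6673267382842301 0.6501613331820363 rear br 0.519705896134804 0.5076411776666948
top: guide2 front/rear 0.5930953297552 0.582400380684513 keeper 0.6656428456537222 0.6485592573056902 rear br 0.51872561976499 0.5067184062668515
```

```bash
python3 - <<'E'
from h import *
S=manip.grab_frame('scene');T=manip.grab_frame('top')
r1=lambda x,y,z:back(S,200+(x+.5)/8.571-.5,210+(y+.5)/8.571-.5,z)
r4=lambda x,y,z:back(S,200+(x+.5)/7.5-.5,200+(y+.5)/7.5-.5,z)
q=lambda x,y,z:back(T,378+(x+.5)/7.692-.5,170+(y+.5)/7.692-.5,z)
print('rod tip init S',r4(150,440,.124),'T top edge',q(95,172,.13))
print('rod tip now in hole',r1(118,542,.124))
print('init rod rear visible T',q(80,517,.13),'now',q(85,435,.13))
E
```

```text
rod tip init S [ 0.62567167 -0.17450109  0.124     ] T top edge [ 0.62796652 -0.17393251  0.13      ]
rod tip now in hole [ 0.66275294 -0.17648102  0.124     ]
init rod rear visible T [ 0.52179698 -0.16887952  0.13      ] now [ 0.54679828 -0.17049919  0.13      ]
```

```bash
python3 - <<'E'
from h import *
plan([.535,-.1702,.21],np.radians(-2.78)); print(st()[1])
E
```

```text
turn tool deg [ 0.02  0.   -0.  ]  shift in CURRENT tool cm [ 0.78  8.86 13.81]  in TARGET tool cm [ 0.78  8.87 13.8 ] t 47.78 F [ 0.5  0.  -0.3] w -0.004
[ 0.4531242  -0.02803307  0.21775425]
```

Request:
{"name": "move_arm", "arguments": {"series": [{"turn":[0,0,0],"linear":[0,1.4,3.45],"gripper":-1},{"turn":[0,0,0],"linear":[0,1.4,3.45],"gripper":-1},{"turn":[0,0,0],"linear":[0,1.4,3.45],"gripper":-1},{"turn":[0,0,0],"linear":[1,1.4,3.45],"gripper":-1},{"turn":[0,0,0],"linear":[0,0,0],"gripper":-1}]}}

```text
time: 48.2
tcp_pos: [0.5035, -0.1741, 0.2065]
tcp_rot: [1.246, 1.182, -1.248]
force: [-1.3, 0.8, 0.3]
width: -0.002
```

Request:
{"name": "move_arm", "arguments": {"series": [{"turn":[0,0,0],"linear":[1.5,0,0],"gripper":-1},{"turn":[0,0,0],"linear":[1.7,0,0],"gripper":-1},{"turn":[0,0,0],"linear":[0,2,0],"gripper":-1},{"turn":[0,0,0],"linear":[0,0,0],"gripper":-1},{"turn":[0,0,0],"linear":[0,0,0],"gripper":-1}]}}

```text
time: 48.62
tcp_pos: [0.5226, -0.1695, 0.1757]
tcp_rot: [1.244, 1.187, -1.244]
force: [-0.3, -0.1, -0.3]
width: -0.002
```

```bash
python3 - <<'E'
from h import *
f=avg('scene',4); print(cropc(f,'s1.png',195,275,170,260)); print(st()[1],st()[0]['force'])
E
```

```text
6.666666666666667
[ 0.52215675 -0.16953596  0.17630381] [-0.51119785 -0.33010127  0.42616527]
```

View pics/s1.png

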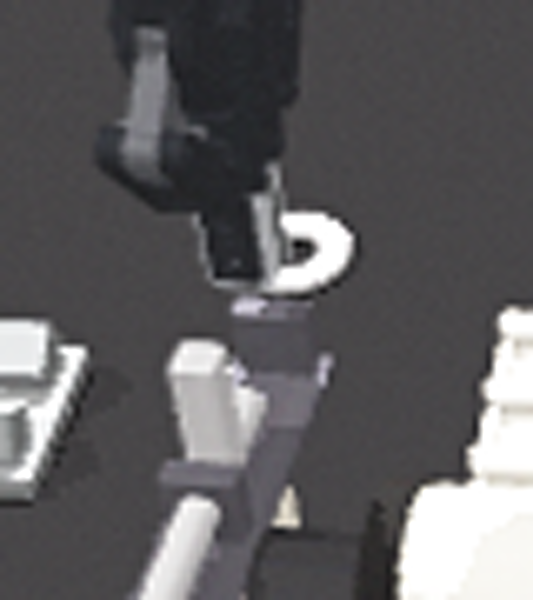

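Request:
{"name": "move_arm", "arguments": {"series": [{"turn":[0,0,0],"linear":[0.1,1.5,0],"gripper":-1},{"turn":[0,0,0],"linear":[0,1.0,0],"gripper":-1},{"turn":[0,0,0],"linear":[0,0.5,0],"gripper":-1},{"turn":[0,0,0],"linear":[0,0,0],"gripper":-1},{"turn":[0,0,0],"linear":[0,0,0],"gripper":-1}]}}

```text
time: 49.23
tcp_pos: [0.552, -0.1709, 0.1748]
tcp_rot: [1.244, 1.186, -1.245]
force: [-1.0, 0.4, 0.6]
width: 0.001
```

Request:
{"name": "move_arm", "arguments": {"series": [{"turn":[0,0,0],"linear":[0,0.2,0],"gripper":-1},{"turn":[0,0,0],"linear":[0,0,0],"gripper":-1},{"turn":[0,0,0],"linear":[0,0.2,0],"gripper":-1},{"turn":[0,0,0],"linear":[0,0,0],"gripper":-1}]}}

```text
time: 49.57
tcp_pos: [0.5538, -0.171, 0.1745]
tcp_rot: [1.242, 1.191, -1.249]
force: [-12.4, 1.0, 7.7]
width: -0.0
```

```bash
python3 - <<'E'
from h import *
f=avg('scene',4); print(cropc(f,'s2.png',195,275,180,270)); print(st()[1],st()[0]['force'])
E
```

```text
6.666666666666667
[ 0.55375604 -0.17099033  0.17450982] [-12.36990083  -0.15487232   7.17240519]
```

View pics/s2.png

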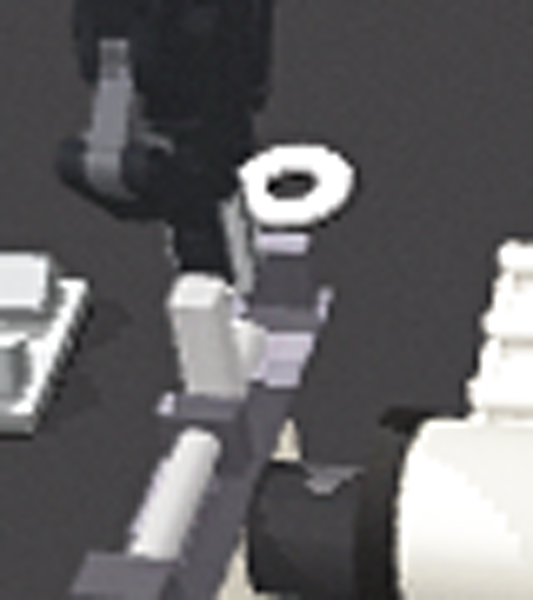

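Request:
{"name": "move_arm", "arguments": {"series": [{"turn":[0,0,0],"linear":[0,-1,0],"gripper":-1},{"turn":[0,0,0],"linear":[-0.5,-2,0],"gripper":-1},{"turn":[0,0,0],"linear":[-3,-2,0],"gripper":-1},{"turn":[0,0,0],"linear":[-4,-4,0],"gripper":-1},{"turn":[0,0,0],"linear":[0,-4,0],"gripper":-1}]}}

```text
time: 50.18
tcp_pos: [0.4396, -0.1674, 0.2449]
tcp_rot: [1.244, 1.175, -1.24]
force: [0.1, -1.6, 1.4]
width: -0.002
```

Request:
{"name": "move_arm", "arguments": {"series": [{"turn":[0,0,0],"linear":[0,0,0],"gripper":-1},{"turn":[0,0,0],"linear":[0,0,0],"gripper":-1},{"turn":[0,0,0],"linear":[0,0,0],"gripper":-1},{"turn":[0,0,0],"linear":[0,0,0],"gripper":-1},{"turn":[0,0,0],"linear":[0,0,0],"gripper":-1}]}}

```text
time: 50.6
tcp_pos: [0.4378, -0.1657, 0.2391]
tcp_rot: [1.245, 1.186, -1.244]
force: [0.1, 0.4, 0.0]
width: -0.003
```

```bash
python3 - <<'E'
from h import *
f=avg('scene',4); cropc(f,'u1.png',195,475,180,340)
g=avg('top',4); cropc(g,'u2.png',180,420,150,320); print(st()[1],st()[0]['force'],st()[0]['time'])
T=lambda x,y,z:back(g,180+(x+.5)/3.333-.5,150+(y+.5)/3.333-.5,z)
E
```

```text
[ 0.43709409 -0.1654188   0.23902843] [-0.02830991 -0.23751536  0.0126018 ] 51.0
```

View pics/u1.png

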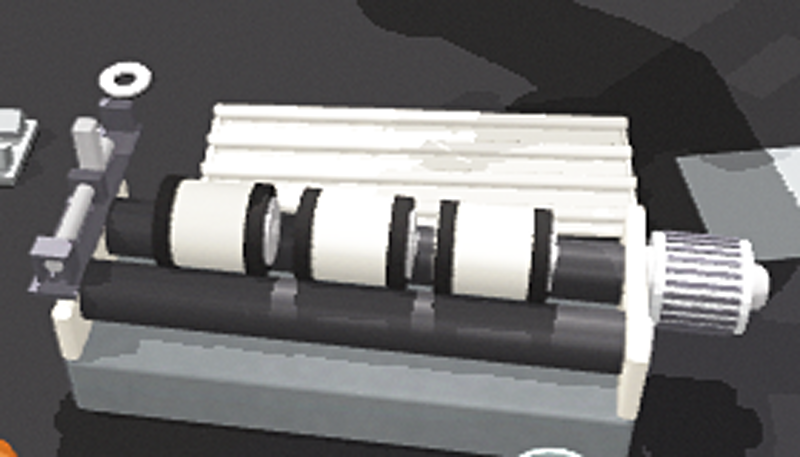

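View pics/u2.png

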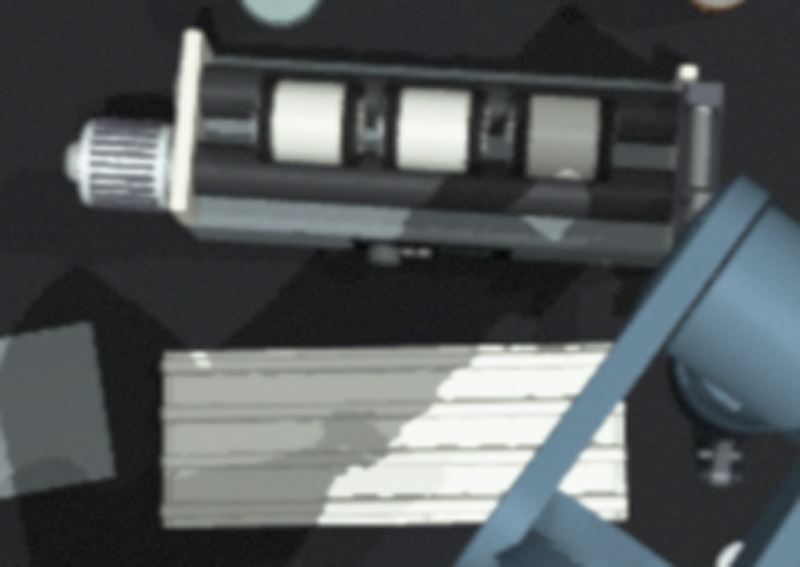

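```bash
python3 -c "
from rig import manip
print(manip.finish_job())"
```

```text
the job is handed in; nothing more can be done
None
```

I carried out all four steps in order and handed the job in at about 51 s. The report gave no verdict.

- **Key:** it is in the shaft slot. The arm stopped at the height I predicted for the slot floor, and the later pictures showed the key seated evenly. It took a short search by touch to find the slot.
- **Pulley:** I slid it over the key until it stopped hard against the collar at about 12 N. The picture fit put it at that position. My early camera estimate of the shaft tip disagreed by about 4 mm, and I trusted the contact over it.
- **Jars:** only three were present. All three were lowered onto the rollers until they touched, then released. The last pictures show them in one line in the valley, about 88 mm apart.
- **Bolt:** I pushed it to a hard stop, and it stopped at the same place on a second push at about 12 N.
    - **Travel:** the pictures show about 35–37 mm of travel, not the full 45 mm. I took this to mean it did not start fully withdrawn, because the post stands right at the guide and the rod fills the keeper hole. I could not read the joint value directly.
    - **Force:** the first push reached about 81 N at the wrist (69 N of it along the bolt), under the 120 N limit but more than I meant to use.

When I handed in, the arm was clear of everything and the force reading was near zero. I did not measure the other things on the bench at the end, but I saw no contact with them.

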